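Hang the stirring rods to drip dry

ROBOT

A 6-joint arm with a two-finger parallel gripper is mounted at the origin on the work surface. World frame = base frame: x ahead of the robot, y to its left, z up, the work surface at z = 0. Lengths are in mm, angles in rad, forces in N, time in s.
With the tool pointing down it reaches from about 350 to 950 mm from the base axis. Payload 17.4 kg.
Tool frame: the origin (TCP) lies on the centre line of the jaws, within the pads' length; the fingertips stand 8 mm ahead of it and the grasp point (between the pads) lies 11 mm behind it; z points along the fingers, x is the direction in which the jaws open and shut, and the axes are right-handed (so a half turn about z gives the same grasp; the last joint's range is limited). The gripper opens to 93 mm and grips with 3 to 60 N. Pads are 15 mm wide; open, the fingers measure 128 mm over their backs; the gripper's body (75 mm by 188 mm) begins 65 mm behind the grasp point.
Start: joints at [1.297, 0.116, 1.442, -0, 1.584, -0.038], TCP at [157.702, 656.325, 188.446] pointing down, gripper open.
Joint ranges: [-2.83, 2.83], [-0.83, 2.19], [0.07, 2.5], [-1.14, 4.28], [0.01, 3], [-2.97, 2.97]. Speed limits (rad/s): [1.89, 1.89, 2.22, 3.14, 3.14, 3.14].

INTERFACE

Orientations are given as a unit quaternion [x, y, z, w].
In Python, from plant import arm gives the robot as it stands.
- The arm moves only by the tool carry_out, never from a script. Its argument "steps" is a list of rows, each an object with "hand": the gripper's target within -1 to 1 (fully open at 1, half-way at 0, shut at -1); "offset": the shift along the tool's x, y, z in mm, a list of three; "rot": the turn, a rotation vector about the tool's x, y, z in rad, a list of three. A call has 1 to 20 rows; each row is the pose to reach, as a shift and turn from the pose commanded when the call began, along the tool's axes at that moment; what a row does not reach only later rows make up. A row lasts 1/8 s, in which the tool goes at most 62.5 mm and 10.7 degrees, less where a joint would pass 70% of its speed; a pose out of reach is approached as far as the arm can. A call with a gripper value outside its range is refused whole. The fingers move at their own pace and stop on an object; "force" is the grip in N (left out, the last holds). Time passes only in rows, so rows that repeat a pose let the fingers close. It gives the time, the measured TCP pose, the force and the opening at its end, in the units of the state.
- arm.get_obs(): the state, without advancing time (a new reading comes with each control period).
- arm.grab_frame(name): name is "scene" or "top" or "wrist"; returns (picture, depth): 384x512x3 uint8, blue, green, red; 384x512 float32, mm along the optical axis (not along the pixel's ray), 0 where there is no reading.
- arm.camera_info(name): a dict with "fx", "fy", "cx", "cy" (pixels), "rvec" (rotation vector, rad) and "tvec" (3), from world to camera coordinates, as OpenCV has them. Camera axes: x right, y down, z forward; pixel columns grow to the right and rows downward; lengths in mm; the calibration is good to about 2 mm. The wrist camera is an equidistant fisheye: a pixel r from the principal point sees the ray r / f radians off the axis. A picture is of the moment at which its call begins: read the wrist's pose just before it. camera_info takes no time and is no camera call; for the wrist camera it gives the pose at the moment of the call.
- arm.hand_in(): hands the job in, once; it reports no verdict.
The state is a dict: "clock": time; "q": joint angles; "qd": joint speeds; "joint_efforts": joint torques, N m; "eef_pos": TCP position; "orientation": TCP orientation; "force": force on the tool from outside, world axes, zero at the start; "moment": the same for the moment, N m; "gripper_width": finger opening in mm.
Only numpy, scipy, OpenCV 4.12 (cv2) and the standard library are available. Lean on these libraries where they do the work, as an engineer would, in place of code of your own. Each camera call takes 0.05 s, during which the arm holds its last target.

TASK

Slide the drip tray home under the drying rack, square and centred beneath the row of holes. Then hang every stirring rod that lies on the mat in the rack, one to a hole: pick it up by its knob, ease the grip so that the shaft swings down and hangs straight, clamp again, and lower the tip through the hole until the guard rests on the rack. When all are hanging with the tray still under them, push the blower's switch lever right over to on; leave everything else on the table where it is.

Things in the scene. Friction and masses are not known exactly. Their poses are not given: they have to be found in the camera images.
- rack: Fixed drip-dry rack: a steel strip 400 x 60 x 8 mm, top 140 mm above the table, with an upright (12 mm wide) and foot (150 x 20 x 8 mm) at each end; 364 mm clear between the feet, nothing under the strip there. Origin on the table under the middle of the row of holes; y runs along the row, -x to the open front. Place and yaw vary.
- hole1 (a point): Centre of hole 1 of 4 in the rack's strip, at the strip's upper face (140 mm above the table). Holes are round, 27 mm across, go right through, 84 mm apart, numbered along the rack's +y. All are empty at the start.
- hole2 (a point): Centre of hole 2 of 4 in the rack's strip, at the strip's upper face (140 mm above the table). Holes are round, 27 mm across, go right through, 84 mm apart, numbered along the rack's +y. All are empty at the start.
- hole3 (a point): Centre of hole 3 of 4 in the rack's strip, at the strip's upper face (140 mm above the table). Holes are round, 27 mm across, go right through, 84 mm apart, numbered along the rack's +y. All are empty at the start.
- hole4 (a point): Centre of hole 4 of 4 in the rack's strip, at the strip's upper face (140 mm above the table). Holes are round, 27 mm across, go right through, 84 mm apart, numbered along the rack's +y. All are empty at the start.
- tray_mid (a point): Grey plastic drip tray, loose, 0.3 kg: open pan 110 mm (its x) by 310 mm (its y), rim 18 mm high; this point is the centre of its floor, 4 mm above its underside. Its -x points to the side with the pull. It starts on the table in front of the rack, pulled out 90 to 115 mm, a little askew. Home: this point under the middle of the hole row, tray square to the rack.
- tray_pull (a point): The tray's pull: an upright tab in front of the pan, 30 mm along the tray's x, 14 mm thick along its y, top 44 mm above the table; this point is in its middle, 92 mm from tray_mid along the tray's -x and 30 mm above the table.
- rod1_knob (a point): Stirring rod 1 (3 or 4 of four alike are there), about 0.2 kg, loose on a fixed grey mat 3 mm thick. This point: centre of its smooth wooden ball knob, 44 mm across; 22 mm above the mat when lying, 187 mm above the table when hung. A square steel guard, 32 x 32 x 5 mm, is set across the shaft, its lower face 47.5 mm from here; it keeps the rod from rolling.
- rod1_tip (a point): End of rod 1's steel shaft (14 mm across, the last 25 mm tapering to 8 mm), 150 mm from the knob's centre, 4 mm above the mat when lying. The shaft is heavy: pinched hard across the ball (50 N) the rod droops little; eased by degrees from 20 to 5 N it turns between the fingers and hangs within 6 degrees of straight, nearer if shaken gently; at 3 N it may slip out.
- rod2_knob (a point): Stirring rod 2 (3 or 4 of four alike are there), about 0.2 kg, loose on a fixed grey mat 3 mm thick. This point: centre of its smooth wooden ball knob, 44 mm across; 22 mm above the mat when lying, 187 mm above the table when hung. A square steel guard, 32 x 32 x 5 mm, is set across the shaft, its lower face 47.5 mm from here; it keeps the rod from rolling.
- rod2_tip (a point): End of rod 2's steel shaft (14 mm across, the last 25 mm tapering to 8 mm), 150 mm from the knob's centre, 4 mm above the mat when lying. The shaft is heavy: pinched hard across the ball (50 N) the rod droops little; eased by degrees from 20 to 5 N it turns between the fingers and hangs within 6 degrees of straight, nearer if shaken gently; at 3 N it may slip out.
- rod3_knob (a point): Stirring rod 3 (3 or 4 of four alike are there), about 0.2 kg, loose on a fixed grey mat 3 mm thick. This point: centre of its smooth wooden ball knob, 44 mm across; 22 mm above the mat when lying, 187 mm above the table when hung. A square steel guard, 32 x 32 x 5 mm, is set across the shaft, its lower face 47.5 mm from here; it keeps the rod from rolling.
- rod3_tip (a point): End of rod 3's steel shaft (14 mm across, the last 25 mm tapering to 8 mm), 150 mm from the knob's centre, 4 mm above the mat when lying. The shaft is heavy: pinched hard across the ball (50 N) the rod droops little; eased by degrees from 20 to 5 N it turns between the fingers and hangs within 6 degrees of straight, nearer if shaken gently; at 3 N it may slip out.
- rod4_knob (a point): Stirring rod 4 (3 or 4 of four alike are there), about 0.2 kg, loose on a fixed grey mat 3 mm thick. This point: centre of its smooth wooden ball knob, 44 mm across; 22 mm above the mat when lying, 187 mm above the table when hung. A square steel guard, 32 x 32 x 5 mm, is set across the shaft, its lower face 47.5 mm from here; it keeps the rod from rolling.
- rod4_tip (a point): End of rod 4's steel shaft (14 mm across, the last 25 mm tapering to 8 mm), 150 mm from the knob's centre, 4 mm above the mat when lying. The shaft is heavy: pinched hard across the ball (50 N) the rod droops little; eased by degrees from 20 to 5 N it turns between the fingers and hangs within 6 degrees of straight, nearer if shaken gently; at 3 N it may slip out.
- switch (a joint): Blower switch lever, rad: 0 is off (leaning towards the box's -x), 1.0 is on (leaning to the box's +x). It stays where it is left, with firm stops at 0 and 1.0; about 1 N at its end moves it.
- switch_tip (a point): Centre of the black ball, 26 mm across, at the free end of the switch lever, about 60 mm from its pivot and 75 mm above the table, on a small grey box (70 x 50 x 25 mm) fixed on the table to the left. The end swings over the top in the direction of the box's +x; this point's x axis, seen from above, points that way.
- cup: Bystander, loose: white plastic cup, 72 mm across, 85 mm high; not part of the job. Origin under its middle.
- jar: Bystander, loose: pigment jar, 64 mm across, 75 mm high; not part of the job. Origin under its middle.
- tape: Bystander, loose: roll of tape lying flat, 100 mm across; not part of the job. Origin under its middle.
- coaster: Bystander, loose: green resin coaster, 104 mm across, 10 mm thick; not part of the job. Origin under its middle.
- brush: Bystander, loose: paint brush lying flat, 190 mm long; not part of the job. Origin under its middle.
- hardener: Bystander, loose: hardener bottle, 60 mm across, 150 mm high; not part of the job. Origin under its middle.
- sandblock: Bystander, loose: cork sanding block, 110 x 60 x 30 mm; not part of the job. Origin under its middle.
Things that resemble listed ones, but are neither listed nor needed, are in the scene too. What is shaped like the part that bears rod3_knob but red is not meant.

How it is judged:
By the outcome, as a careful person would: the job done as asked, in the order asked, and still so for the second after the job is handed in, with the robot touching nothing.
Of rod1, rod2, rod3, rod4 only 3 to 4 are there at a start; the rules pass over those that are not, and their reading is None.
At some moment in a run one of rod1, rod2, rod3, rod4 may be knocked a few centimetres aside while the robot is not near it.
Once in a run the grip may slacken for a moment while it holds something.
It also fails if it takes over 210 s, if anything falls off the work surface, if the arm or the gripper's body presses on something with over 40 N, if the wrist force passes 120 N, or if a joint passes its speed limit or range.

## Working session

There is one attempt and no reset: what is moved stays moved. The work goes in short steps, Python scripts to look and compute and a tool call to move; the robot and the scene stay as the last step left them, time stands still between calls to the robot, and variables do not carry over. Pictures are saved under pics/ and viewed, and the job is handed in when it is done.

Besides the shell and the picture viewer there is one more tool, called after "Emit:" as name([rows], argument=value, ...), one row to a line, values as JSON. carry_out: Moves the arm, as the interface text tells. Its arguments: {"type":"object","properties":{"steps":{"type":"array"},"force":{"type":"number"}},"required":["steps"]}

```bash
ls; mkdir -p pics; cat > h.py <<'E'
import numpy as np,cv2
from plant import arm
from scipy.spatial.transform import Rotation as R
def shot(n,f):
    ci=arm.camera_info(n); im,d=arm.grab_frame(n); im=np.array(im);d=np.array(d)
    cv2.imwrite('pics/%s.png'%f,im); np.savez('pics/%s.npz'%f,im=im,d=d,**{k:np.array(v) for k,v in ci.items()}); return im,d,ci
def load(f):
    z=np.load('pics/%s.npz'%f); return z['im'],z['d'],{k:z[k] for k in z.files}
def world(u,v,d,ci,z=None):
    Rm=cv2.Rodrigues(np.array(ci['rvec'],float))[0]; t=np.array(ci['tvec'],float).ravel()
    ray=np.array([(u-ci['cx'])/ci['fx'],(v-ci['cy'])/ci['fy'],1.])
    C=-Rm.T@t; r=Rm.T@ray
    s=(z-C[2])/r[2] if z is not None else d
    return C+s*r
def cloud(d,ci):
    v,u=np.mgrid[:d.shape[0],:d.shape[1]]
    Rm=cv2.Rodrigues(np.array(ci['rvec'],float))[0]; t=np.array(ci['tvec'],float).ravel()
    p=np.stack([(u-ci['cx'])/ci['fx']*d,(v-ci['cy'])/ci['fy']*d,d],-1)
    return (p-t)@Rm
E
python3 - <<'E'
from h import *
for n in ['scene','top']:
    im,d,ci=shot(n,n+'0'); print(n,ci)
    cv2.imwrite('pics/%s0b.png'%n,cv2.resize(im,(800,600),interpolation=cv2.INTER_CUBIC))
print(arm.get_obs())
E
```

```text
pics
scene {'fx': 352.2824600719673, 'fy': 352.2824600719673, 'cx': 253.9895115144919, 'cy': 184.16163383875676, 'rvec': array([ 0.67620879,  2.8191193 , -0.83436282]), 'tvec': array([ 439.01677177,  -82.5752242 , 1185.13283033])}
top {'fx': 351.38715204278895, 'fy': 351.38715204278895, 'cx': 259.8322355739315, 'cy': 193.52818823746026, 'rvec': array([ 2.16666274, -2.11349305,  0.21110252]), 'tvec': array([ -73.73974442,  465.41102497, 1311.87421129])}
{'clock': 0.1, 'q': array([ 1.29718106e+00,  1.16439038e-01,  1.44218210e+00,  2.39565027e-05,
        1.58401798e+00, -3.78441622e-02]), 'qd': array([ 2.20200636e-03, -4.56158204e-04, -2.25596479e-03, -1.27177411e-03,
        2.06735294e-05, -1.75354229e-03]), 'joint_efforts': array([ 1.40653050e-03, -7.22893095e+01, -6.23873019e+01,  7.81850587e-02,
        2.27010070e-02, -1.15855964e-04]), 'eef_pos': array([157.64707056, 656.11193577, 187.78849864]), 'orientation': array([ 7.85363671e-01,  6.19034434e-01, -4.29940586e-04,  2.98438454e-04]), 'force': array([ 0.70748606, -0.03151206, -0.52658528]), 'moment': array([0.01349364, 0.04089273, 0.02550408]), 'gripper_width': 93.09998679354366}
```

View pics/scene0b.png

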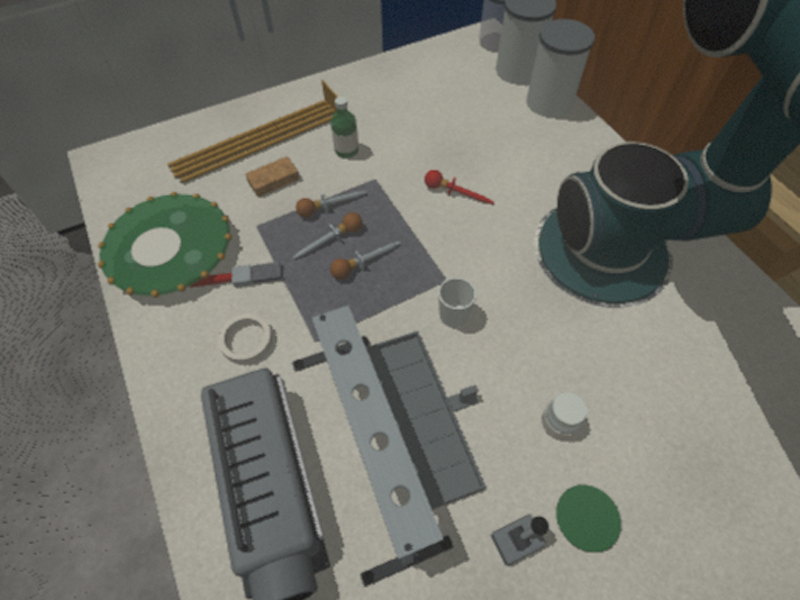

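View pics/top0b.png

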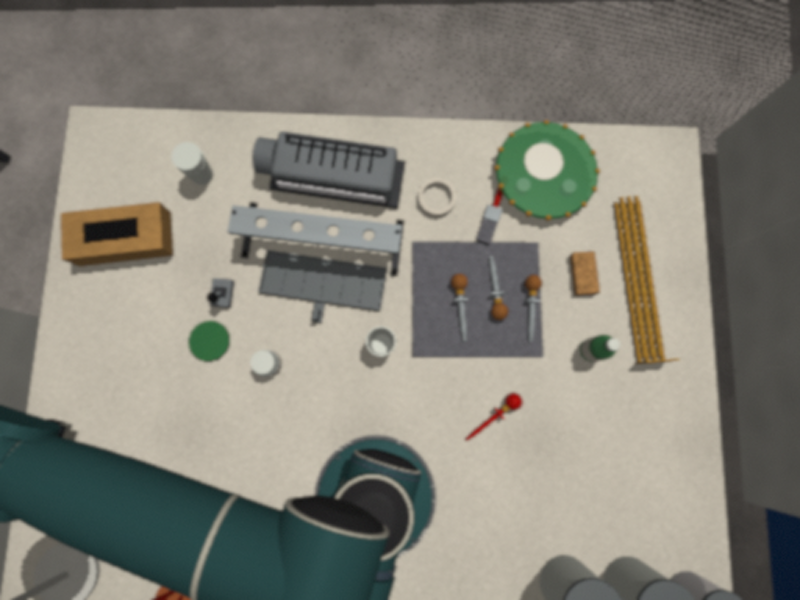

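The top view shows three rods with wooden knobs on the mat, at about (459,282), (499,311) and (534,283) px. The red rod at (512,402) is the decoy. The rack is at (315,230), the tray at (322,280), the pull at (318,312), and the switch's black ball at (213,297). Next I'll measure them.

```bash
python3 - <<'E'
from h import *
im,d,ci=load('top0')
print('cam',world(0,0,0,ci))
P=cloud(d,ci)
# table check
print('table z', np.median(P[150:250,100:150,2]), np.std(P[200:210,150:160,2]))
# ortho map x 250..800, y -400..450, 1mm/px of colour via nearest z-buffer
def crop(f,x0,x1,y0,y1,s):
    c=im[y0:y1,x0:x1]; cv2.imwrite('pics/%s.png'%f,cv2.resize(c,None,fx=s,fy=s,interpolation=cv2.INTER_CUBIC))
crop('c1',120,280,120,240,5); crop('c2',260,360,140,240,6)
m=(P[...,2]>128)&(P[...,2]<150)&(d>0)
v,u=np.nonzero(m); sel=(u>130)&(u<270)&(v>125)&(v<165); 
q=P[v[sel],u[sel]]; print('strip',len(q),q.mean(0),np.median(q[:,2]))
r=cv2.minAreaRect(q[:,:2].astype(np.float32)); print(r, cv2.boxPoints(r))
E
```

```text
cam [ 231.86870468  -35.02315097 1374.07030425]
table z 1.0114465917269588 3.0289550691395113
strip 1867 [618.78011585 159.46126712 139.60053444] 139.7991305585061
((620.2848510742188, 159.199462890625), (401.02679443359375, 68.87508392333984), 84.88109588623047) [[568.0943   -37.441605]
 [636.69464  -43.586838]
 [672.4754   355.8405  ]
 [603.87506  361.98578 ]]
```

View pics/c1.png

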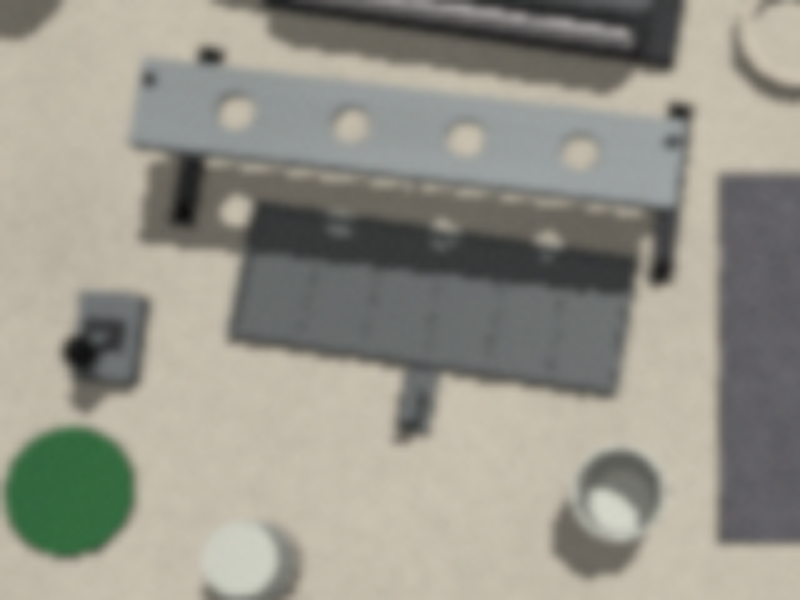

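View pics/c2.png

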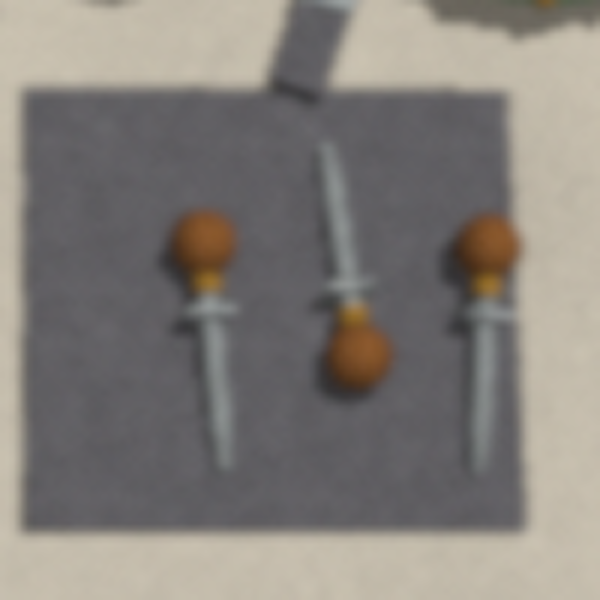

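```bash
cat >> h.py <<'E'
def full(u,s,o): return (u+.5)/s-.5+o
def knobs(im,ci,z=25,box=(260,140,360,240)):
    x0,y0,x1,y1=box
    hsv=cv2.cvtColor(im,cv2.COLOR_BGR2HSV)
    m=((hsv[...,0]>=3)&(hsv[...,0]<=16)&(hsv[...,1]>130)).astype(np.uint8)
    mm=np.zeros_like(m);mm[y0:y1,x0:x1]=m[y0:y1,x0:x1]
    n,l,st,c=cv2.connectedComponentsWithStats(mm)
    return [(c[i],st[i,4],world(c[i][0],c[i][1],0,ci,z)) for i in range(1,n) if st[i,4]>15]
E
python3 - <<'E'
from h import *
im,d,ci=load('top0')
W=lambda x,y,s,ox,oy,z: world(full(x,s,ox),full(y,s,oy),0,ci,z)[:2]
H=np.array([W(x,y,5,120,120,136) for x,y in [(237,112),(350,125),(466,139),(580,152)]])
print('holes img left->right',H.round(1), np.linalg.norm(np.diff(H,axis=0),axis=1))
# refine: intensity weighted centroid
g=im[...,2].astype(float)
C=[]
for x,y in [(237,112),(350,125),(466,139),(580,152)]:
    u,v=full(x,5,120),full(y,5,120)
    uu,vv=int(round(u)),int(round(v))
    V,U=np.mgrid[vv-5:vv+6,uu-5:uu+6]
    w=np.clip(g[vv-5:vv+6,uu-5:uu+6]-150,0,None)
    C.append(world((w*U).sum()/w.sum(),(w*V).sum()/w.sum(),0,ci,136)[:2])
C=np.array(C);print(C.round(1));m=C.mean(0);dr=C[0]-C[-1];print('mid',m,'yaw of +y',np.degrees(np.arctan2(dr[1],dr[0])),np.linalg.norm(dr)/3)
for k in knobs(im,ci): print('knob',k[0],k[1],k[2].round(1))
for n,(x,y) in dict(tipA=(226,468),tipB=(325,145),tipC=(479,472)).items(): print(n,W(x,y,6,260,140,7))
for n,(x,y,z) in dict(trayFL=(232,341,18),trayFR=(617,394,18),trayBR=(635,260,18),trayBL=(258,205,18),pull=(416,402,44),pulltopfront=(407,432,44),ball=(80,352,75),cup=(625,475,60),jar=(243,560,75),boxTL=(80,292,25),boxTR=(148,297,25),boxBR=(138,385,25)).items(): print(n,W(x,y,5,120,120,z).round(1))
P=cloud(d,ci)
# tray rim pts
u0,u1,v0,v1=160,250,158,210
Q=P[v0:v1,u0:u1]; 
hh=im[v0:v1,u0:u1]
E
```

```text
holes img left->right [[632.1 282.8]
 [624.8 200.2]
 [616.7 115.3]
 [609.4  31.9]] [82.928454   85.24912728 83.74636682]
[[630.1 282.6]
 [622.2 198.9]
 [614.4 114.9]
 [606.1  31.7]]
mid [618.19713649 157.03799808] yaw of +y 84.5216717990801 84.0326135686918
knob [293.5        180.15277778] 72 [ 527.  -193.8   25. ]
knob [340.82089552 180.74626866] 67 [ 529.9 -381.    25. ]
knob [319.20779221 198.61038961] 77 [ 456.1 -294.8   25. ]
tipA [ 381.56324917 -211.49772888]
tipB [ 600.78057752 -277.19561728]
tipC [ 383.13704256 -377.4350483 ]
trayFL [484.1 304.3]
trayFR [450.2   2.7]
trayBR [558.   -8.2]
trayBL [594.1 291.4]
pull [435.7 155. ]
pulltopfront [412.4 160.6]
ball [462. 402.]
cup [382.   -6.4]
jar [310.6 270.8]
boxTL [518.4 422.8]
boxTR [515.9 370. ]
boxBR [446.2 372.3]
```

```bash
cat >> h.py <<'E'
def go(target,yaw=None,o=None):
    """offset (tool axes) & rotvec for world target; yaw(deg)=world angle of tool x, tool pointing down"""
    o=o or arm.get_obs(); Rc=R.from_quat(o['orientation'])
    off=Rc.inv().apply(np.array(target)-o['eef_pos'])
    if yaw is None: yaw=np.degrees(np.arctan2(*Rc.as_matrix()[[1,0],0]))
    a=np.radians(yaw); X=np.array([np.cos(a),np.sin(a),0]);Z=np.array([0,0,-1.]);Rt=R.from_matrix(np.stack([X,np.cross(Z,X),Z],1))
    rv=(Rc.inv()*Rt).as_rotvec()
    print('off',off.round(1),'rot',rv.round(3),'dist',np.linalg.norm(off).round(0))
    return off,rv
def st():
    o=arm.get_obs();M=R.from_quat(o['orientation']).as_matrix()
    print('t',round(float(o['clock']),2),'p',o['eef_pos'].round(1),'yaw',np.degrees(np.arctan2(M[1,0],M[0,0])).round(2),'z',M[:,2].round(4),'F',o['force'].round(1),'w',round(float(o['gripper_width']),1),'q',o['q'].round(2))
E
python3 - <<'E'
from h import *
st(); go([420,157,260],83.6)
E
```

```text
t 0.1 p [157.6 656.1 187.8] yaw 76.49 z [-3.e-04 -1.e-03 -1.e+00] F [ 0.7 -0.  -0.5] w 93.1 q [ 1.3   0.12  1.44  0.    1.58 -0.04]
off [-424.1  371.7  -71.8] rot [-0.     0.001 -0.124] dist 568.0
```

Emit:
carry_out([
  {"hand": 1,"offset": [0,0,-72],"rot": [0,0,0]},
  {"hand": 1,"offset": [-40,35,-72],"rot": [0,0,-0.02]},
  {"hand": 1,"offset": [-85,74,-72],"rot": [0,0,-0.04]},
  {"hand": 1,"offset": [-127,111,-72],"rot": [0,0,-0.06]},
  {"hand": 1,"offset": [-170,149,-72],"rot": [0,0,-0.08]},
  {"hand": 1,"offset": [-212,186,-72],"rot": [0,0,-0.1]},
  {"hand": 1,"offset": [-255,223,-72],"rot": [0,0,-0.12]},
  {"hand": 1,"offset": [-297,260,-72],"rot": [0,0,-0.124]},
  {"hand": 1,"offset": [-340,298,-72],"rot": [0,0,-0.124]},
  {"hand": 1,"offset": [-382,335,-72],"rot": [0,0,-0.124]},
  {"hand": 1,"offset": [-424,372,-72],"rot": [0,0,-0.124]},
  {"hand": 1,"offset": [-424,372,-72],"rot": [0,0,-0.124]},
  {"hand": 1,"offset": [-424,372,-72],"rot": [0,0,-0.124]},
  {"hand": 1,"offset": [-424,372,-72],"rot": [0,0,-0.124]},
  {"hand": 1,"offset": [-424,372,-72],"rot": [0,0,-0.124]},
])

```text
clock: 1.98
eef_pos: [420.0, 158.1, 260.4]
orientation: [0.745, 0.667, -0.0, -0.0]
force: [0.4, 0.3, -0.2]
gripper_width: 93.0
```

```bash
python3 - <<'E'
from h import *
st(); im,d,ci=shot('wrist','w1'); print(ci)
cv2.imwrite('pics/w1b.png',cv2.resize(im,(800,600),interpolation=cv2.INTER_CUBIC))
E
```

```text
t 1.98 p [420.  158.1 260.4] yaw 83.7 z [-1.e-04  0.e+00 -1.e+00] F [ 0.4  0.3 -0.2] w 93.0 q [ 0.3  -0.39  1.79  0.    1.75 -1.16]
{'fx': 297.3186396354542, 'fy': 297.3186396354542, 'cx': 257.1230267541495, 'cy': 191.87073896861725, 'rvec': array([-2.17874812, -1.95285509, -0.26763355]), 'tvec': array([-202.86321422, -435.8577387 ,  353.05096857])}
```

View pics/w1b.png

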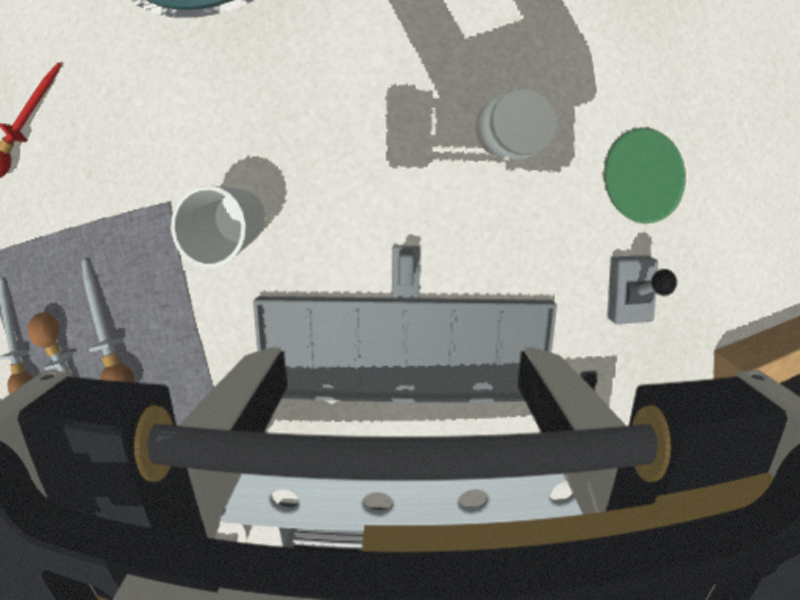

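The wrist view shows the pull's top at about (406,268), the tray's front corners at (257,298) and (553,299), the holes at (285,500)–(562,492), and the switch ball at (664,282). I'll unproject these with the fisheye model.

```bash
cat >> h.py <<'E'
def wworld(u,v,ci,z):
    Rm=cv2.Rodrigues(np.array(ci['rvec'],float))[0]; t=np.array(ci['tvec'],float).ravel()
    x=(u-ci['cx'])/ci['fx'];y=(v-ci['cy'])/ci['fy'];r=np.hypot(x,y)+1e-12
    ray=np.array([np.sin(r)*x/r,np.sin(r)*y/r,np.cos(r)]);C=-Rm.T@t;g=Rm.T@ray
    return C+(z-C[2])/g[2]*g
def wproj(p,ci):
    Rm=cv2.Rodrigues(np.array(ci['rvec'],float))[0];q=Rm@np.array(p,float)+np.array(ci['tvec']).ravel()
    th=np.arctan2(np.hypot(q[0],q[1]),q[2]);h=np.hypot(q[0],q[1])
    return np.array([ci['cx']+ci['fx']*th*q[0]/h,ci['cy']+ci['fy']*th*q[1]/h])
E
python3 - <<'E'
from h import *
im,d,ci=load('w1'); s=1.5625
cv2.imwrite('pics/w1c.png',cv2.resize(im[140:265,150:370],None,fx=3.6,fy=3.6,interpolation=cv2.INTER_CUBIC))
cv2.imwrite('pics/w1d.png',cv2.resize(im[290:350,140:380],None,fx=3.3,fy=3.3,interpolation=cv2.INTER_CUBIC))
E
```

```text
(no output)
```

View pics/w1c.png

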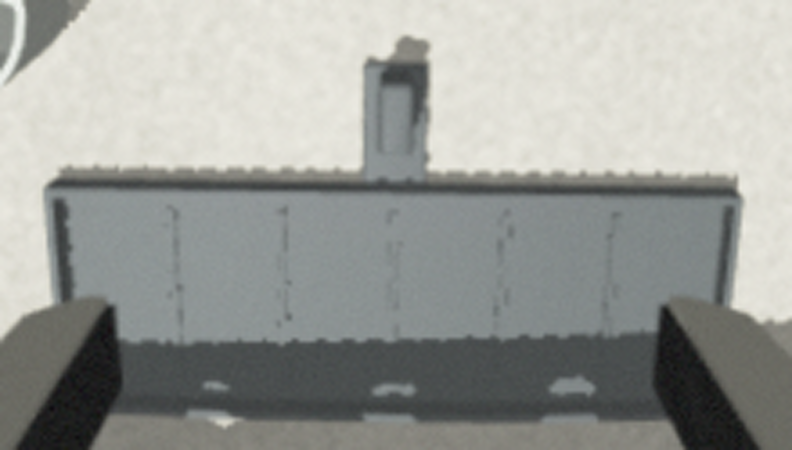

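View pics/w1d.png

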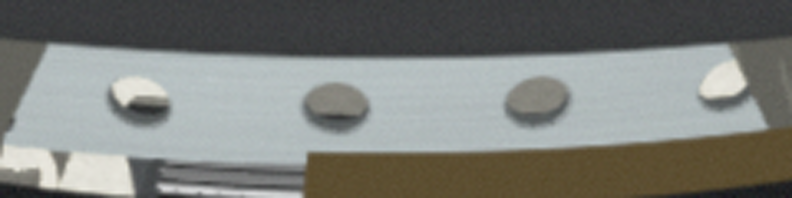

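```bash
python3 - <<'E'
from h import *
im,d,ci=load('w1')
f=lambda x,y,z: wworld(full(x,3.6,150),full(y,3.6,140),ci,z)[:2]
FL,FR=f(741,195,18),f(47,186,18); print('front corners',FL,FR,np.linalg.norm(FL-FR))
dy=(FL-FR)/np.linalg.norm(FL-FR);dx=np.array([dy[1],-dy[0]])
print('tray yaw',np.degrees(np.arctan2(dy[1],dy[0]))-90,'mid',(FL+FR)/2+55*dx,'pull pred',(FL+FR)/2-37*dx,'tab meas',f(397,118,44), 'tab ends',f(397,82,44),f(397,155,44))
g=lambda x,y,z: wworld(full(x,3.3,140),full(y,3.3,290),ci,z)[:2]
# hole top rims: top edge & left/right
for x,y in [(139,100),(337,102),(538,100)]: print(g(x,y,139))
T,_,ct=load('top0')
E
```

```text
front corners [487.30557569 308.50983147] [449.75844004   3.87081943] 306.9441562412321
tray yaw -7.026340064185263 mid [523.11895901 149.4624161 ] pull pred [431.80987709 160.71637357] tab meas [431.69766083 160.7151253 ] tab ends [417.3553935  162.25991103] [446.65247507 159.10752406]
[606.93303704  31.43910982]
[612.42673548 115.86435666]
[621.97844366 198.92435149]
```

```bash
python3 - <<'E'
from h import *
go([431.7,160.7,22],83)
E
```

```text
off [  4.   11.3 238.4] rot [-0.    -0.     0.012] dist 239.0
```

Emit:
carry_out([
  {"hand": 0.2,"offset": [4,11.3,50],"rot": [0,0,0.012]},
  {"hand": 0.0,"offset": [4,11.3,100],"rot": [0,0,0.012]},
  {"hand": -0.2,"offset": [4,11.3,150],"rot": [0,0,0.012]},
  {"hand": -0.2,"offset": [4,11.3,190],"rot": [0,0,0.012]},
  {"hand": -0.2,"offset": [4,11.3,215],"rot": [0,0,0.012]},
  {"hand": -0.2,"offset": [4,11.3,238.4],"rot": [0,0,0.012]},
  {"hand": -0.2,"offset": [4,11.3,238.4],"rot": [0,0,0.012]},
  {"hand": -0.2,"offset": [4,11.3,238.4],"rot": [0,0,0.012]},
  {"hand": -1,"offset": [4,11.3,238.4],"rot": [0,0,0.012]},
  {"hand": -1,"offset": [4,11.3,238.4],"rot": [0,0,0.012]},
  {"hand": -1,"offset": [4,11.3,238.4],"rot": [0,0,0.012]},
  {"hand": -1,"offset": [4,11.3,238.4],"rot": [0,0,0.012]},
  {"hand": -1,"offset": [4,11.3,238.4],"rot": [0,0,0.012]},
  {"hand": -1,"offset": [4,11.3,238.4],"rot": [0,0,0.012]},
], force=25)

```text
clock: 3.78
eef_pos: [432.0, 159.8, 22.0]
orientation: [0.75, 0.662, -0.0, 0.0]
force: [-0.4, 0.5, -0.3]
gripper_width: 0.3
```

```bash
python3 - <<'E'
from h import *
st(); go([526.1,165.9,22],84.5)
E
```

```text
t 3.77 p [432.  159.8  22. ] yaw 82.91 z [-0.e+00 -1.e-04 -1.e+00] F [-0.4  0.5 -0.3] w 0.3 q [ 0.3  -0.27  2.08 -0.    1.33 -1.15]
off [17.6 92.6  0. ] rot [-0.     0.    -0.028] dist 94.0
```

The jaws closed on nothing, so I'll look.

```bash
python3 - <<'E'
from h import *
for n in ('wrist','scene'):
    im,d,ci=shot(n,n+'2')
    cv2.imwrite('pics/%s2b.png'%n,cv2.resize(im,(800,600),interpolation=cv2.INTER_CUBIC))
im,d,ci=load('scene2')
cv2.imwrite('pics/scene2c.png',cv2.resize(im[200:330,200:330],None,fx=5,fy=4.5,interpolation=cv2.INTER_CUBIC))
E
```

```text
(no output)
```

View pics/wrist2b.png

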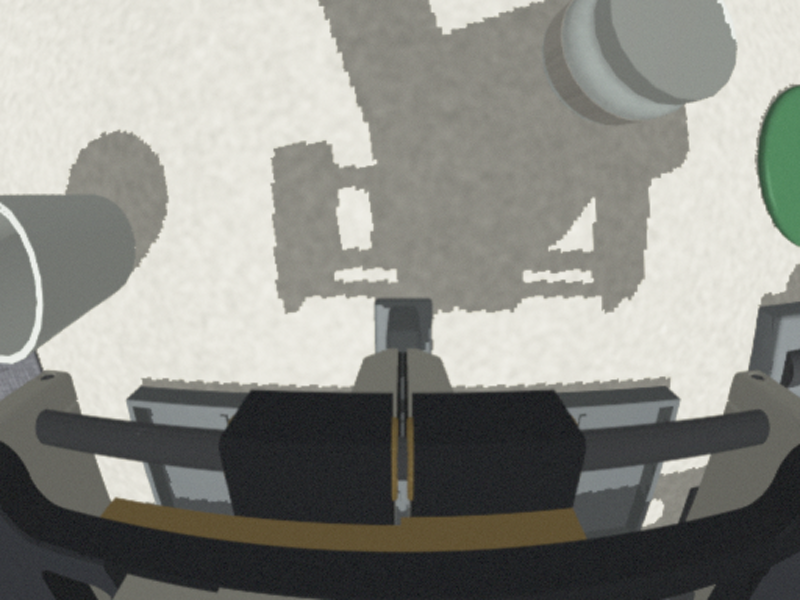

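View pics/scene2c.png

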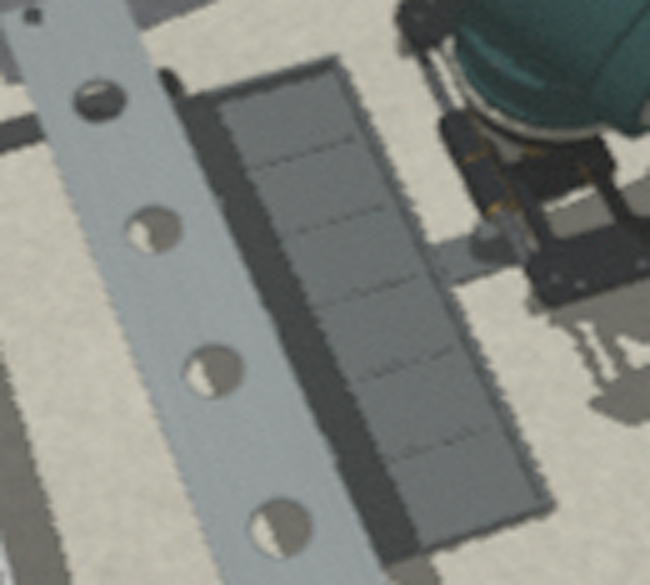

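```bash
python3 - <<'E'
from h import *
im,d,ci=load('w1'); 
Rm=cv2.Rodrigues(ci['rvec'])[0];print('cam',-Rm.T@ci['tvec'])
np.set_printoptions(linewidth=200)
# unproject depth along axis for fisheye
def wc(u,v,dd):
    x=(u-ci['cx'])/ci['fx'];y=(v-ci['cy'])/ci['fy'];r=np.hypot(x,y)+1e-12
    ray=np.array([np.tan(r)*x/r,np.tan(r)*y/r,1.]);return Rm.T@(ray*dd-ci['tvec'])
for v in range(152,196,3): print(v,[tuple(wc(u,v,d[v,u]).round(0).astype(int)) for u in range(249,274,3)])
im,d,ci=load('wrist2')
cv2.imwrite('pics/w2c.png',cv2.resize(im[180:260,210:310],None,fx=7,fy=7,interpolation=cv2.INTER_CUBIC))
E
```

```text
cam [344.70286135 166.54095429 457.39970091]
152 [(np.int64(407), np.int64(147), np.int64(2)), (np.int64(407), np.int64(151), np.int64(1)), (np.int64(408), np.int64(156), np.int64(-1)), (np.int64(408), np.int64(161), np.int64(2)), (np.int64(409), np.int64(165), np.int64(1)), (np.int64(409), np.int64(170), np.int64(1)), (np.int64(410), np.int64(174), np.int64(2)), (np.int64(410), np.int64(179), np.int64(2)), (np.int64(411), np.int64(184), np.int64(0))]
155 [(np.int64(412), np.int64(146), np.int64(0)), (np.int64(412), np.int64(151), np.int64(1)), (np.int64(413), np.int64(155), np.int64(0)), (np.int64(413), np.int64(160), np.int64(1)), (np.int64(413), np.int64(165), np.int64(2)), (np.int64(414), np.int64(169), np.int64(1)), (np.int64(414), np.int64(174), np.int64(2)), (np.int64(415), np.int64(179), np.int64(1)), (np.int64(415), np.int64(183), np.int64(2))]
158 [(np.int64(416), np.int64(146), np.int64(1)), (np.int64(415), np.int64(151), np.int64(8)), (np.int64(416), np.int64(155), np.int64(7)), (np.int64(417), np.int64(160), np.int64(8)), (np.int64(417), np.int64(164), np.int64(8)), (np.
[... 4440 characters left out ...]
.int64(9)), (np.int64(468), np.int64(154), np.int64(9)), (np.int64(469), np.int64(159), np.int64(7)), (np.int64(470), np.int64(163), np.int64(8)), (np.int64(470), np.int64(168), np.int64(8)), (np.int64(470), np.int64(173), np.int64(8)), (np.int64(471), np.int64(177), np.int64(7))]
194 [(np.int64(469), np.int64(140), np.int64(18)), (np.int64(469), np.int64(145), np.int64(21)), (np.int64(470), np.int64(149), np.int64(18)), (np.int64(470), np.int64(154), np.int64(19)), (np.int64(471), np.int64(158), np.int64(18)), (np.int64(471), np.int64(163), np.int64(19)), (np.int64(472), np.int64(168), np.int64(19)), (np.int64(472), np.int64(172), np.int64(20)), (np.int64(473), np.int64(177), np.int64(18))]
```

View pics/w2c.png

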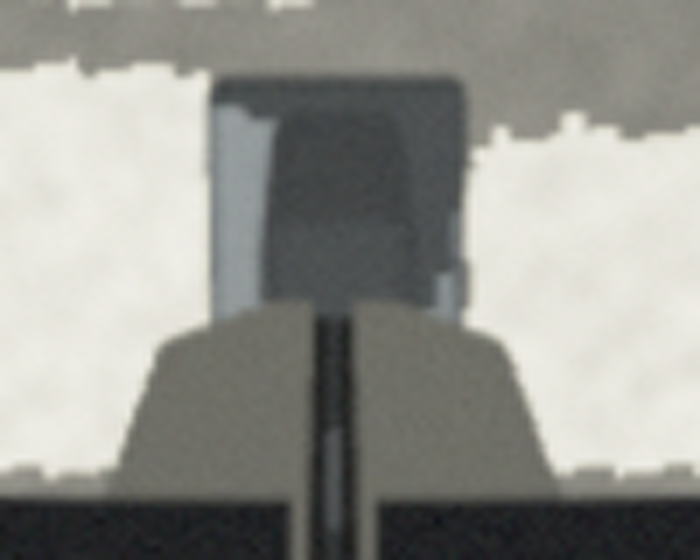

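```bash
python3 - <<'E'
from h import *
im,d,ci=load('wrist2'); s=1.5625
f=lambda x,y,z: wworld(full(x,s,0),full(y,s,0),ci,z)
print('front corners',f(678,397,18),f(130,397,18))
print('tongue end',f(376,298,8),f(432,298,8),'tongue front edge', f(388,340,44),f(428,340,44))
Rm=cv2.Rodrigues(ci['rvec'])[0]
def wc(u,v):
    dd=d[v,u];x=(u-ci['cx'])/ci['fx'];y=(v-ci['cy'])/ci['fy'];r=np.hypot(x,y)+1e-12
    ray=np.array([np.tan(r)*x/r,np.tan(r)*y/r,1.]);return (Rm.T@(ray*dd-ci['tvec'])).round(0).tolist()
for v in range(190,232,3): print(v,[wc(u,v) for u in (244,250,256,258,262,268)])
st()
E
```

```text
front corners [487.24750289 308.05418499  18.        ] [449.67328965   5.49652029  18.        ]
tongue end [412.98585997 149.91317772   8.        ] [416.22490124 176.1248168    8.        ] tongue front edge [421.34430732 155.59102506  44.        ] [423.3286392 171.5536967  44.       ]
190 [[414.0, 152.0, 3.0], [415.0, 157.0, 3.0], [415.0, 161.0, 3.0], [415.0, 163.0, 4.0], [416.0, 166.0, 4.0], [416.0, 170.0, 4.0]]
193 [[415.0, 152.0, 7.0], [416.0, 157.0, 9.0], [416.0, 161.0, 9.0], [417.0, 163.0, 8.0], [417.0, 165.0, 7.0], [417.0, 170.0, 8.0]]
196 [[417.0, 152.0, 8.0], [417.0, 156.0, 10.0], [418.0, 161.0, 11.0], [418.0, 162.0, 12.0], [418.0, 165.0, 12.0], [419.0, 170.0, 9.0]]
199 [[420.0, 152.0, 8.0], [418.0, 157.0, 17.0], [417.0, 161.0, 20.0], [418.0, 162.0, 19.0], [418.0, 165.0, 20.0], [422.0, 169.0, 9.0]]
202 [[422.0, 151.0, 8.0], [417.0, 157.0, 26.0], [417.0, 161.0, 27.0], [418.0, 162.0, 27.0], [418.0, 165.0, 26.0], [424.0, 169.0, 9.0]]
205 [[424.0, 151.0, 9.0], [417.0, 157.0, 32.0], [418.0, 161.0, 33.0], [417.0, 162.0, 34.0], [418.0, 165.0, 33.0], [421.0, 169.0, 26.0]]
208 [[426.0
[... 510 characters left out ...]
 [423.0, 168.0, 43.0]]
220 [[436.0, 149.0, 8.0], [423.0, 156.0, 43.0], [423.0, 160.0, 45.0], [423.0, 162.0, 45.0], [424.0, 164.0, 45.0], [425.0, 168.0, 43.0]]
223 [[438.0, 149.0, 9.0], [421.0, 157.0, 54.0], [425.0, 160.0, 46.0], [425.0, 161.0, 45.0], [422.0, 164.0, 55.0], [422.0, 168.0, 55.0]]
226 [[421.0, 154.0, 59.0], [421.0, 157.0, 59.0], [423.0, 160.0, 55.0], [424.0, 161.0, 54.0], [422.0, 164.0, 59.0], [423.0, 167.0, 59.0]]
229 [[421.0, 154.0, 63.0], [421.0, 157.0, 64.0], [424.0, 160.0, 59.0], [424.0, 162.0, 59.0], [423.0, 164.0, 62.0], [423.0, 167.0, 63.0]]
t 3.88 p [432.  159.9  22. ] yaw 82.91 z [-1.e-04 -0.e+00 -1.e+00] F [ 0.7 -0.3  0.5] w 0.6 q [ 0.3  -0.27  2.08 -0.    1.33 -1.15]
```

```bash
python3 - <<'E'
from h import *
for n,tcp in (('w1',[420,158.1,260.4]),('wrist2',[432,159.8,22])):
    im,d,ci=load(n); Rm=cv2.Rodrigues(ci['rvec'])[0]
    v,u=np.mgrid[:384,:512];x=(u-ci['cx'])/ci['fx'];y=(v-ci['cy'])/ci['fy'];r=np.hypot(x,y)+1e-9
    P=(np.stack([np.tan(r)*x/r,np.tan(r)*y/r,np.ones_like(r)],-1)*d[...,None]-ci['tvec'])@Rm
    a=np.radians(83); X=np.array([np.cos(a),np.sin(a),0]);Y=np.array([np.sin(a),-np.cos(a),0])
    Q=P-np.array(tcp); L=np.stack([Q@X,Q@Y,Q[...,2]],-1)
    m=(d>0)&(np.abs(L[...,0])<70)&(np.abs(L[...,1])<40)&(L[...,2]>-40)&(L[...,2]<110)&(d<600)
    h=np.round(L[m]/1)
    for z0 in range(-20,110,10):
        k=L[m][(L[m][:,2]>=z0)&(L[m][:,2]<z0+10)]
        if len(k): print(n,z0,len(k),'x',k[:,0].min().round(),k[:,0].max().round(),'y',k[:,1].min().round(),k[:,1].max().round(), 'inner gap',k[:,0][k[:,0]<0].max().round() if (k[:,0]<0).any() else None,k[:,0][k[:,0]>0].min().round() if (k[:,0]>0).any() else None)
E
```

```text
w1 30 387 x -58.0 59.0 y -12.0 7.0 inner gap -46.0 46.0
w1 40 576 x -61.0 61.0 y -11.0 8.0 inner gap -46.0 46.0
w1 50 686 x -61.0 61.0 y -11.0 8.0 inner gap -46.0 46.0
w1 60 810 x -62.0 62.0 y -12.0 7.0 inner gap -46.0 46.0
w1 70 869 x -63.0 63.0 y -12.0 5.0 inner gap -46.0 46.0
w1 80 881 x -63.0 63.0 y -12.0 -2.0 inner gap -46.0 46.0
w1 90 461 x -64.0 63.0 y -12.0 9.0 inner gap -46.0 46.0
w1 100 511 x -49.0 49.0 y -9.0 10.0 inner gap -47.0 47.0
wrist2 -20 941 x -70.0 69.0 y -40.0 35.0 inner gap -1.0 0.0
wrist2 -10 73 x -6.0 8.0 y -15.0 -12.0 inner gap -1.0 0.0
wrist2 0 87 x -6.0 8.0 y -15.0 -12.0 inner gap -1.0 0.0
wrist2 10 121 x -6.0 8.0 y -15.0 -6.0 inner gap -1.0 0.0
wrist2 20 267 x -6.0 8.0 y -15.0 -5.0 inner gap -1.0 0.0
wrist2 30 210 x -13.0 13.0 y -11.0 -8.0 inner gap -0.0 0.0
wrist2 40 360 x -14.0 15.0 y -11.0 -8.0 inner gap -0.0 0.0
wrist2 50 472 x -15.0 16.0 y -11.0 -8.0 inner gap -0.0 0.0
wrist2 60 475 x -16.0 16.0 y -11.0 -6.0 inner gap -0.0 0.0
wrist2 70 153 x -2.0 3.0 y -11.0 3.0 inner gap -0.0 0.0
wrist2 80 62 x -2.0 3.0 y -11.0 -8.0 inner gap -0.0 1.0
wrist2 90 5 x -1.0 1.0 y -9.0 -8.0 inner gap -0.0 1.0
wrist2 100 12 x -1.0 2.0 y 5.0 8.0 inner gap -1.0 2.0
```

```bash
python3 - <<'E'
from h import *
im,d,ci=load('w1'); tcp=[420,158.1,260.4]; Rm=cv2.Rodrigues(ci['rvec'])[0]
v,u=np.mgrid[:384,:512];x=(u-ci['cx'])/ci['fx'];y=(v-ci['cy'])/ci['fy'];r=np.hypot(x,y)+1e-9
P=(np.stack([np.tan(r)*x/r,np.tan(r)*y/r,np.ones_like(r)],-1)*d[...,None]-ci['tvec'])@Rm
a=np.radians(83.7); X=np.array([np.cos(a),np.sin(a),0]);Y=np.array([np.sin(a),-np.cos(a),0])
Q=P-np.array(tcp); L=np.stack([Q@X,Q@Y,Q[...,2]],-1)
m=(d>0)&(np.abs(L[...,0])<70)&(np.abs(L[...,1])<40)&(L[...,2]>0)&(L[...,2]<60)&(d<600)
k=L[m]
print(np.sort(k[:,2])[:40].round(1))
for z0 in range(28,60,2):
    q=k[(k[:,2]>=z0)&(k[:,2]<z0+2)]; 
    if len(q): print(z0,len(q),np.percentile(q[:,1],[2,25,50,75,98]).round(1),np.percentile(np.abs(q[:,0]),[2,50,98]).round(1))
im,d,ci=load('scene2'); P=cloud(d,ci); vv,uu=np.mgrid[:384,:512]
m=(np.abs(P[...,0]-432)<30)&(np.abs(P[...,1]-160)<40)&(P[...,2]>5)&(P[...,2]<140)
k=P[m]
for z0 in range(5,140,5):
    q=k[(k[:,2]>=z0)&(k[:,2]<z0+5)]
    if len(q): print(z0,len(q),'x',q[:,0].min().round(),q[:,0].max().round(),'y',q[:,1].min().round(),q[:,1].max().round())
cv2.imwrite('pics/s2d.png',cv2.resize(im[225:275,270:340],None,fx=10,fy=10,interpolation=cv2.INTER_CUBIC))
E
```

```text
[30.2 30.6 30.9 31.  31.  31.  31.  31.1 31.1 31.1 31.1 31.2 31.2 31.3
 31.3 31.3 31.4 31.5 31.5 31.6 31.6 31.6 31.6 31.7 31.9 31.9 31.9 31.9
 32.  32.  32.  32.1 32.2 32.2 32.2 32.2 32.3 32.3 32.3 32.4]
30 31 [-10.1  -9.7  -6.3   2.7   6.2] [46.1 46.7 52.4]
32 71 [-10.6  -9.9  -7.2  -1.4   5.9] [46.1 46.7 54.1]
34 81 [-10.6 -10.2  -8.5  -0.1   6. ] [46.2 46.7 56.5]
36 94 [-10.8 -10.1  -8.9  -1.6   6.4] [46.1 47.3 57.4]
38 110 [-10.5 -10.   -8.6  -2.9   5.8] [46.2 47.  58.8]
40 114 [-10.6 -10.1  -9.6  -3.    5.1] [46.2 48.3 59.6]
42 112 [-10.5 -10.   -9.3  -3.2   6. ] [46.  48.1 59.7]
44 117 [-10.5  -9.9  -9.5  -2.7   6.4] [46.1 48.3 59.5]
46 112 [-10.5 -10.   -9.6  -4.    5.1] [46.  48.5 60.3]
48 121 [-10.5 -10.   -9.4  -2.8   6.1] [46.1 48.4 60.5]
50 131 [-10.6 -10.   -9.1  -1.8   5.8] [46.1 47.8 60.4]
52 132 [-10.5 -10.1  -8.6  -2.2   5.6] [46.2 47.5 60.3]
54 133 [-10.6 -10.1  -9.5  -3.8   5.8] [46.1 48.3 60.4]
56 149 [-10.6 -10.1  -9.5  -3.7   6.1] [46.1 48.2 60.3]
58 141 [-10.6 -10.1  -9.7  -4.8   5.8] [46.1 49.  60.7]
5 65 x 428.0 461.0 y 144.0 175.0
10 9 x 434.0 454.0 y 156.0 172.0
15 8 x 430.0 448.0 y 153.0 169.0
20 5 x 421.0 448.0 y 160.0 169.0
25 5 x 434.0 448.0 y 159.0 167.0
30 5 x 422.0 449.0 y 158.0 169.0
35 7 x 440.0 448.0 y 153.0 166.0
40 15 x 438.0 449.0 y 153.0 168.0
45 4 x 440.0 444.0 y 155.0 164.0
50 1 x 440.0 440.0 y 163.0 163.0
60 4 x 429.0 442.0 y 163.0 175.0
70 2 x 432.0 435.0 y 175.0 176.0
80 1 x 436.0 436.0 y 176.0 176.0
90 1 x 437.0 437.0 y 176.0 176.0
95 1 x 441.0 441.0 y 176.0 176.0
100 1 x 442.0 442.0 y 176.0 176.0
130 1 x 430.0 430.0 y 189.0 189.0
135 5 x 426.0 436.0 y 188.0 190.0
```

View pics/s2d.png

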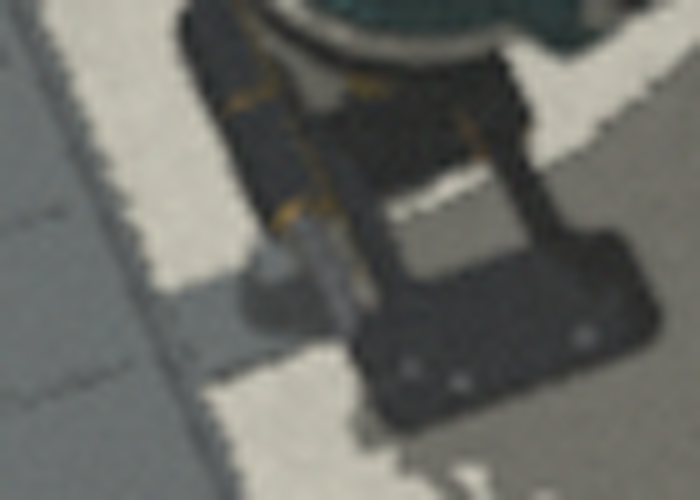

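Depth from the wrist and scene cameras both show the real fingertips about 31 mm above the reported TCP, not 8 mm beyond it. The jaws therefore closed just above the tab, and nothing moved. From here I'll take tip z = TCP z + 31, grasp point = TCP z + 50 and pad centre at about −2 mm in tool y.

Emit:
carry_out([
  {"hand": -0.2,"offset": [0,0,0],"rot": [0,0,0]},
  {"hand": -0.2,"offset": [0,0,0],"rot": [0,0,0]},
  {"hand": -0.2,"offset": [0.9,2,0],"rot": [0,0,0]},
  {"hand": -0.2,"offset": [0.9,2,10],"rot": [0,0,0]},
  {"hand": -0.2,"offset": [0.9,2,20],"rot": [0,0,0]},
  {"hand": -0.2,"offset": [0.9,2,30],"rot": [0,0,0]},
  {"hand": -0.2,"offset": [0.9,2,38],"rot": [0,0,0]},
  {"hand": -0.2,"offset": [0.9,2,38],"rot": [0,0,0]},
  {"hand": -1,"offset": [0.9,2,38],"rot": [0,0,0]},
  {"hand": -1,"offset": [0.9,2,38],"rot": [0,0,0]},
  {"hand": -1,"offset": [0.9,2,38],"rot": [0,0,0]},
  {"hand": -1,"offset": [0.9,2,38],"rot": [0,0,0]},
  {"hand": -1,"offset": [0.9,2,38],"rot": [0,0,0]},
], force=25)

```text
clock: 5.5
eef_pos: [434.3, 160.6, -15.7]
orientation: [0.749, 0.662, 0.0, 0.0]
force: [-0.4, -0.3, 5.0]
gripper_width: 14.3
```

```bash
python3 - <<'E'
from h import *
st(); o=arm.get_obs(); z=o['eef_pos'][2]
im,d,ci=shot('wrist','w3'); s=1.5625
cv2.imwrite('pics/w3b.png',cv2.resize(im,(800,600),interpolation=cv2.INTER_CUBIC))
E
```

```text
t 5.5 p [434.3 160.6 -15.7] yaw 82.91 z [ 4.e-04  1.e-04 -1.e+00] F [-0.4 -0.3  5. ] w 14.3 q [ 0.3  -0.23  2.11 -0.    1.26 -1.15]
```

View pics/w3b.png

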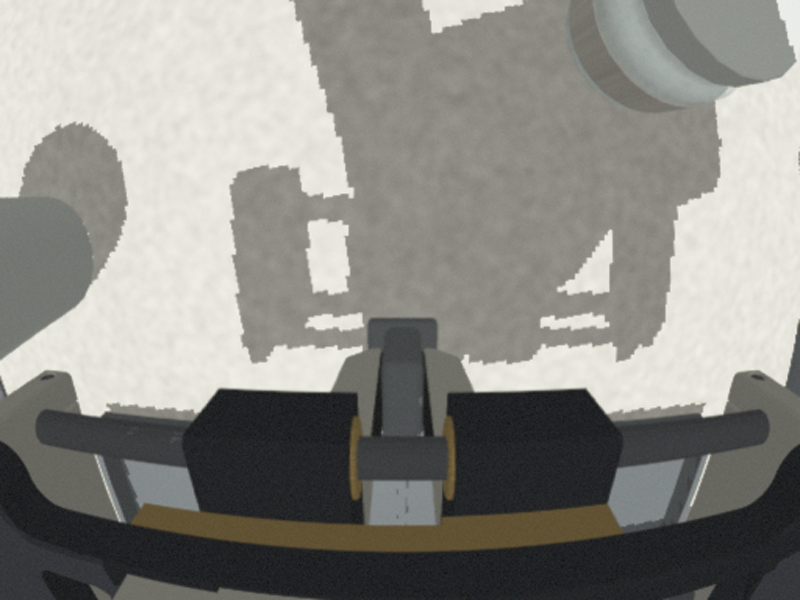

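```bash
python3 - <<'E'
from h import *
go([528.8,165.5,-15.5],84.65)
E
```

```text
off [16.6 93.2 -0.1] rot [ 0.   -0.   -0.03] dist 95.0
```

Emit:
carry_out([
  {"hand": -1,"offset": [2,6,-0.3],"rot": [0,0,-0.005]},
  {"hand": -1,"offset": [4,14,-0.3],"rot": [0,0,-0.01]},
  {"hand": -1,"offset": [6,22,-0.3],"rot": [0,0,-0.02]},
  {"hand": -1,"offset": [8,31,-0.3],"rot": [0,0,-0.03]},
  {"hand": -1,"offset": [10,40,-0.3],"rot": [0,0,-0.03]},
  {"hand": -1,"offset": [12,50,-0.3],"rot": [0,0,-0.03]},
  {"hand": -1,"offset": [13,60,-0.3],"rot": [0,0,-0.03]},
  {"hand": -1,"offset": [14,70,-0.3],"rot": [0,0,-0.03]},
  {"hand": -1,"offset": [15.5,80,-0.3],"rot": [0,0,-0.03]},
  {"hand": -1,"offset": [16.6,88,-0.3],"rot": [0,0,-0.03]},
  {"hand": -1,"offset": [16.6,93.2,-0.3],"rot": [0,0,-0.03]},
  {"hand": -1,"offset": [16.6,93.2,-0.3],"rot": [0,0,-0.03]},
  {"hand": -1,"offset": [16.6,93.2,-0.3],"rot": [0,0,-0.03]},
  {"hand": -1,"offset": [16.6,93.2,-0.3],"rot": [0,0,-0.03]},
])

```text
clock: 7.3
eef_pos: [528.8, 165.5, -15.6]
orientation: [0.739, 0.673, 0.0, 0.0]
force: [3.0, 0.6, 1.2]
gripper_width: 13.6
```

```bash
python3 - <<'E'
from h import *
st(); im,d,ci=shot('top','t3'); shot('wrist','w4')
cv2.imwrite('pics/t3c.png',cv2.resize(im[110:230,120:280],None,fx=5,fy=5,interpolation=cv2.INTER_CUBIC))
E
```

```text
t 7.3 p [528.8 165.5 -15.6] yaw 84.63 z [ 5.e-04 -0.e+00 -1.e+00] F [3.  0.6 1.2] w 13.6 q [ 0.26 -0.01  1.92 -0.    1.24 -1.22]
```

View pics/t3c.png

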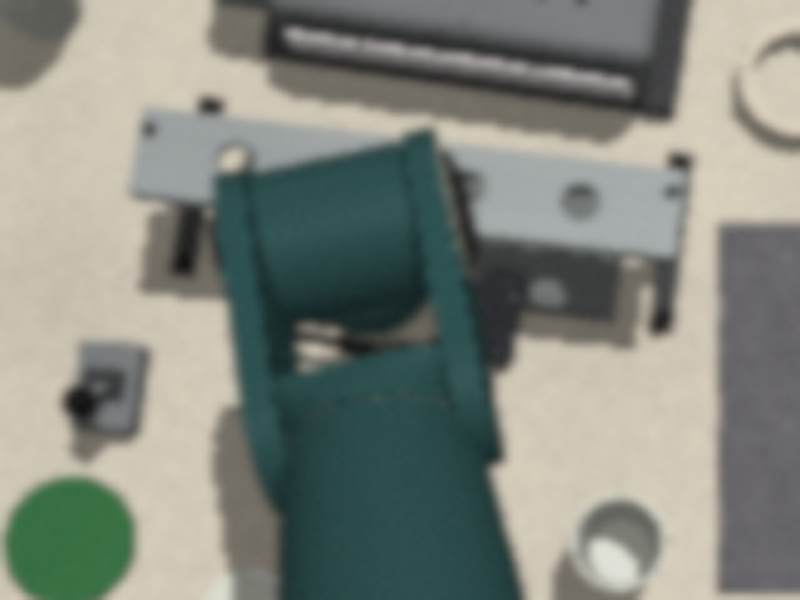

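View pics/w4.png

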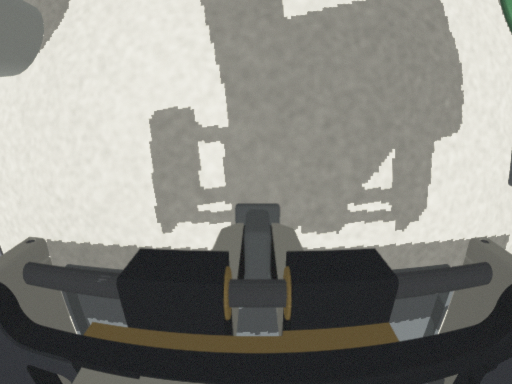

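The tray moved with the pull. Now I'll release, lift and back off to check the placement.

Emit:
carry_out([
  {"hand": -0.5,"offset": [0,0,0],"rot": [0,0,0]},
  {"hand": -0.3,"offset": [0,0,0],"rot": [0,0,0]},
  {"hand": -0.3,"offset": [0,0,-15],"rot": [0,0,0]},
  {"hand": -0.3,"offset": [0,0,-45],"rot": [0,0,0]},
  {"hand": -0.3,"offset": [0,-20,-90],"rot": [0,0,0]},
  {"hand": 0,"offset": [0,-60,-140],"rot": [0,0,0]},
  {"hand": 0.5,"offset": [0,-100,-180],"rot": [0,0,0]},
  {"hand": 1,"offset": [0,-140,-220],"rot": [0,0,0]},
  {"hand": 1,"offset": [0,-140,-235],"rot": [0,0,0]},
  {"hand": 1,"offset": [0,-140,-235],"rot": [0,0,0]},
  {"hand": 1,"offset": [0,-140,-235],"rot": [0,0,0]},
])

```text
clock: 8.78
eef_pos: [389.5, 178.4, 218.0]
orientation: [0.74, 0.673, -0.001, -0.0]
force: [0.6, -0.2, -1.0]
gripper_width: 87.8
```

```bash
python3 - <<'E'
from h import *
st(); im,d,ci=shot('wrist','w5')
cv2.imwrite('pics/w5b.png',cv2.resize(im,(800,600),interpolation=cv2.INTER_CUBIC))
E
```

```text
t 8.78 p [389.5 178.4 218. ] yaw 84.6 z [-1.9e-03 -8.0e-04 -1.0e+00] F [ 0.6 -0.2 -1. ] w 87.8 q [ 0.37 -0.44  1.89 -0.    1.7  -1.11]
```

View pics/w5b.png

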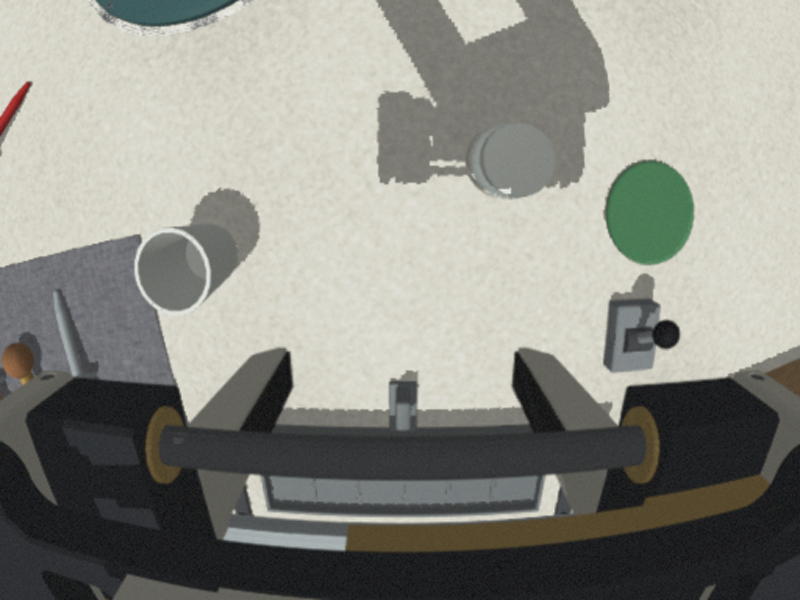

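```bash
python3 - <<'E'
from h import *
im,d,ci=shot('top','t5')
cv2.imwrite('pics/t5c.png',cv2.resize(im[110:210,130:270],None,fx=5.7,fy=5.7,interpolation=cv2.INTER_CUBIC))
im,d,ci=load('w5')
cv2.imwrite('pics/w5c.png',cv2.resize(im[230:350,140:380],None,fx=3.3,fy=3.3,interpolation=cv2.INTER_CUBIC))
E
```

```text
(no output)
```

View pics/t5c.png

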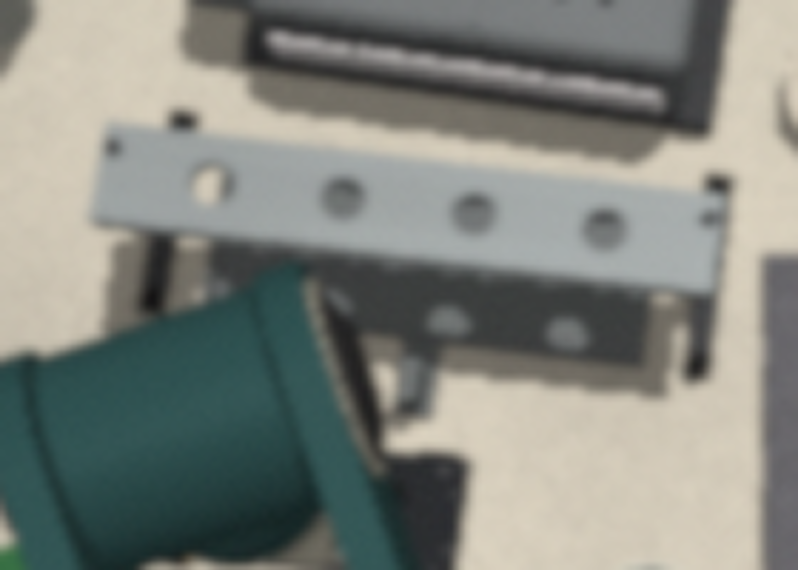

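View pics/w5c.png

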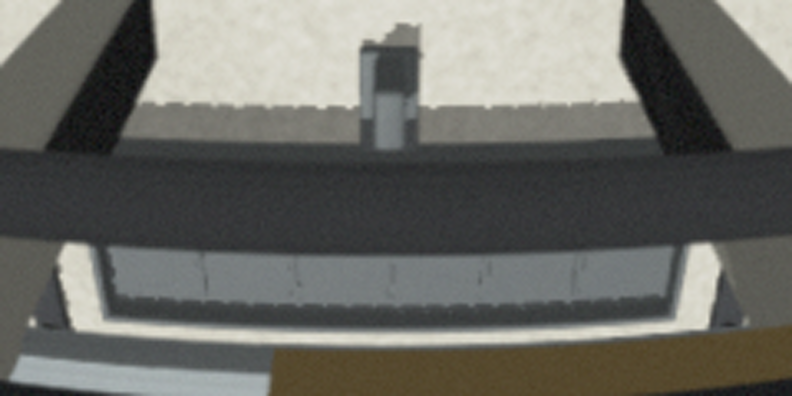

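```bash
python3 - <<'E'
from h import *
im,d,ci=load('w5')
f=lambda x,y,z: wworld(full(x,3.3,140),full(y,3.3,230),ci,z)[:2]
BR,BL=f(105,319,18),f(674,329,18); print(BR,BL,np.linalg.norm(BL-BR),(BL+BR)/2)
for z in(0,18):print('z',z,f(105,319,z),f(674,329,z))
dy=(BL-BR)/np.linalg.norm(BL-BR);dx=np.array([dy[1],-dy[0]]);print('yaw',np.degrees(np.arctan2(dy[1],dy[0]))-90,'mid',(BL+BR)/2-55*dx)
print('tab front/top',f(395,92,44),f(375,92,44),f(416,92,44), 'foot inner R,L (z8)',f(70,328,8),f(715,324,8))
im,d,ci=load('t5')
W=lambda x,y,z: world(full(x,5.7,130),full(y,5.7,110),0,ci,z)[:2]
print('top: front right corner',W(643,366,18),'pull top', W(415,385,44))
C=[]
g=im[...,2].astype(float)
E
```

```text
[658.33253164  -0.8064255 ] [694.59369457 306.33857699] 309.2780698481941 [676.46311311 152.76607575]
z 0 [673.92001135  -9.26636837] [711.82487514 311.80136749]
z 18 [658.33253164  -0.8064255 ] [694.59369457 306.33857699]
yaw -6.733103287555551 mid [621.84244393 159.21452507]
tab front/top [512.76757326 169.7250369 ] [511.98338341 161.24742968] [513.62222473 178.62608622] foot inner R,L (z8) [674.5261429  -28.76474273] [705.56701819 333.7040157 ]
top: front right corner [548.57939119   8.10556332] pull top [524.93188474 161.08364389]
```

```bash
python3 - <<'E'
from h import *
im,d,ci=load('w5')
cv2.imwrite('pics/w5d.png',cv2.resize(im[265:285,165:350],None,fx=4.3,fy=12,interpolation=cv2.INTER_CUBIC))
g=im.mean(2)
for u in range(185,335,15): print(u,g[266:284,u].astype(int))
E
```

```text
185 [120 118 120 122 116 104  73  65  61  62  59  54  50  49  46  48  53  51]
200 [117 116 114 116 119 117  91  69  64  60  60  60  54  51  47  48  50  53]
215 [116 116 117 119 121 118 109  77  64  61  62  58  56  47  48  46  47  55]
230 [119 119 122 119 119 115 111  80  66  61  63  59  60  51  49  48  48  48]
245 [124 124 126 125 127 121 120  91  71  61  60  63  59  53  48  45  48  49]
260 [117 120 119 116 118 118 117 118 111  82  62  62  60  51  46  46  48  54]
275 [126 125 127 124 121 121 119  92  65  63  60  65  61  53  49  45  48  48]
290 [123 124 123 126 124 122 120  80  63  64  60  62  58  54  44  47  49  53]
305 [118 120 120 123 125 121 107  74  64  61  60  63  57  49  46  51  49  51]
320 [121 122 122 121 124 118  83  63  61  63  60  58  54  43  43  49  53  55]
```

View pics/w5d.png

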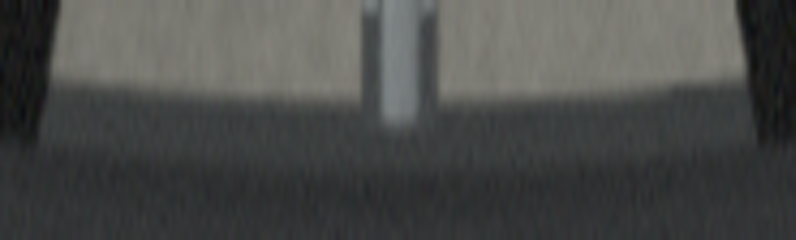

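```bash
python3 - <<'E'
from h import *
im,d,ci=load('w5'); g=im.mean(2); pts=[]
for u in list(range(180,246,3))+list(range(272,336,3)):
    col=g[262:284,u]; i=np.argmax(col<93)
    if i==0: continue
    v=262+i-1+(col[i-1]-93)/(col[i-1]-col[i]); pts.append(wworld(u,v,ci,0)[:2])
p=np.array(pts); 
c=np.polyfit(p[:,1],p[:,0],1); r=p[:,0]-np.polyval(c,p[:,1]); print('yaw',-np.degrees(np.arctan(c[0])),'res',r.std(),len(p))
# position: distance from hole line
m=np.array([617.9,157.1]);a=np.radians(-5.4);X=np.array([np.cos(a),np.sin(a)]);print(((p-m)@X).mean(), ((p-m)@X)[:3],((p-m)@X)[-3:])
E
```

```text
yaw -5.3179498867967405 res 0.1513986478221493 42
-53.634164850957404 [-53.42181068 -53.46850953 -53.35180101] [-54.04137274 -53.84639494 -53.86247915]
```

The tray is home: its front edge fits yaw −5.3° against about −5.4° for the rack, roughly 1 mm too deep, with equal gaps to the feet. Next I'll go over the rods.

```bash
python3 - <<'E'
from h import *
im,d,ci=load('top0')
for n,(x,y,z) in dict(bottle=(603,347,110),bottlecap=(613,345,150),sand=(585,273,30),brushend=(487,240,10),redknob=(512,402,20)).items(): print(n,world(full(x,1.5625,0),full(y,1.5625,0),0,ci,z))
st(); go([560,-285,260],90)
E
```

```text
bottle [ 362.7024496  -520.70067455  110.        ]
bottlecap [ 363.65188862 -528.25882552  150.        ]
sand [ 557.57323273 -512.96889118   30.        ]
brushend [ 642.72808893 -267.7142614    10.        ]
redknob [ 231.95289675 -326.02833752   20.        ]
t 8.88 p [389.4 178.3 217.9] yaw 84.59 z [-0.0024 -0.001  -1.    ] F [-0.3 -0.1  0.1] w 92.0 q [ 0.37 -0.44  1.89 -0.    1.7  -1.11]
off [-445.2  213.4  -42.1] rot [-0.002  0.001 -0.094] dist 496.0
```

Emit:
carry_out([
  {"hand": 0.33,"offset": [-40,20,-42],"rot": [0,0,-0.02]},
  {"hand": 0.33,"offset": [-90,40,-42],"rot": [0,0,-0.04]},
  {"hand": 0.33,"offset": [-140,60,-42],"rot": [0,0,-0.06]},
  {"hand": 0.33,"offset": [-190,80,-42],"rot": [0,0,-0.08]},
  {"hand": 0.33,"offset": [-240,105,-42],"rot": [0,0,-0.09]},
  {"hand": 0.33,"offset": [-290,130,-42],"rot": [0,0,-0.094]},
  {"hand": 0.33,"offset": [-340,160,-42],"rot": [0,0,-0.094]},
  {"hand": 0.33,"offset": [-390,185,-42],"rot": [0,0,-0.094]},
  {"hand": 0.33,"offset": [-430,205,-42],"rot": [0,0,-0.094]},
  {"hand": 0.33,"offset": [-445,213,-42],"rot": [0,0,-0.094]},
  {"hand": 0.33,"offset": [-445,213,-42],"rot": [0,0,-0.094]},
  {"hand": 0.33,"offset": [-445,213,-42],"rot": [0,0,-0.094]},
  {"hand": 0.33,"offset": [-445,213,-42],"rot": [0,0,-0.094]},
])

```text
clock: 10.5
eef_pos: [559.6, -283.3, 261.9]
orientation: [0.707, 0.708, 0.0, 0.0]
force: [-0.5, -0.2, 0.1]
gripper_width: 62.0
```

```bash
python3 - <<'E'
from h import *
st(); im,d,ci=shot('wrist','w6')
cv2.imwrite('pics/w6b.png',cv2.resize(im,(800,600),interpolation=cv2.INTER_CUBIC))
E
```

```text
t 10.5 p [ 559.6 -283.3  261.9] yaw 90.07 z [ 7.e-04 -3.e-04 -1.e+00] F [-0.5 -0.2  0.1] w 62.0 q [-0.51  0.    1.44  0.    1.7  -2.08]
```

View pics/w6b.png

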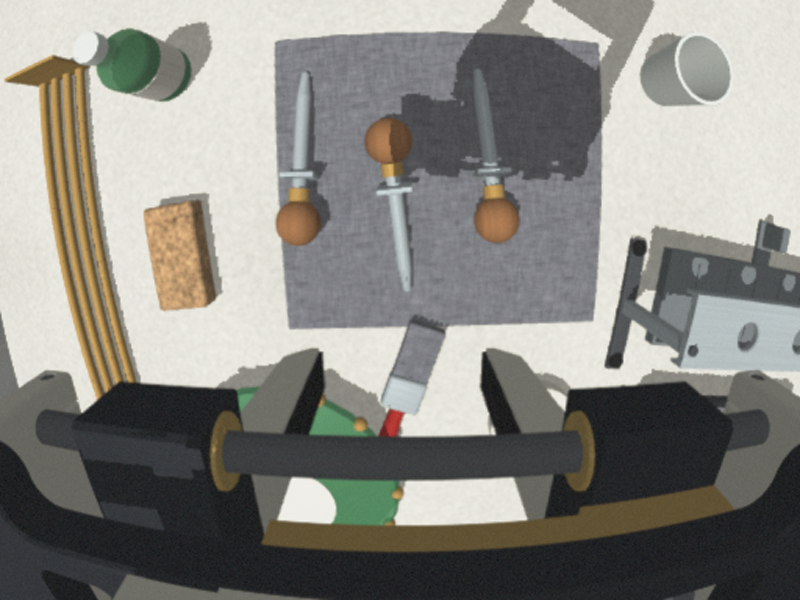

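Knobs A (496,219), B (388,140) and C (297,223) are all brown wood with grey steel shafts. The red rod is off the mat, outside this view. I'll measure these three and confirm in a crop.

```bash
cat >> h.py <<'E'
def wknobs(name,z=25):
    im,d,ci=load(name); hsv=cv2.cvtColor(im,cv2.COLOR_BGR2HSV)
    m=((hsv[...,0]>=3)&(hsv[...,0]<=14)&(hsv[...,1]>120)&(hsv[...,2]>50)).astype(np.uint8)
    n,l,s,c=cv2.connectedComponentsWithStats(m); out=[]
    for i in range(1,n):
        if s[i,4]>250:
            cn=cv2.findContours((l==i).astype(np.uint8),cv2.RETR_EXTERNAL,cv2.CHAIN_APPROX_NONE)[0][0]
            (x,y),r=cv2.minEnclosingCircle(cn)
            # ring of silhouette rays -> axis direction
            out.append((c[i].round(1),(round(x,1),round(y,1)),round(r,1),int(s[i,4]),wworld(c[i][0],c[i][1],ci,z)[:2].round(1),wworld(x,y,ci,z)[:2].round(1)))
    return out
E
python3 - <<'E'
from h import *
for k in wknobs('w6'): print(k)
im,d,ci=load('w6'); s=1.5625
for n,(x,y) in dict(tipA=(477,70),tipB=(407,290),tipC=(305,73)).items(): print(n,wworld(full(x,s,0),full(y,s,0),ci,7)[:2].round(1))
cv2.imwrite('pics/w6c.png',cv2.resize(im[35:195,170:340],None,fx=4,fy=3.7,interpolation=cv2.INTER_CUBIC))
E
```

```text
(array([246.8,  89.8]), (248.1, 90.1), 14.2, 517, array([ 453.4, -298.4]), array([ 453.9, -296.5]))
(array([317.4, 140.5]), (317.3, 140.2), 13.7, 562, array([ 526.4, -194.3]), array([ 525.9, -194.5]))
(array([189.9, 142.5]), (190.0, 142.2), 13.4, 531, array([ 529.5, -383.2]), array([ 529.2, -383. ]))
tipA [ 379.9 -211.4]
tipB [ 600.  -278.3]
tipC [ 381.9 -377.8]
```

View pics/w6c.png

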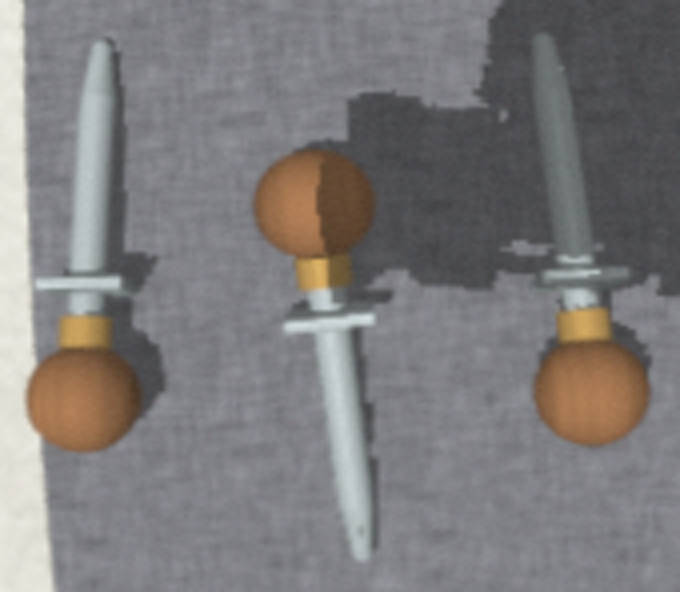

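```bash
python3 - <<'E'
from h import *
go([528.8,-194.0,-24],96.7)
E
```

```text
off [ 89.6 -30.9 285.8] rot [ 0.001  0.    -0.116] dist 301.0
```

Emit:
carry_out([
  {"hand": 0.33,"offset": [45,-16,40],"rot": [0,0,-0.06]},
  {"hand": 0.33,"offset": [89.6,-30.9,80],"rot": [0,0,-0.116]},
  {"hand": 0.33,"offset": [89.6,-30.9,130],"rot": [0,0,-0.116]},
  {"hand": 0.33,"offset": [89.6,-30.9,180],"rot": [0,0,-0.116]},
  {"hand": 0.33,"offset": [89.6,-30.9,225],"rot": [0,0,-0.116]},
  {"hand": 0.33,"offset": [89.6,-30.9,255],"rot": [0,0,-0.116]},
  {"hand": 0.33,"offset": [89.6,-30.9,275],"rot": [0,0,-0.116]},
  {"hand": 0.33,"offset": [89.6,-30.9,285.8],"rot": [0,0,-0.116]},
  {"hand": 0.33,"offset": [89.6,-30.9,285.8],"rot": [0,0,-0.116]},
  {"hand": 0.33,"offset": [89.6,-30.9,285.8],"rot": [0,0,-0.116]},
])

```text
clock: 11.8
eef_pos: [529.4, -195.1, -23.3]
orientation: [0.665, 0.747, 0.0, 0.001]
force: [-0.1, -0.2, 0.0]
gripper_width: 61.9
```

```bash
python3 - <<'E'
from h import *
st(); im,d,ci=shot('wrist','w7')
cv2.imwrite('pics/w7b.png',cv2.resize(im,(800,600),interpolation=cv2.INTER_CUBIC))
E
```

```text
t 11.8 p [ 529.4 -195.1  -23.3] yaw 96.66 z [ 1.4e-03 -6.0e-04 -1.0e+00] F [-0.1 -0.2  0. ] w 61.9 q [-0.4   0.02  1.9  -0.    1.22 -2.09]
```

View pics/w7b.png

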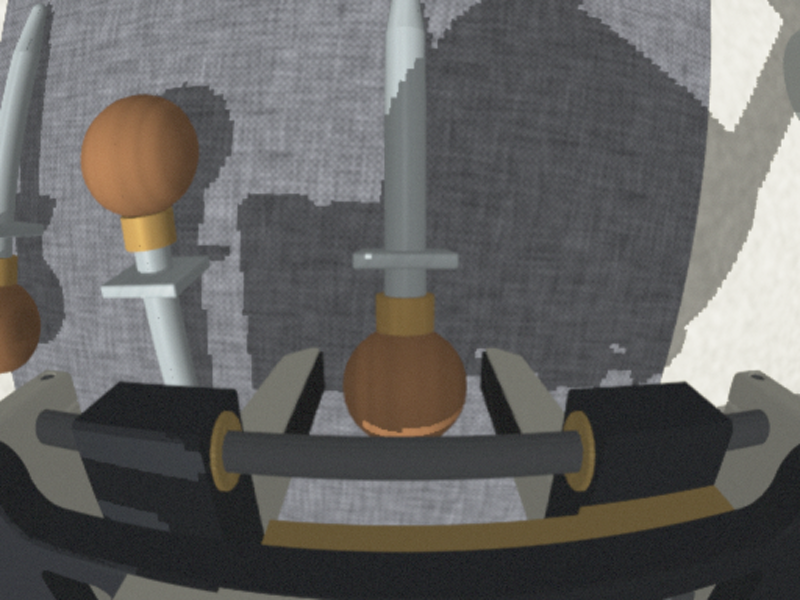

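```bash
python3 - <<'E'
from h import *
im,d,ci=load('w7'); s=1.5625
b=wworld(full(404,s,0),full(381,s,0),ci,25); print(b)
o=arm.get_obs();M=R.from_quat(o['orientation']).as_matrix(); print('ball in tool',M.T@(b-o['eef_pos']))
hsv=cv2.cvtColor(im,cv2.COLOR_BGR2HSV)
v,u=np.mgrid[:384,:512];x=(u-ci['cx'])/ci['fx'];y=(v-ci['cy'])/ci['fy'];r=np.hypot(x,y)+1e-9
Rm=cv2.Rodrigues(ci['rvec'])[0]
P=(np.stack([np.tan(r)*x/r,np.tan(r)*y/r,np.ones_like(r)],-1)*d[...,None]-ci['tvec'])@Rm
L=(P-o['eef_pos'])@M
m=(hsv[...,0]>=3)&(hsv[...,0]<=14)&(hsv[...,1]>120)&(u>215)&(u<300)&(v>205)&(v<280)&(d>0)
q=L[m]; A=np.c_[2*q,np.ones(len(q))]; sol=np.linalg.lstsq(A,(q**2).sum(1),rcond=None)[0]; print('sphere fit tool',sol[:3],np.sqrt(sol[3]+sol[:3]@sol[:3]),len(q))
m=(np.abs(L[...,0])>25)&(np.abs(L[...,0])<50)&(np.abs(L[...,1])<30)&(L[...,2]<-25)&(L[...,2]>-80)&(d>0)
q=L[m];print('fingers', np.percentile(q[:,1],[1,50,99]),'tip z',q[:,2].max(), np.percentile(q[:,2],99))
E
```

```text
[ 524.81508374 -194.53050558   25.        ]
ball in tool [  1.03576648  -4.36636175 -48.32923049]
sphere fit tool [  1.15143713  -3.16162247 -49.4362656 ] 21.383325933583794 2857
fingers [-29.42048488  -9.87164518  28.66817762] tip z -25.203586131221886 -25.745962342676577
```

Emit:
carry_out([
  {"hand": 0.2,"offset": [1.1,-1.2,0],"rot": [0,0,0]},
  {"hand": -0.2,"offset": [1.1,-1.2,0],"rot": [0,0,0]},
  {"hand": -1,"offset": [1.1,-1.2,0],"rot": [0,0,0]},
  {"hand": -1,"offset": [1.1,-1.2,0],"rot": [0,0,0]},
  {"hand": -1,"offset": [1.1,-1.2,0],"rot": [0,0,0]},
  {"hand": -1,"offset": [1.1,-1.2,0],"rot": [0,0,0]},
  {"hand": -1,"offset": [1.1,-1.2,-10],"rot": [0,0,0]},
  {"hand": -1,"offset": [1.1,-1.2,-30],"rot": [0,0,0]},
  {"hand": -1,"offset": [1.1,-1.2,-60],"rot": [0,0,0]},
  {"hand": -1,"offset": [1.1,-1.2,-100],"rot": [0,0,0]},
  {"hand": -1,"offset": [1.1,-1.2,-150],"rot": [0,0,0]},
  {"hand": -1,"offset": [1.1,-1.2,-200],"rot": [0,0,0]},
  {"hand": -1,"offset": [1.1,-1.2,-240],"rot": [0,0,0]},
  {"hand": -1,"offset": [1.1,-1.2,-260],"rot": [0,0,0]},
  {"hand": -1,"offset": [1.1,-1.2,-260],"rot": [0,0,0]},
  {"hand": -1,"offset": [1.1,-1.2,-260],"rot": [0,0,0]},
], force=50)

```text
clock: 13.85
eef_pos: [527.0, -193.7, 233.7]
orientation: [0.665, 0.747, -0.0, -0.001]
force: [0.1, -0.3, -3.0]
gripper_width: 42.4
```

```bash
python3 - <<'E'
from h import *
st(); im,d,ci=shot('wrist','w8')
cv2.imwrite('pics/w8b.png',cv2.resize(im,(800,600),interpolation=cv2.INTER_CUBIC))
E
```

```text
t 13.85 p [ 527.  -193.7  233.7] yaw 96.66 z [-2.1e-03  9.0e-04 -1.0e+00] F [ 0.1 -0.3 -3. ] w 42.4 q [-0.4  -0.14  1.62  0.    1.66 -2.08]
```

View pics/w8b.png

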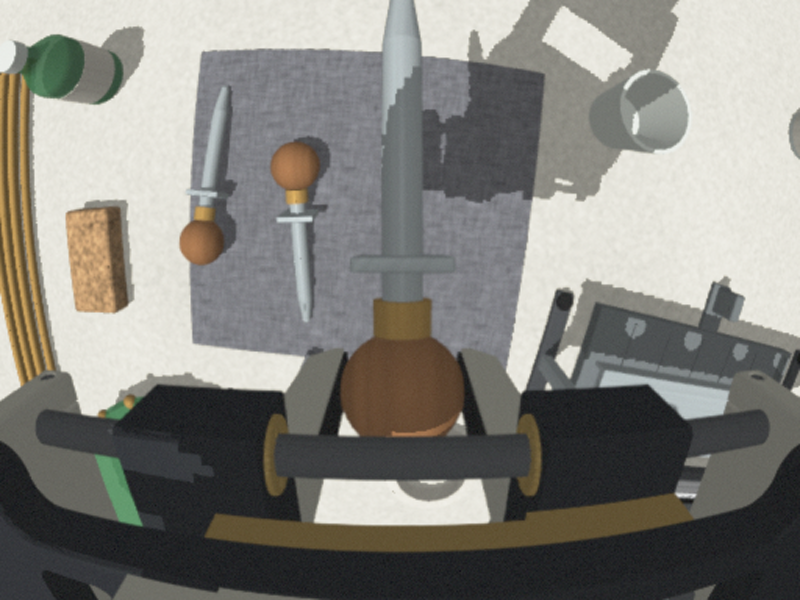

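The rod is held firmly and level. Now I'll ease the grip by degrees.

Emit:
carry_out([
  {"hand": -1,"offset": [0,0,-40],"rot": [0,0,0]},
  {"hand": -1,"offset": [0,0,-40],"rot": [0,0,0]},
  {"hand": -1,"offset": [0,0,-40],"rot": [0,0,0]},
], force=20)

```text
clock: 14.28
eef_pos: [527.2, -193.8, 273.8]
orientation: [0.665, 0.747, -0.0, -0.001]
force: [0.5, -1.0, -2.7]
gripper_width: 43.1
```

Emit:
carry_out([
  {"hand": -1,"offset": [0,0,0],"rot": [0,0,0]},
  {"hand": -1,"offset": [0,0,0],"rot": [0,0,0]},
  {"hand": -1,"offset": [0,0,0],"rot": [0,0,0]},
], force=14)

```text
clock: 14.65
eef_pos: [527.3, -193.8, 275.2]
orientation: [0.665, 0.747, -0.0, -0.0]
force: [-0.3, -0.1, -2.8]
gripper_width: 43.2
```

Emit:
carry_out([
  {"hand": -1,"offset": [0,0,0],"rot": [0,0,0]},
  {"hand": -1,"offset": [0,0,0],"rot": [0,0,0]},
  {"hand": -1,"offset": [0,0,0],"rot": [0,0,0]},
], force=10)

```text
clock: 15.02
eef_pos: [527.4, -193.8, 275.6]
orientation: [0.665, 0.747, 0.0, 0.0]
force: [0.3, -0.1, -2.5]
gripper_width: 43.4
```

Emit:
carry_out([
  {"hand": -1,"offset": [0,0,0],"rot": [0,0,0]},
  {"hand": -1,"offset": [0,0,0],"rot": [0,0,0]},
  {"hand": -1,"offset": [0,0,0],"rot": [0,0,0]},
  {"hand": -1,"offset": [0,0,0],"rot": [0,0,0]},
], force=7)

```text
clock: 15.52
eef_pos: [527.4, -193.8, 275.6]
orientation: [0.665, 0.747, -0.0, 0.0]
force: [0.8, 0.4, -3.2]
gripper_width: 43.6
```

Emit:
carry_out([
  {"hand": -1,"offset": [0,0,0],"rot": [0,0,0]},
  {"hand": -1,"offset": [0,0,0],"rot": [0,0,0]},
  {"hand": -1,"offset": [0,2,0],"rot": [0,0,0]},
  {"hand": -1,"offset": [0,-2,0],"rot": [0,0,0]},
  {"hand": -1,"offset": [0,2,0],"rot": [0,0,0]},
  {"hand": -1,"offset": [0,-2,0],"rot": [0,0,0]},
  {"hand": -1,"offset": [0,1,0],"rot": [0,0,0]},
  {"hand": -1,"offset": [0,0,0],"rot": [0,0,0]},
  {"hand": -1,"offset": [0,0,0],"rot": [0,0,0]},
  {"hand": -1,"offset": [0,0,0],"rot": [0,0,0]},
  {"hand": -1,"offset": [0,0,0],"rot": [0,0,0]},
], force=5)

```text
clock: 16.9
eef_pos: [527.4, -193.8, 275.6]
orientation: [0.665, 0.747, 0.0, 0.0]
force: [0.1, -0.3, -2.3]
gripper_width: 43.4
```

Emit:
carry_out([
  {"hand": -1,"offset": [0,0,0],"rot": [0,0,0]},
  {"hand": -1,"offset": [0,0,0],"rot": [0,0,0]},
  {"hand": -1,"offset": [0,0,0],"rot": [0,0,0]},
], force=45)

```text
clock: 17.27
eef_pos: [527.4, -193.9, 275.5]
orientation: [0.665, 0.747, 0.0, 0.0]
force: [0.0, 0.3, -2.0]
gripper_width: 42.6
```

```bash
python3 - <<'E'
from h import *
st(); im,d,ci=shot('wrist','w9')
cv2.imwrite('pics/w9b.png',cv2.resize(im,(800,600),interpolation=cv2.INTER_CUBIC))
im,d,ci=shot('scene','s9')
cv2.imwrite('pics/s9b.png',cv2.resize(im[60:260,150:350],None,fx=3,fy=3,interpolation=cv2.INTER_CUBIC))
E
```

```text
t 17.27 p [ 527.4 -193.9  275.5] yaw 96.66 z [ 0. -0. -1.] F [ 0.   0.3 -2. ] w 42.6 q [-0.4  -0.14  1.56  0.    1.73 -2.08]
```

View pics/w9b.png

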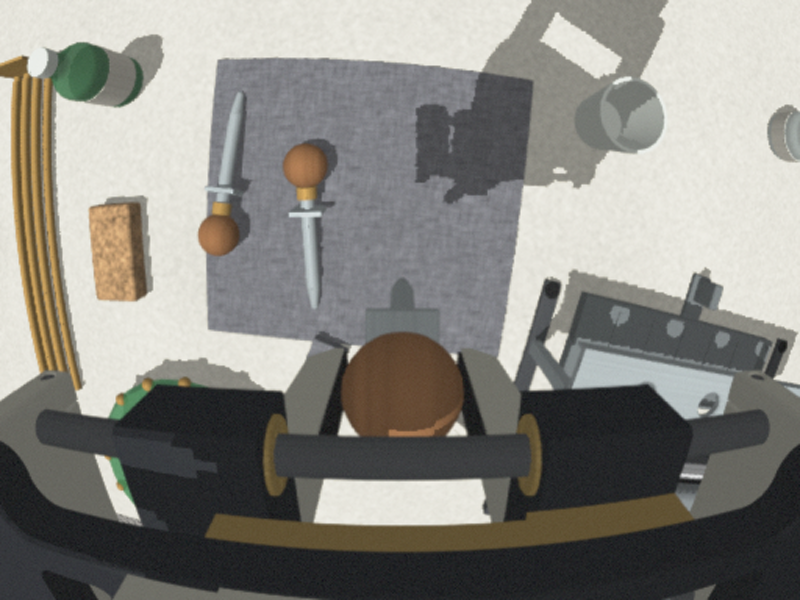

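View pics/s9b.png

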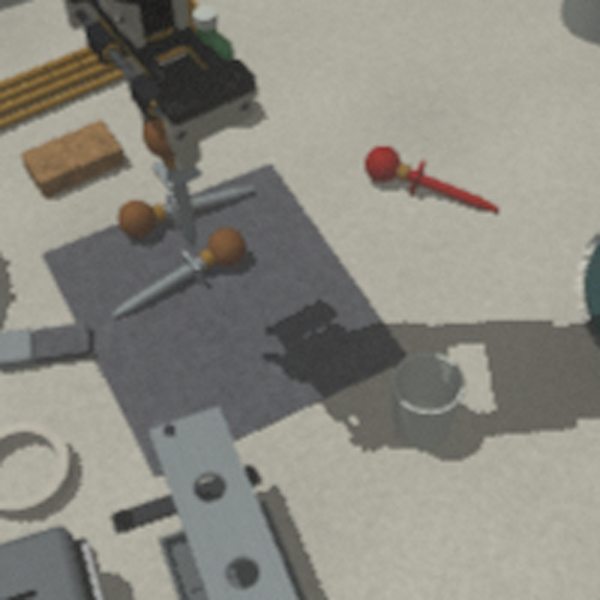

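```bash
cat >> h.py <<'E'
def hang(name,tipuv,o=None,ballc=None,dz=150):
    """tip uv (full px). prints ball centre in tool/world (sphere fit by depth), tip at z ball-dz, tilt"""
    im,d,ci=load(name); o=o or arm.get_obs(); M=R.from_quat(o['orientation']).as_matrix()
    hsv=cv2.cvtColor(im,cv2.COLOR_BGR2HSV)
    v,u=np.mgrid[:384,:512];x=(u-ci['cx'])/ci['fx'];y=(v-ci['cy'])/ci['fy'];r=np.hypot(x,y)+1e-9
    Rm=cv2.Rodrigues(ci['rvec'])[0]
    P=(np.stack([np.tan(r)*x/r,np.tan(r)*y/r,np.ones_like(r)],-1)*d[...,None]-ci['tvec'])@Rm
    m=(hsv[...,0]>=3)&(hsv[...,0]<=14)&(hsv[...,1]>120)&(u>215)&(u<300)&(v>205)&(v<285)&(d>0)
    q=P[m]; A=np.c_[2*q,np.ones(len(q))]; sol=np.linalg.lstsq(A,(q**2).sum(1),rcond=None)[0]; b=sol[:3]
    L=M.T@(b-o['eef_pos']); print('ball world',b.round(1),'tool',L.round(1),'rad',np.sqrt(sol[3]+b@b).round(1))
    if tipuv is not None:
        t=wworld(tipuv[0],tipuv[1],ci,b[2]-dz); e=M.T@(t-b); print('tip world',t.round(1),'rel tool',e.round(1),'tilt deg about x',np.degrees(np.arctan2(e[1],dz)).round(2),'side',np.degrees(np.arctan2(e[0],dz)).round(2))
        print('plumb tip would be at px',wproj(b-[0,0,dz],ci).round(1))
    return b
E
python3 - <<'E'
from h import *
im,d,ci=load('w9'); cv2.imwrite('pics/w9c.png',cv2.resize(im[165:235,215:300],None,fx=8,fy=8,interpolation=cv2.INTER_CUBIC))
hang('w9',(257,181))
E
```

```text
ball world [ 527.3 -193.6  323.8] tool [  0.3  -0.1 -48.3] rad 21.5
tip world [ 523.7 -194.2  173.8] rel tool [ -0.2  -3.6 150. ] tilt deg about x -1.39 side -0.07
plumb tip would be at px [257.2 184.4]
```

View pics/w9c.png

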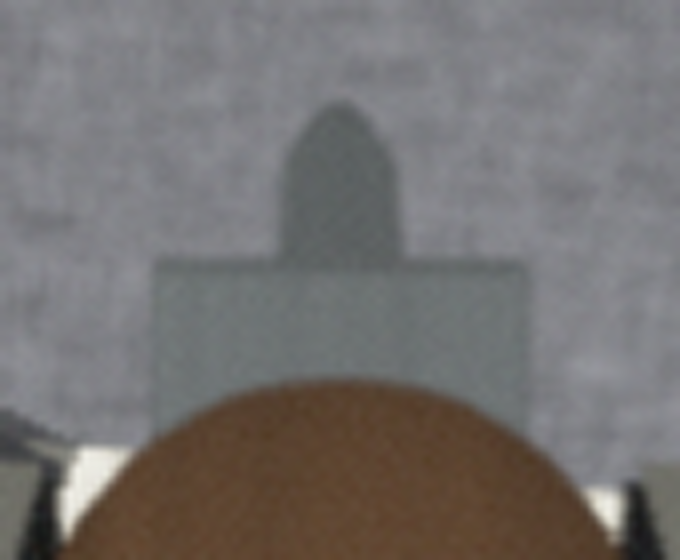

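It hangs about 1.4° off plumb. A goes to hole 3, so I'll carry it there with the tip about 40 mm above the strip.

```bash
python3 - <<'E'
from h import *
go([624,198.7,282],84.6)
E
```

```text
off [378.7 141.4  -6.5] rot [-0.   -0.    0.21] dist 404.0
```

Emit:
carry_out([
  {"hand": -1,"offset": [5,2,-6.5],"rot": [0,0,0]},
  {"hand": -1,"offset": [17,6,-6.5],"rot": [0,0,0.01]},
  {"hand": -1,"offset": [35,13,-6.5],"rot": [0,0,0.02]},
  {"hand": -1,"offset": [60,22,-6.5],"rot": [0,0,0.035]},
  {"hand": -1,"offset": [90,34,-6.5],"rot": [0,0,0.05]},
  {"hand": -1,"offset": [122,46,-6.5],"rot": [0,0,0.07]},
  {"hand": -1,"offset": [155,58,-6.5],"rot": [0,0,0.09]},
  {"hand": -1,"offset": [190,71,-6.5],"rot": [0,0,0.11]},
  {"hand": -1,"offset": [225,84,-6.5],"rot": [0,0,0.13]},
  {"hand": -1,"offset": [260,97,-6.5],"rot": [0,0,0.15]},
  {"hand": -1,"offset": [292,109,-6.5],"rot": [0,0,0.17]},
  {"hand": -1,"offset": [320,120,-6.5],"rot": [0,0,0.185]},
  {"hand": -1,"offset": [345,129,-6.5],"rot": [0,0,0.2]},
  {"hand": -1,"offset": [363,136,-6.5],"rot": [0,0,0.21]},
  {"hand": -1,"offset": [374,140,-6.5],"rot": [0,0,0.21]},
  {"hand": -1,"offset": [378.7,141.4,-6.5],"rot": [0,0,0.21]},
  {"hand": -1,"offset": [378.7,141.4,-6.5],"rot": [0,0,0.21]},
  {"hand": -1,"offset": [378.7,141.4,-6.5],"rot": [0,0,0.21]},
  {"hand": -1,"offset": [378.7,141.4,-6.5],"rot": [0,0,0.21]},
])

```text
clock: 19.75
eef_pos: [624.0, 198.2, 282.2]
orientation: [0.74, 0.673, 0.0, 0.0]
force: [-0.7, -0.5, -3.2]
gripper_width: 42.3
```

```bash
python3 - <<'E'
from h import *
st(); im,d,ci=shot('wrist','w10')
cv2.imwrite('pics/w10b.png',cv2.resize(im[150:270,170:340],None,fx=4.7,fy=4.7,interpolation=cv2.INTER_CUBIC))
hang('w10',None)
im,d,ci=shot('top','t10'); cv2.imwrite('pics/t10b.png',cv2.resize(im[110:230,130:290],None,fx=5,fy=5,interpolation=cv2.INTER_CUBIC))
E
```

```text
t 19.75 p [624.  198.2 282.2] yaw 84.6 z [ 2.e-04  0.e+00 -1.e+00] F [-0.7 -0.5 -3.2] w 42.3 q [ 0.27  0.06  1.35 -0.    1.73 -1.21]
ball world [623.8 198.3 330.6] tool [  0.   -0.2 -48.3] rad 21.4
```

View pics/w10b.png

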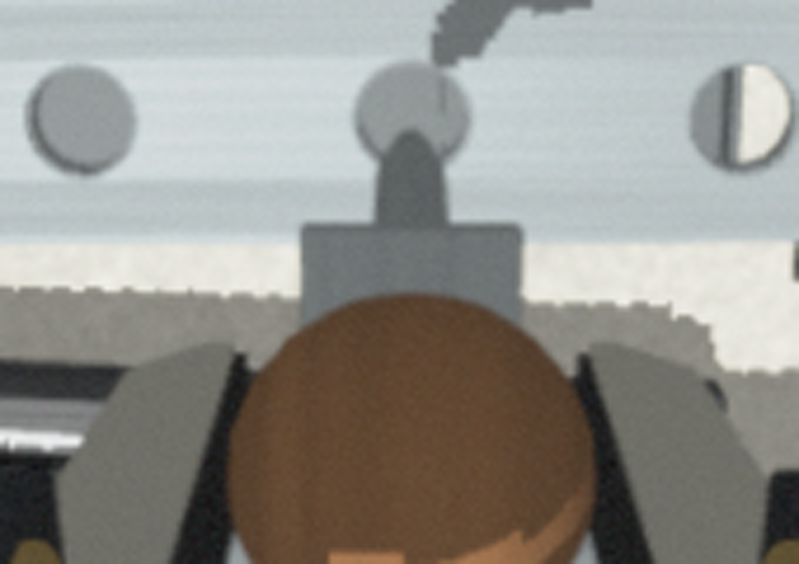

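View pics/t10b.png

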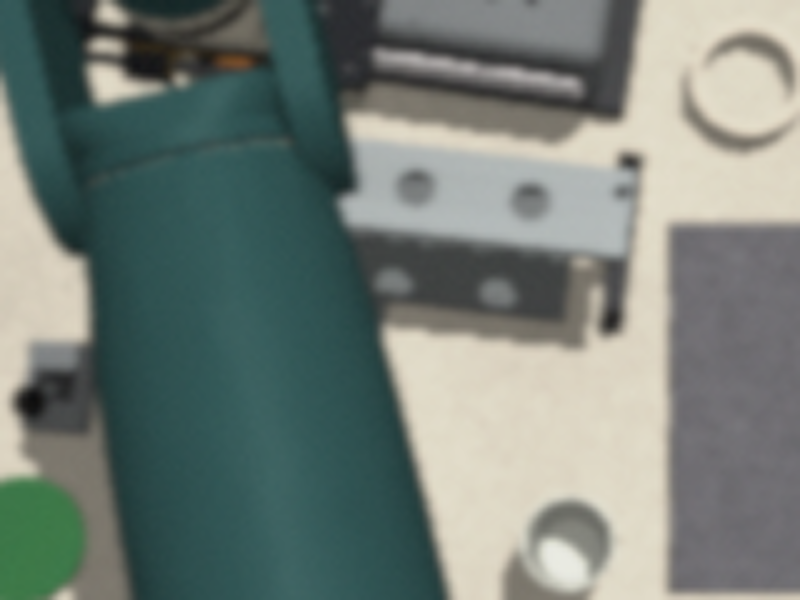

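```bash
cat >> h.py <<'E'
def holes(name,pts,s,ox,oy,z=140):
    im,d,ci=load(name); return [wworld(full(x,s,ox),full(y,s,oy),ci,z)[:2].round(1) for x,y in pts]
E
python3 - <<'E'
from h import *
print('holes',holes('w10',[(82,118),(412,116),(742,117)],4.7,170,150))
print('tip near edge',holes('w10',[(410,130)],4.7,170,150,z=331.5-150))
E
```

```text
holes [array([614.3, 115.4]), array([622. , 198.6]), array([629.6, 281.7])]
tip near edge [array([616.1, 198.7])]
```

Emit:
carry_out([
  {"hand": -1,"offset": [0,0,15],"rot": [0,0,0]},
  {"hand": -1,"offset": [0,0,30],"rot": [0,0,0]},
  {"hand": -1,"offset": [0,0,45],"rot": [0,0,0]},
  {"hand": -1,"offset": [0,0,60],"rot": [0,0,0]},
  {"hand": -1,"offset": [0,0,70],"rot": [0,0,0]},
  {"hand": -1,"offset": [0,0,80],"rot": [0,0,0]},
  {"hand": -1,"offset": [0,0,80],"rot": [0,0,0]},
  {"hand": -1,"offset": [0,0,80],"rot": [0,0,0]},
])

```text
clock: 20.85
eef_pos: [624.1, 198.7, 202.6]
orientation: [0.739, 0.673, 0.0, 0.0]
force: [-0.3, 0.4, -2.4]
gripper_width: 42.4
```

```bash
python3 - <<'E'
from h import *
st(); im,d,ci=shot('wrist','w11')
cv2.imwrite('pics/w11b.png',cv2.resize(im[150:270,170:340],None,fx=4.7,fy=4.7,interpolation=cv2.INTER_CUBIC))
E
```

```text
t 20.85 p [624.1 198.7 202.6] yaw 84.63 z [ 6.e-04  2.e-04 -1.e+00] F [-0.3  0.4 -2.4] w 42.4 q [ 0.27  0.07  1.47  0.    1.6  -1.21]
```

View pics/w11b.png

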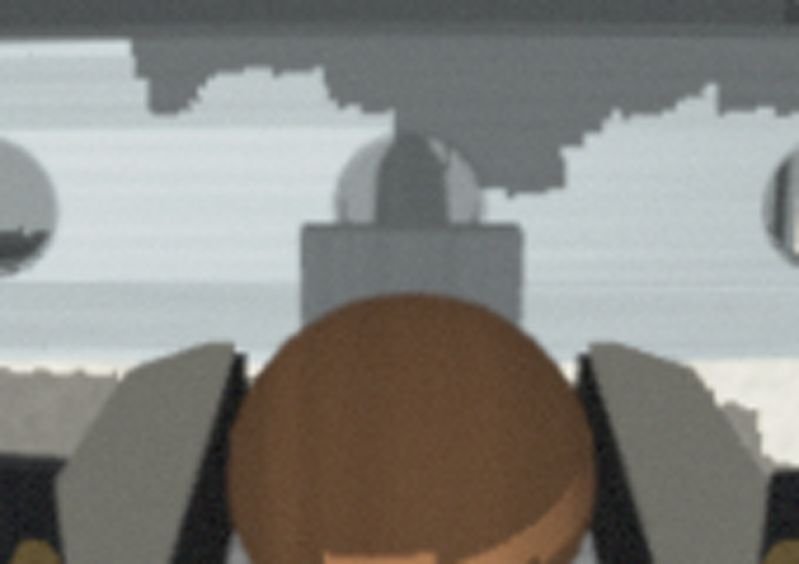

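The tip is through the hole with no contact force, so I'll keep lowering.

Emit:
carry_out([
  {"hand": -1,"offset": [0,0,12],"rot": [0,0,0]},
  {"hand": -1,"offset": [0,0,24],"rot": [0,0,0]},
  {"hand": -1,"offset": [0,0,36],"rot": [0,0,0]},
  {"hand": -1,"offset": [0,0,46],"rot": [0,0,0]},
  {"hand": -1,"offset": [0,0,54],"rot": [0,0,0]},
  {"hand": -1,"offset": [0,0,60],"rot": [0,0,0]},
  {"hand": -1,"offset": [0,0,62],"rot": [0,0,0]},
  {"hand": -1,"offset": [0,0,62],"rot": [0,0,0]},
])

```text
clock: 21.9
eef_pos: [624.2, 198.7, 140.8]
orientation: [0.739, 0.673, 0.0, 0.0]
force: [-2.9, 0.3, 1.9]
gripper_width: 42.9
```

```bash
python3 - <<'E'
from h import *
st(); im,d,ci=shot('wrist','w12')
cv2.imwrite('pics/w12b.png',cv2.resize(im[150:270,170:340],None,fx=4.7,fy=4.7,interpolation=cv2.INTER_CUBIC))
hang('w12',None)
E
```

```text
t 21.9 p [624.2 198.7 140.8] yaw 84.62 z [ 8.e-04  1.e-04 -1.e+00] F [-2.9  0.3  1.9] w 42.9 q [ 0.27  0.09  1.55 -0.    1.5  -1.21]
ball world [623.9 198.8 189.1] tool [  0.1  -0.2 -48.4] rad 21.4
```

View pics/w12b.png

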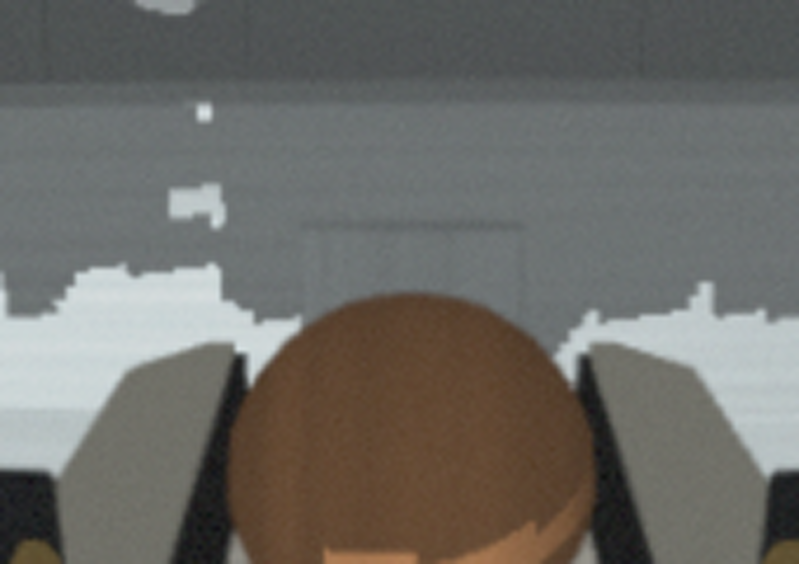

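The guard is touching the strip. I'll ease the grip so the rod settles, then release.

Emit:
carry_out([
  {"hand": -1,"offset": [0,0,1],"rot": [0,0,0]},
  {"hand": -1,"offset": [0,0,1],"rot": [0,0,0]},
  {"hand": -1,"offset": [0,0,1.5],"rot": [0,0,0]},
  {"hand": -1,"offset": [0,0,1.5],"rot": [0,0,0]},
], force=6)

```text
clock: 22.45
eef_pos: [624.4, 198.8, 140.1]
orientation: [0.739, 0.673, 0.001, 0.0]
force: [-3.6, -0.7, 10.4]
gripper_width: 43.4
```

Emit:
carry_out([
  {"hand": -0.02,"offset": [0,0,0],"rot": [0,0,0]},
  {"hand": 0.05,"offset": [0,0,0],"rot": [0,0,0]},
  {"hand": 0.15,"offset": [0,0,0],"rot": [0,0,0]},
  {"hand": 0.15,"offset": [0,0,0],"rot": [0,0,0]},
  {"hand": 0.15,"offset": [0,0,0],"rot": [0,0,0]},
])

```text
clock: 23.08
eef_pos: [624.0, 198.7, 138.5]
orientation: [0.739, 0.673, -0.0, -0.0]
force: [-0.1, 0.2, -0.7]
gripper_width: 53.3
```

```bash
python3 - <<'E'
from h import *
st(); im,d,ci=shot('wrist','w13')
cv2.imwrite('pics/w13b.png',cv2.resize(im[150:270,170:340],None,fx=4.7,fy=4.7,interpolation=cv2.INTER_CUBIC))
hang('w13',None)
E
```

```text
t 23.07 p [624.  198.7 138.5] yaw 84.63 z [-0. -0. -1.] F [-0.1  0.2 -0.7] w 53.3 q [ 0.27  0.09  1.55 -0.    1.5  -1.21]
ball world [622.2 198.9 188.6] tool [  0.   -1.8 -50.1] rad 21.4
```

View pics/w13b.png

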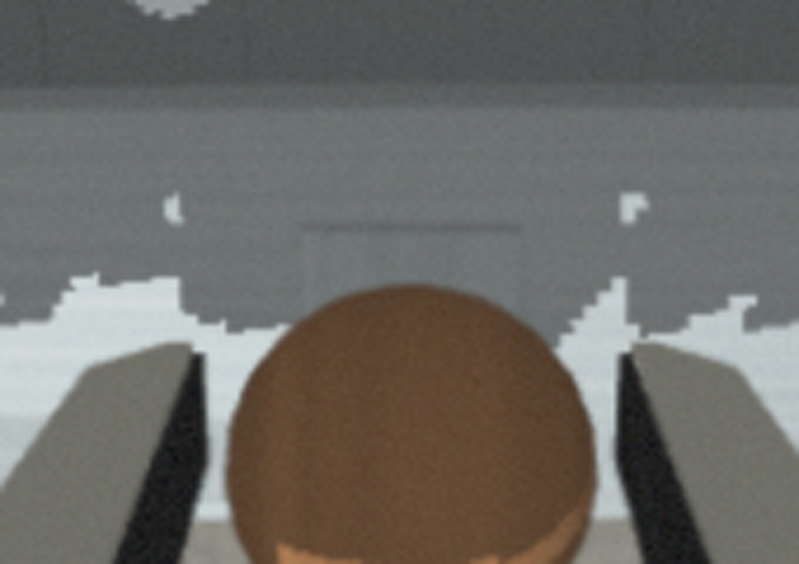

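Rod A is seated and upright. I'll lift off and go back above the mat for a fresh look.

Emit:
carry_out([
  {"hand": 0.15,"offset": [0,0,-30],"rot": [0,0,0]},
  {"hand": 0.15,"offset": [0,0,-75],"rot": [0,0,0]},
  {"hand": 0.33,"offset": [0,0,-125],"rot": [0,0,0]},
  {"hand": 0.33,"offset": [-50,-8,-125],"rot": [0,0,-0.01]},
  {"hand": 0.33,"offset": [-105,-10,-125],"rot": [0,0,-0.03]},
  {"hand": 0.33,"offset": [-160,-13,-125],"rot": [0,0,-0.05]},
  {"hand": 0.33,"offset": [-215,-15,-125],"rot": [0,0,-0.07]},
  {"hand": 0.33,"offset": [-270,-17,-125],"rot": [0,0,-0.09]},
  {"hand": 0.33,"offset": [-325,-18,-125],"rot": [0,0,-0.094]},
  {"hand": 0.33,"offset": [-380,-18,-125],"rot": [0,0,-0.094]},
  {"hand": 0.33,"offset": [-435,-18,-125],"rot": [0,0,-0.094]},
  {"hand": 0.33,"offset": [-475,-18,-125],"rot": [0,0,-0.094]},
  {"hand": 0.33,"offset": [-490,-18,-125],"rot": [0,0,-0.094]},
  {"hand": 0.33,"offset": [-490,-18,-125],"rot": [0,0,-0.094]},
  {"hand": 0.33,"offset": [-490,-18,-125],"rot": [0,0,-0.094]},
])

```text
clock: 25.0
eef_pos: [560.5, -286.3, 263.7]
orientation: [0.707, 0.708, 0.0, 0.0]
force: [0.0, 0.3, 0.2]
gripper_width: 62.1
```

```bash
python3 - <<'E'
from h import *
st(); im,d,ci=shot('wrist','w14')
cv2.imwrite('pics/w14b.png',cv2.resize(im,(800,600),interpolation=cv2.INTER_CUBIC))
for k in wknobs('w14'): print(k)
E
```

```text
t 25.0 p [ 560.5 -286.3  263.7] yaw 90.07 z [ 2.e-04  2.e-04 -1.e+00] F [0.  0.3 0.2] w 62.1 q [-0.51  0.01  1.44  0.    1.7  -2.08]
(array([248.8,  89.1]), (250.2, 89.6), 14.0, 486, array([ 453. , -298.5]), array([ 453.8, -296.4]))
(array([192. , 141.8]), (192.8, 141.8), 13.5, 524, array([ 529.5, -383.4]), array([ 529.6, -382.1]))
```

View pics/w14b.png

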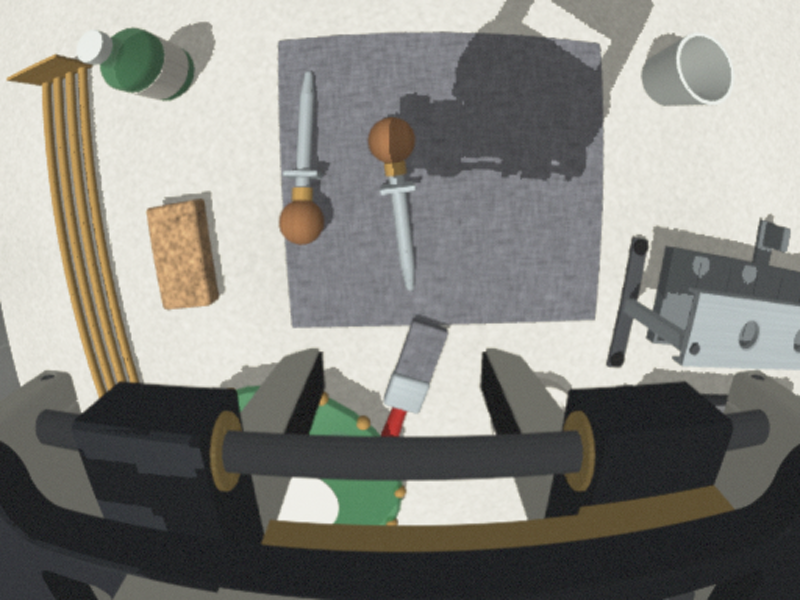

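B and C haven't moved. Next is B, knob at about (454,−296).

```bash
python3 - <<'E'
from h import *
go([456,-296,-24],96.9)
E
```

```text
off [  -9.6 -104.6  287.7] rot [ 0.    -0.    -0.119] dist 306.0
```

Emit:
carry_out([
  {"hand": 0.33,"offset": [-5,-50,20],"rot": [0,0,-0.06]},
  {"hand": 0.33,"offset": [-9.6,-104.6,60],"rot": [0,0,-0.119]},
  {"hand": 0.33,"offset": [-9.6,-104.6,110],"rot": [0,0,-0.119]},
  {"hand": 0.33,"offset": [-9.6,-104.6,160],"rot": [0,0,-0.119]},
  {"hand": 0.33,"offset": [-9.6,-104.6,210],"rot": [0,0,-0.119]},
  {"hand": 0.33,"offset": [-9.6,-104.6,250],"rot": [0,0,-0.119]},
  {"hand": 0.33,"offset": [-9.6,-104.6,275],"rot": [0,0,-0.119]},
  {"hand": 0.33,"offset": [-9.6,-104.6,287.7],"rot": [0,0,-0.119]},
  {"hand": 0.33,"offset": [-9.6,-104.6,287.7],"rot": [0,0,-0.119]},
  {"hand": 0.33,"offset": [-9.6,-104.6,287.7],"rot": [0,0,-0.119]},
])

```text
clock: 26.3
eef_pos: [456.3, -297.3, -22.8]
orientation: [0.664, 0.748, 0.0, 0.001]
force: [-0.3, -0.1, 0.1]
gripper_width: 61.9
```

```bash
python3 - <<'E'
from h import *
st(); im,d,ci=shot('wrist','w15')
cv2.imwrite('pics/w15b.png',cv2.resize(im,(640,480),interpolation=cv2.INTER_CUBIC))
hang('w15',None)
E
```

```text
t 26.3 p [ 456.3 -297.3  -22.8] yaw 96.85 z [ 0.0014 -0.001  -1.    ] F [-0.3 -0.1  0.1] w 61.9 q [-0.62 -0.03  1.94 -0.    1.22 -2.31]
ball world [ 453.4 -296.3   26.1] tool [  1.4  -2.6 -48.9] rad 21.4
```

View pics/w15b.png

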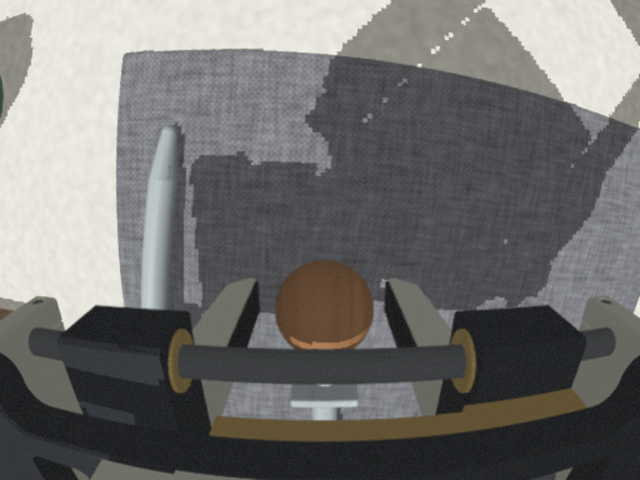

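Knob B sits between the pads at (324,308), well centred. I'll clamp and lift.

Emit:
carry_out([
  {"hand": 0.2,"offset": [1.3,-0.5,0.5],"rot": [0,0,0]},
  {"hand": -0.2,"offset": [1.3,-0.5,0.5],"rot": [0,0,0]},
  {"hand": -1,"offset": [1.3,-0.5,0.5],"rot": [0,0,0]},
  {"hand": -1,"offset": [1.3,-0.5,0.5],"rot": [0,0,0]},
  {"hand": -1,"offset": [1.3,-0.5,0.5],"rot": [0,0,0]},
  {"hand": -1,"offset": [1.3,-0.5,0.5],"rot": [0,0,0]},
  {"hand": -1,"offset": [1.3,-0.5,-10],"rot": [0,0,0]},
  {"hand": -1,"offset": [1.3,-0.5,-30],"rot": [0,0,0]},
  {"hand": -1,"offset": [1.3,-0.5,-60],"rot": [0,0,0]},
  {"hand": -1,"offset": [1.3,-0.5,-100],"rot": [0,0,0]},
  {"hand": -1,"offset": [1.3,-0.5,-150],"rot": [0,0,0]},
  {"hand": -1,"offset": [1.3,-0.5,-200],"rot": [0,0,0]},
  {"hand": -1,"offset": [1.3,-0.5,-250],"rot": [0,0,0]},
  {"hand": -1,"offset": [1.3,-0.5,-285],"rot": [0,0,0]},
  {"hand": -1,"offset": [1.3,-0.5,-300],"rot": [0,0,0]},
  {"hand": -1,"offset": [1.3,-0.5,-300],"rot": [0,0,0]},
  {"hand": -1,"offset": [1.3,-0.5,-300],"rot": [0,0,0]},
], force=50)

```text
clock: 28.48
eef_pos: [454.6, -295.6, 274.2]
orientation: [0.664, 0.748, -0.0, -0.001]
force: [1.2, 0.4, -1.8]
gripper_width: 42.7
```

Emit:
carry_out([
  {"hand": -1,"offset": [0,0,0],"rot": [0,0,0]},
  {"hand": -1,"offset": [0,0,0],"rot": [0,0,0]},
  {"hand": -1,"offset": [0,0,0],"rot": [0,0,0]},
], force=20)

```text
clock: 28.85
eef_pos: [454.8, -295.8, 275.5]
orientation: [0.664, 0.748, -0.0, -0.0]
force: [0.1, -0.2, -2.2]
gripper_width: 42.9
```

Emit:
carry_out([
  {"hand": -1,"offset": [0,0,0],"rot": [0,0,0]},
  {"hand": -1,"offset": [0,0,0],"rot": [0,0,0]},
  {"hand": -1,"offset": [0,0,0],"rot": [0,0,0]},
], force=14)

```text
clock: 29.22
eef_pos: [454.9, -295.9, 275.9]
orientation: [0.664, 0.748, 0.0, 0.0]
force: [-0.1, 0.6, -2.6]
gripper_width: 43.3
```

Emit:
carry_out([
  {"hand": -1,"offset": [0,0,0],"rot": [0,0,0]},
  {"hand": -1,"offset": [0,0,0],"rot": [0,0,0]},
  {"hand": -1,"offset": [0,0,0],"rot": [0,0,0]},
], force=10)

```text
clock: 29.6
eef_pos: [454.9, -295.9, 275.9]
orientation: [0.664, 0.748, -0.0, 0.0]
force: [-0.1, 0.5, -1.6]
gripper_width: 43.3
```

Emit:
carry_out([
  {"hand": -1,"offset": [0,0,0],"rot": [0,0,0]},
  {"hand": -1,"offset": [0,0,0],"rot": [0,0,0]},
  {"hand": -1,"offset": [0,0,0],"rot": [0,0,0]},
  {"hand": -1,"offset": [0,0,0],"rot": [0,0,0]},
], force=7)

```text
clock: 30.1
eef_pos: [454.9, -295.9, 275.8]
orientation: [0.664, 0.748, 0.0, 0.0]
force: [-0.6, -0.4, -2.4]
gripper_width: 43.3
```

Emit:
carry_out([
  {"hand": -1,"offset": [0,0,0],"rot": [0,0,0]},
  {"hand": -1,"offset": [0,0,0],"rot": [0,0,0]},
  {"hand": -1,"offset": [0,2,0],"rot": [0,0,0]},
  {"hand": -1,"offset": [0,-2,0],"rot": [0,0,0]},
  {"hand": -1,"offset": [0,2,0],"rot": [0,0,0]},
  {"hand": -1,"offset": [0,-2,0],"rot": [0,0,0]},
  {"hand": -1,"offset": [0,1,0],"rot": [0,0,0]},
  {"hand": -1,"offset": [0,0,0],"rot": [0,0,0]},
  {"hand": -1,"offset": [0,0,0],"rot": [0,0,0]},
  {"hand": -1,"offset": [0,0,0],"rot": [0,0,0]},
  {"hand": -1,"offset": [0,0,0],"rot": [0,0,0]},
], force=5)

```text
clock: 31.48
eef_pos: [454.9, -295.9, 275.9]
orientation: [0.664, 0.748, 0.0, 0.0]
force: [0.5, -0.2, -2.1]
gripper_width: 43.9
```

Emit:
carry_out([
  {"hand": -1,"offset": [0,0,0],"rot": [0,0,0]},
  {"hand": -1,"offset": [0,0,0],"rot": [0,0,0]},
  {"hand": -1,"offset": [0,0,0],"rot": [0,0,0]},
], force=45)

```text
clock: 31.85
eef_pos: [454.9, -295.9, 275.9]
orientation: [0.664, 0.748, 0.0, 0.0]
force: [-0.5, 0.6, -2.2]
gripper_width: 42.3
```

```bash
python3 - <<'E'
from h import *
st(); im,d,ci=shot('wrist','w16')
cv2.imwrite('pics/w16b.png',cv2.resize(im,(640,480),interpolation=cv2.INTER_CUBIC))
cv2.imwrite('pics/w16c.png',cv2.resize(im[165:235,215:300],None,fx=8,fy=8,interpolation=cv2.INTER_CUBIC))
hang('w16',None)
E
```

```text
t 31.85 p [ 454.9 -295.9  275.9] yaw 96.83 z [ 0.  0. -1.] F [-0.5  0.6 -2.2] w 42.3 q [-0.62 -0.18  1.59  0.    1.73 -2.31]
ball world [ 451.7 -296.   324.3] tool [  0.3  -3.1 -48.5] rad 21.6
```

View pics/w16b.png

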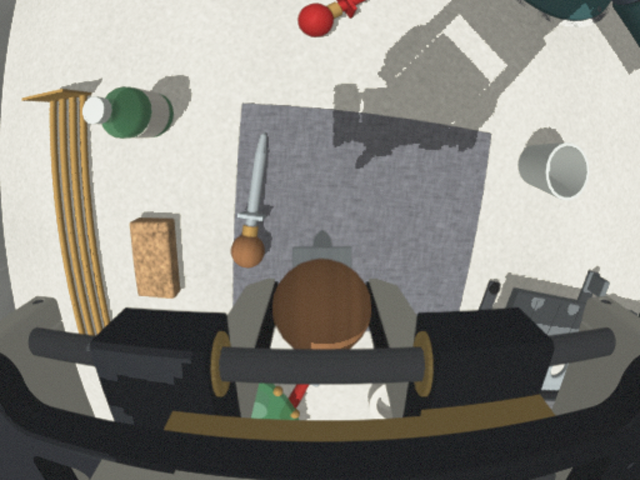

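View pics/w16c.png

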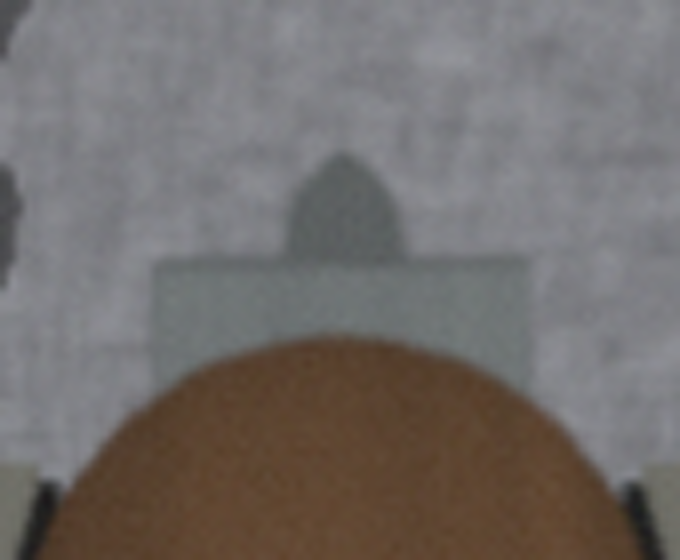

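```bash
python3 - <<'E'
from h import *
hang('w16',(257.3,183.3))
o=arm.get_obs()
print(wworld(257.3,183.3,load('w16')[2],325.5-150)-o['eef_pos'])
print('A tip', wworld(257.3,177.4,load('w9')[2],323.8-150)-np.array([527.4,-193.9,275.5]))
E
```

```text
ball world [ 451.7 -296.   324.3] tool [  0.3  -3.1 -48.5] rad 21.6
tip world [ 453.5 -295.6  174.3] rel tool [1.0e-01 1.8e+00 1.5e+02] tilt deg about x 0.7 side 0.05
plumb tip would be at px [257.2 181.6]
[  -1.6500759     0.20597692 -100.33349331]
A tip [  -7.51502654   -0.43124658 -101.7       ]
```

```bash
python3 - <<'E'
from h import *
go([615.4,115.2,284],84.6)
E
```

```text
off [389.1 208.3  -8.2] rot [-0.    -0.     0.213] dist 441.0
```

Emit:
carry_out([
  {"hand": -1,"offset": [5,3,-8],"rot": [0,0,0]},
  {"hand": -1,"offset": [18,10,-8],"rot": [0.005,0,0.01]},
  {"hand": -1,"offset": [38,20,-8],"rot": [0.01,0,0.02]},
  {"hand": -1,"offset": [65,35,-8],"rot": [0.015,0,0.035]},
  {"hand": -1,"offset": [97,52,-8],"rot": [0.02,0,0.05]},
  {"hand": -1,"offset": [130,70,-8],"rot": [0.025,0,0.07]},
  {"hand": -1,"offset": [165,88,-8],"rot": [0.03,0,0.09]},
  {"hand": -1,"offset": [200,107,-8],"rot": [0.037,0.002,0.11]},
  {"hand": -1,"offset": [235,126,-8],"rot": [0.037,0.003,0.13]},
  {"hand": -1,"offset": [268,144,-8],"rot": [0.037,0.004,0.15]},
  {"hand": -1,"offset": [300,161,-8],"rot": [0.037,0.004,0.17]},
  {"hand": -1,"offset": [330,177,-8],"rot": [0.037,0.004,0.185]},
  {"hand": -1,"offset": [355,190,-8],"rot": [0.037,0.004,0.2]},
  {"hand": -1,"offset": [373,200,-8],"rot": [0.037,0.004,0.213]},
  {"hand": -1,"offset": [384,206,-8],"rot": [0.037,0.004,0.213]},
  {"hand": -1,"offset": [389,208.3,-8],"rot": [0.037,0.004,0.213]},
  {"hand": -1,"offset": [389,208.3,-8],"rot": [0.037,0.004,0.213]},
  {"hand": -1,"offset": [389,208.3,-8],"rot": [0.037,0.004,0.213]},
  {"hand": -1,"offset": [389,208.3,-8],"rot": [0.037,0.004,0.213]},
])

```text
clock: 34.28
eef_pos: [615.4, 114.7, 284.0]
orientation: [0.74, 0.673, -0.012, -0.014]
force: [-0.3, 0.5, -2.4]
gripper_width: 42.4
```

```bash
python3 - <<'E'
from h import *
st(); im,d,ci=shot('wrist','w17')
cv2.imwrite('pics/w17b.png',cv2.resize(im[150:270,150:360],None,fx=3.8,fy=4.7,interpolation=cv2.INTER_CUBIC))
hang('w17',None)
E
```

```text
t 34.27 p [615.4 114.7 284. ] yaw 84.6 z [-0.0367  0.0035 -0.9993] F [-0.3  0.5 -2.4] w 42.4 q [ 0.14  0.03  1.38  0.01  1.77 -1.34]
ball world [613.9 114.9 332.7] tool [  0.1  -3.3 -48.6] rad 21.5
```

View pics/w17b.png

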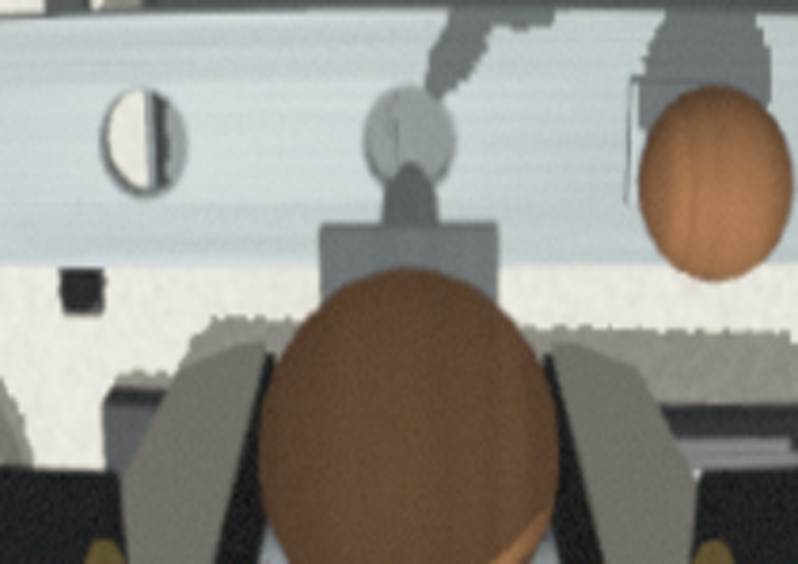

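```bash
python3 - <<'E'
from h import *
ci=load('w17')[2]
f=lambda x,y,z:wworld((x+.5)/3.8-.5+150,(y+.5)/4.7-.5+150,ci,z)[:2].round(1)
print('hole1,2',f(144,143,140),f(410,137,140),'tip near edge',f(409,162,333-150))
E
```

```text
hole1,2 [607.2  31.6] [613.8 115.3] tip near edge [611.  115.3]
```

Emit:
carry_out([
  {"hand": -1,"offset": [0,0.6,15],"rot": [0,0,0]},
  {"hand": -1,"offset": [0,1.1,30],"rot": [0,0,0]},
  {"hand": -1,"offset": [0,1.7,45],"rot": [0,0,0]},
  {"hand": -1,"offset": [0,2.2,60],"rot": [0,0,0]},
  {"hand": -1,"offset": [0,2.7,72],"rot": [0,0,0]},
  {"hand": -1,"offset": [0,3,82],"rot": [0,0,0]},
  {"hand": -1,"offset": [0,3,82],"rot": [0,0,0]},
])

```text
clock: 35.2
eef_pos: [615.2, 115.1, 201.0]
orientation: [0.739, 0.673, -0.013, -0.014]
force: [-0.2, -0.1, -1.6]
gripper_width: 42.4
```

Emit:
carry_out([
  {"hand": -1,"offset": [0,0.5,14],"rot": [0,0,0]},
  {"hand": -1,"offset": [0,1,28],"rot": [0,0,0]},
  {"hand": -1,"offset": [0,1.5,40],"rot": [0,0,0]},
  {"hand": -1,"offset": [0,1.9,50],"rot": [0,0,0]},
  {"hand": -1,"offset": [0,2.1,57],"rot": [0,0,0]},
  {"hand": -1,"offset": [0,2.3,62],"rot": [0,0,0]},
  {"hand": -1,"offset": [0,2.3,62],"rot": [0,0,0]},
])

```text
clock: 36.08
eef_pos: [615.6, 115.2, 140.0]
orientation: [0.739, 0.673, -0.012, -0.014]
force: [0.2, 1.0, -1.8]
gripper_width: 42.2
```

```bash
python3 - <<'E'
from h import *
st(); im,d,ci=shot('wrist','w18')
cv2.imwrite('pics/w18b.png',cv2.resize(im[130:270,150:360],None,fx=3.8,fy=3.8,interpolation=cv2.INTER_CUBIC))
hang('w18',None)
E
```

```text
t 36.08 p [615.6 115.2 140. ] yaw 84.63 z [-0.0363  0.0036 -0.9993] F [ 0.2  1.  -1.8] w 42.2 q [ 0.14  0.05  1.59  0.01  1.54 -1.34]
ball world [614.1 115.4 188.7] tool [  0.1  -3.2 -48.7] rad 21.5
```

View pics/w18b.png

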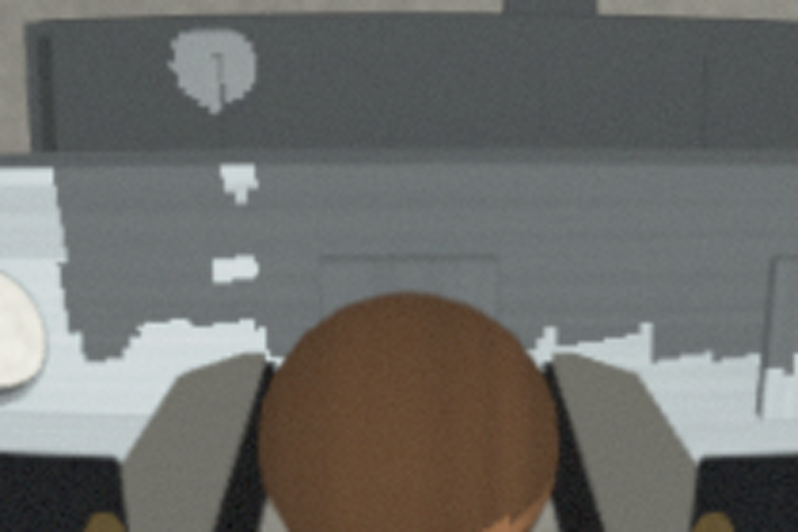

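Nearly seated and still carrying its weight, so 1 to 2 mm more. Then I'll ease and release.

Emit:
carry_out([
  {"hand": -1,"offset": [0,0,0.8],"rot": [0,0,0]},
  {"hand": -1,"offset": [0,0,1.5],"rot": [0,0,0]},
  {"hand": -1,"offset": [0,0,1.5],"rot": [0,0,0]},
  {"hand": -1,"offset": [0,0,1.5],"rot": [0,0,0]},
], force=6)

```text
clock: 36.62
eef_pos: [615.9, 115.2, 139.8]
orientation: [0.739, 0.673, -0.012, -0.013]
force: [-1.9, 0.3, 8.8]
gripper_width: 43.5
```

Emit:
carry_out([
  {"hand": -0.02,"offset": [0,0,0],"rot": [0,0,0]},
  {"hand": 0.05,"offset": [0,0,0],"rot": [0,0,0]},
  {"hand": 0.15,"offset": [0,0,0],"rot": [0,0,0]},
  {"hand": 0.15,"offset": [0,0,0],"rot": [0,0,0]},
  {"hand": 0.15,"offset": [0,0,0],"rot": [0,0,0]},
])

```text
clock: 37.25
eef_pos: [615.3, 115.2, 138.2]
orientation: [0.739, 0.673, -0.013, -0.014]
force: [0.8, 0.1, -0.8]
gripper_width: 53.7
```

```bash
python3 - <<'E'
from h import *
st(); im,d,ci=shot('wrist','w19')
hang('w19',None)
E
```

```text
t 37.25 p [615.3 115.2 138.2] yaw 84.62 z [-0.037   0.0035 -0.9993] F [ 0.8  0.1 -0.8] w 53.7 q [ 0.14  0.05  1.59  0.01  1.53 -1.34]
ball world [614.1 115.5 188.5] tool [  0.2  -3.1 -50.2] rad 21.5
```

Emit:
carry_out([
  {"hand": 0.15,"offset": [0,-1,-30],"rot": [0,0,0]},
  {"hand": 0.15,"offset": [0,-3,-75],"rot": [0,0,0]},
  {"hand": 0.33,"offset": [0,-4.5,-125],"rot": [-0.037,0,0]},
])

```text
clock: 37.67
eef_pos: [615.5, 115.0, 264.0]
orientation: [0.74, 0.673, -0.0, -0.0]
force: [0.3, 0.4, 0.5]
gripper_width: 59.2
```

```bash
python3 - <<'E'
from h import *
st();go([560,-310,262],90)
E
```

```text
t 37.67 p [615.5 115.  264. ] yaw 84.61 z [-9.e-04 -2.e-04 -1.e+00] F [0.3 0.4 0.5] w 59.2 q [ 0.14  0.    1.44 -0.    1.7  -1.33]
off [-428.3  -15.3    2.1] rot [-0.001  0.    -0.094] dist 429.0
```

Emit:
carry_out([
  {"hand": 0.33,"offset": [-50,-8,0],"rot": [0,0,-0.01]},
  {"hand": 0.33,"offset": [-105,-10,0],"rot": [0,0,-0.03]},
  {"hand": 0.33,"offset": [-160,-13,0],"rot": [0,0,-0.05]},
  {"hand": 0.33,"offset": [-215,-15,0],"rot": [0,0,-0.07]},
  {"hand": 0.33,"offset": [-270,-15,0],"rot": [0,0,-0.09]},
  {"hand": 0.33,"offset": [-325,-15,0],"rot": [0,0,-0.094]},
  {"hand": 0.33,"offset": [-380,-15,0],"rot": [0,0,-0.094]},
  {"hand": 0.33,"offset": [-418,-15,0],"rot": [0,0,-0.094]},
  {"hand": 0.33,"offset": [-428,-15,0],"rot": [0,0,-0.094]},
  {"hand": 0.33,"offset": [-428,-15,0],"rot": [0,0,-0.094]},
  {"hand": 0.33,"offset": [-428,-15,0],"rot": [0,0,-0.094]},
])

```text
clock: 39.05
eef_pos: [560.8, -308.5, 263.5]
orientation: [0.707, 0.708, 0.0, -0.0]
force: [-0.2, 0.4, -0.7]
gripper_width: 61.9
```

```bash
python3 - <<'E'
from h import *
st(); im,d,ci=shot('wrist','w20')
cv2.imwrite('pics/w20b.png',cv2.resize(im,(800,600),interpolation=cv2.INTER_CUBIC))
for k in wknobs('w20'): print(k)
E
```

```text
t 39.05 p [ 560.8 -308.5  263.5] yaw 90.07 z [ 1.e-04  1.e-04 -1.e+00] F [-0.2  0.4 -0.7] w 61.9 q [-0.54  0.03  1.41  0.    1.7  -2.11]
(array([206.7, 141.3]), (206.9, 141.1), 13.8, 553, array([ 529.5, -383.1]), array([ 529.2, -382.7]))
```

View pics/w20b.png

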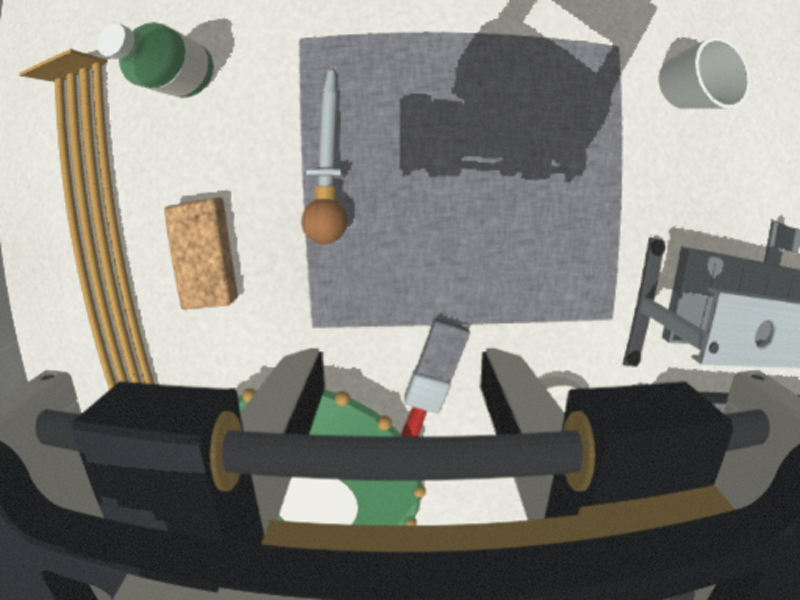

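```bash
python3 - <<'E'
from h import *
go([531.4,-382.5,-24],88)
E
```

```text
off [-74.  -29.5 287.6] rot [ 0.    -0.     0.036] dist 298.0
```

Emit:
carry_out([
  {"hand": 0.33,"offset": [-37,-15,30],"rot": [0,0,0.018]},
  {"hand": 0.33,"offset": [-74,-29.5,70],"rot": [0,0,0.036]},
  {"hand": 0.33,"offset": [-74,-29.5,120],"rot": [0,0,0.036]},
  {"hand": 0.33,"offset": [-74,-29.5,170],"rot": [0,0,0.036]},
  {"hand": 0.33,"offset": [-74,-29.5,215],"rot": [0,0,0.036]},
  {"hand": 0.33,"offset": [-74,-29.5,252],"rot": [0,0,0.036]},
  {"hand": 0.33,"offset": [-74,-29.5,275],"rot": [0,0,0.036]},
  {"hand": 0.33,"offset": [-74,-29.5,287.6],"rot": [0,0,0.036]},
  {"hand": 0.33,"offset": [-74,-29.5,287.6],"rot": [0,0,0.036]},
  {"hand": 0.33,"offset": [-74,-29.5,287.6],"rot": [0,0,0.036]},
])

```text
clock: 40.35
eef_pos: [531.6, -384.0, -22.8]
orientation: [0.72, 0.694, 0.0, 0.001]
force: [0.2, -0.1, -0.7]
gripper_width: 61.8
```

```bash
python3 - <<'E'
from h import *
st(); im,d,ci=shot('wrist','w21')
cv2.imwrite('pics/w21b.png',cv2.resize(im,(640,480),interpolation=cv2.INTER_CUBIC))
hang('w21',None)
E
```

```text
t 40.35 p [ 531.6 -384.   -22.8] yaw 87.95 z [ 0.0013 -0.0011 -1.    ] F [ 0.2 -0.1 -0.7] w 61.8 q [-0.66  0.21  1.69 -0.    1.24 -2.2 ]
ball world [ 528.8 -382.1   26.1] tool [  1.8  -2.8 -48.9] rad 21.4
```

View pics/w21b.png

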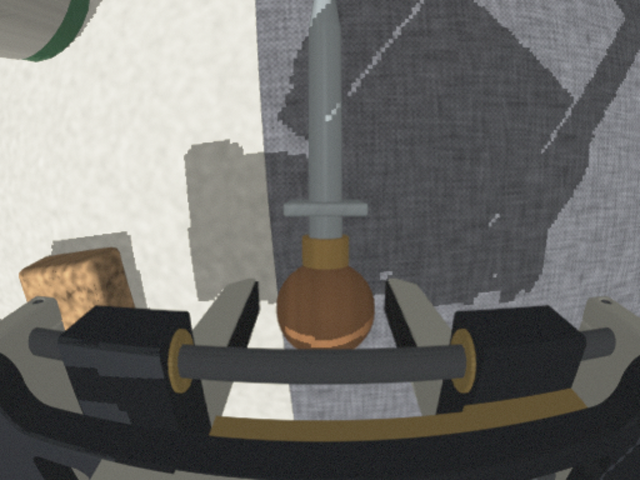

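Knob C is centred between the pads at (325,308). Clamp, lift and ease as before.

Emit:
carry_out([
  {"hand": 0.2,"offset": [1.7,-0.7,0.5],"rot": [0,0,0]},
  {"hand": -0.2,"offset": [1.7,-0.7,0.5],"rot": [0,0,0]},
  {"hand": -1,"offset": [1.7,-0.7,0.5],"rot": [0,0,0]},
  {"hand": -1,"offset": [1.7,-0.7,0.5],"rot": [0,0,0]},
  {"hand": -1,"offset": [1.7,-0.7,0.5],"rot": [0,0,0]},
  {"hand": -1,"offset": [1.7,-0.7,0.5],"rot": [0,0,0]},
  {"hand": -1,"offset": [1.7,-0.7,-10],"rot": [0,0,0]},
  {"hand": -1,"offset": [1.7,-0.7,-30],"rot": [0,0,0]},
  {"hand": -1,"offset": [1.7,-0.7,-60],"rot": [0,0,0]},
  {"hand": -1,"offset": [1.7,-0.7,-100],"rot": [0,0,0]},
  {"hand": -1,"offset": [1.7,-0.7,-150],"rot": [0,0,0]},
  {"hand": -1,"offset": [1.7,-0.7,-200],"rot": [0,0,0]},
  {"hand": -1,"offset": [1.7,-0.7,-250],"rot": [0,0,0]},
  {"hand": -1,"offset": [1.7,-0.7,-285],"rot": [0,0,0]},
  {"hand": -1,"offset": [1.7,-0.7,-300],"rot": [0,0,0]},
  {"hand": -1,"offset": [1.7,-0.7,-300],"rot": [0,0,0]},
  {"hand": -1,"offset": [1.7,-0.7,-300],"rot": [0,0,0]},
], force=50)

```text
clock: 42.52
eef_pos: [530.1, -381.6, 273.8]
orientation: [0.72, 0.694, -0.0, -0.001]
force: [0.3, 0.2, -2.6]
gripper_width: 42.6
```

Emit:
carry_out([
  {"hand": -1,"offset": [0,0,0],"rot": [0,0,0]},
  {"hand": -1,"offset": [0,0,0],"rot": [0,0,0]},
  {"hand": -1,"offset": [0,0,0],"rot": [0,0,0]},
], force=20)

```text
clock: 42.9
eef_pos: [530.4, -381.8, 275.4]
orientation: [0.72, 0.694, -0.0, -0.0]
force: [-0.3, -0.2, -1.8]
gripper_width: 42.9
```

Emit:
carry_out([
  {"hand": -1,"offset": [0,0,0],"rot": [0,0,0]},
  {"hand": -1,"offset": [0,0,0],"rot": [0,0,0]},
  {"hand": -1,"offset": [0,0,0],"rot": [0,0,0]},
], force=14)

```text
clock: 43.28
eef_pos: [530.4, -381.9, 275.8]
orientation: [0.72, 0.694, -0.0, 0.0]
force: [-0.3, 0.0, -2.6]
gripper_width: 43.2
```

Emit:
carry_out([
  {"hand": -1,"offset": [0,0,0],"rot": [0,0,0]},
  {"hand": -1,"offset": [0,0,0],"rot": [0,0,0]},
  {"hand": -1,"offset": [0,0,0],"rot": [0,0,0]},
], force=10)

```text
clock: 43.65
eef_pos: [530.3, -381.8, 275.7]
orientation: [0.72, 0.694, -0.0, -0.0]
force: [-0.7, -0.4, -1.3]
gripper_width: 43.4
```

Emit:
carry_out([
  {"hand": -1,"offset": [0,0,0],"rot": [0,0,0]},
  {"hand": -1,"offset": [0,0,0],"rot": [0,0,0]},
  {"hand": -1,"offset": [0,0,0],"rot": [0,0,0]},
  {"hand": -1,"offset": [0,0,0],"rot": [0,0,0]},
], force=7)

```text
clock: 44.15
eef_pos: [530.3, -381.8, 275.7]
orientation: [0.72, 0.694, -0.0, -0.0]
force: [0.4, 0.3, -1.8]
gripper_width: 43.7
```

Emit:
carry_out([
  {"hand": -1,"offset": [0,0,0],"rot": [0,0,0]},
  {"hand": -1,"offset": [0,0,0],"rot": [0,0,0]},
  {"hand": -1,"offset": [0,2,0],"rot": [0,0,0]},
  {"hand": -1,"offset": [0,-2,0],"rot": [0,0,0]},
  {"hand": -1,"offset": [0,2,0],"rot": [0,0,0]},
  {"hand": -1,"offset": [0,-2,0],"rot": [0,0,0]},
  {"hand": -1,"offset": [0,1,0],"rot": [0,0,0]},
  {"hand": -1,"offset": [0,0,0],"rot": [0,0,0]},
  {"hand": -1,"offset": [0,0,0],"rot": [0,0,0]},
  {"hand": -1,"offset": [0,0,0],"rot": [0,0,0]},
  {"hand": -1,"offset": [0,0,0],"rot": [0,0,0]},
], force=5)

```text
clock: 45.52
eef_pos: [530.4, -381.9, 275.7]
orientation: [0.72, 0.694, -0.0, -0.0]
force: [0.6, 0.1, -1.7]
gripper_width: 43.6
```

Emit:
carry_out([
  {"hand": -1,"offset": [0,0,0],"rot": [0,0,0]},
  {"hand": -1,"offset": [0,0,0],"rot": [0,0,0]},
  {"hand": -1,"offset": [0,0,0],"rot": [0,0,0]},
], force=45)

```text
clock: 45.9
eef_pos: [530.4, -381.9, 275.7]
orientation: [0.72, 0.694, -0.0, -0.0]
force: [0.7, -0.4, -2.3]
gripper_width: 42.8
```

```bash
python3 - <<'E'
from h import *
st(); im,d,ci=shot('wrist','w22')
cv2.imwrite('pics/w22b.png',cv2.resize(im,(640,480),interpolation=cv2.INTER_CUBIC))
cv2.imwrite('pics/w22c.png',cv2.resize(im[165:235,215:300],None,fx=8,fy=8,interpolation=cv2.INTER_CUBIC))
hang('w22',None);go([606.8,31.8,284],84.6)
E
```

```text
t 45.9 p [ 530.4 -381.9  275.7] yaw 87.95 z [-1.e-04  0.e+00 -1.e+00] F [ 0.7 -0.4 -2.3] w 42.8 q [-0.66  0.06  1.36 -0.    1.72 -2.2 ]
ball world [ 530.4 -381.7  324.5] tool [  0.1   0.1 -48.8] rad 21.4
off [416.1  61.6  -8.2] rot [-0.    -0.     0.058] dist 421.0
```

View pics/w22b.png

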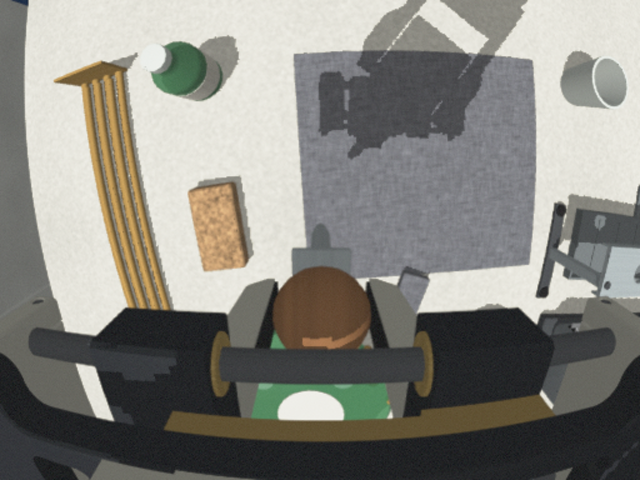

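View pics/w22c.png

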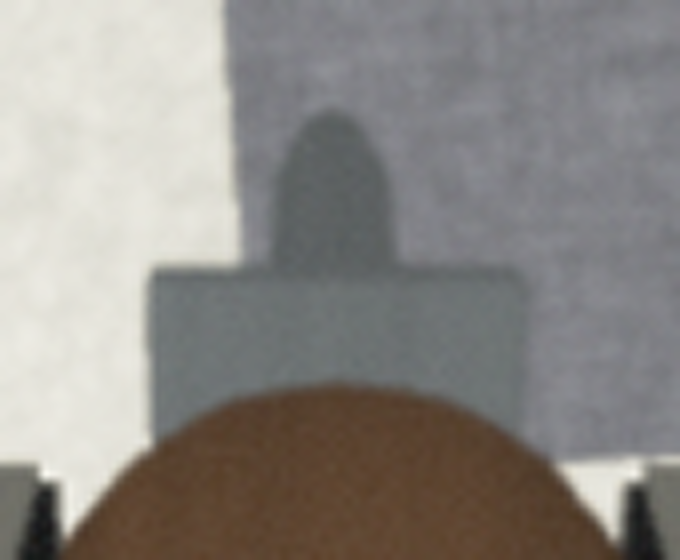

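Emit:
carry_out([
  {"hand": -1,"offset": [5,1,-8],"rot": [0,0,0]},
  {"hand": -1,"offset": [18,3,-8],"rot": [0,0,0]},
  {"hand": -1,"offset": [38,6,-8],"rot": [-0.003,0,0.005]},
  {"hand": -1,"offset": [67,10,-8],"rot": [-0.006,0,0.01]},
  {"hand": -1,"offset": [100,15,-8],"rot": [-0.01,0,0.015]},
  {"hand": -1,"offset": [135,20,-8],"rot": [-0.015,0,0.02]},
  {"hand": -1,"offset": [170,26,-8],"rot": [-0.02,0,0.025]},
  {"hand": -1,"offset": [207,31,-8],"rot": [-0.02,0,0.03]},
  {"hand": -1,"offset": [244,37,-8],"rot": [-0.02,0,0.035]},
  {"hand": -1,"offset": [280,42,-8],"rot": [-0.02,0,0.04]},
  {"hand": -1,"offset": [315,47,-8],"rot": [-0.02,0,0.045]},
  {"hand": -1,"offset": [347,52,-8],"rot": [-0.02,0,0.05]},
  {"hand": -1,"offset": [375,56,-8],"rot": [-0.02,0,0.058]},
  {"hand": -1,"offset": [397,60,-8],"rot": [-0.02,0,0.058]},
  {"hand": -1,"offset": [410,62,-8],"rot": [-0.02,0,0.058]},
  {"hand": -1,"offset": [416.5,62.5,-8],"rot": [-0.02,0,0.058]},
  {"hand": -1,"offset": [416.5,62.5,-8],"rot": [-0.02,0,0.058]},
  {"hand": -1,"offset": [416.5,62.5,-8],"rot": [-0.02,0,0.058]},
  {"hand": -1,"offset": [416.5,62.5,-8],"rot": [-0.02,0,0.058]},
])

```text
clock: 48.32
eef_pos: [607.7, 31.6, 283.8]
orientation: [0.74, 0.673, 0.007, 0.007]
force: [0.4, -0.1, -2.4]
gripper_width: 42.6
```

```bash
python3 - <<'E'
from h import *
st(); im,d,ci=shot('wrist','w23')
cv2.imwrite('pics/w23b.png',cv2.resize(im[150:270,150:360],None,fx=3.8,fy=4.7,interpolation=cv2.INTER_CUBIC))
hang('w23',None)
E
```

```text
t 48.33 p [607.7  31.6 283.8] yaw 84.58 z [ 0.0198 -0.0013 -0.9998] F [ 0.4 -0.1 -2.4] w 42.6 q [ 0.01 -0.05  1.46 -0.    1.71 -1.47]
ball world [606.8  31.8 332.5] tool [  0.    0.1 -48.8] rad 21.4
```

View pics/w23b.png

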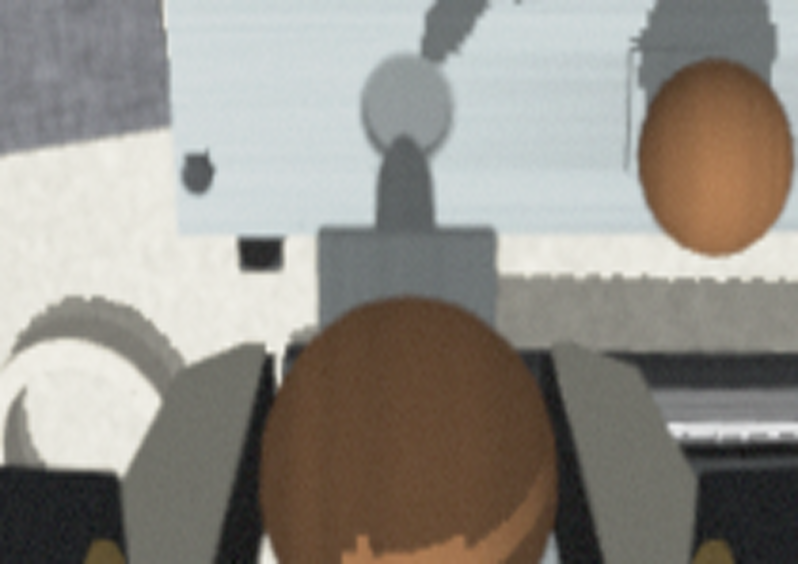

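```bash
python3 - <<'E'
from h import *
ci=load('w23')[2]
f=lambda x,y,z:wworld((x+.5)/3.8-.5+150,(y+.5)/4.7-.5+150,ci,z)[:2].round(1)
print('hole1',f(407,107,140),'tip near edge',f(404,134,333.5-150))
E
```

```text
hole1 [606.5  31.3] tip near edge [602.5  31. ]
```

Hole and tip line up. I'll lower it.

Emit:
carry_out([
  {"hand": -1,"offset": [0,-0.3,15],"rot": [0,0,0]},
  {"hand": -1,"offset": [0,-0.6,30],"rot": [0,0,0]},
  {"hand": -1,"offset": [0,-0.9,45],"rot": [0,0,0]},
  {"hand": -1,"offset": [0,-1.2,60],"rot": [0,0,0]},
  {"hand": -1,"offset": [0,-1.4,72],"rot": [0,0,0]},
  {"hand": -1,"offset": [0,-1.6,82],"rot": [0,0,0]},
  {"hand": -1,"offset": [0,-1.6,82],"rot": [0,0,0]},
])

```text
clock: 49.25
eef_pos: [607.5, 32.2, 200.9]
orientation: [0.739, 0.673, 0.007, 0.007]
force: [0.6, -0.6, -2.3]
gripper_width: 42.6
```

Emit:
carry_out([
  {"hand": -1,"offset": [0,-0.3,14],"rot": [0,0,0]},
  {"hand": -1,"offset": [0,-0.5,28],"rot": [0,0,0]},
  {"hand": -1,"offset": [0,-0.8,40],"rot": [0,0,0]},
  {"hand": -1,"offset": [0,-1,50],"rot": [0,0,0]},
  {"hand": -1,"offset": [0,-1.1,57],"rot": [0,0,0]},
  {"hand": -1,"offset": [0,-1.2,62],"rot": [0,0,0]},
  {"hand": -1,"offset": [0,-1.2,62],"rot": [0,0,0]},
])

```text
clock: 50.12
eef_pos: [608.0, 32.2, 140.1]
orientation: [0.739, 0.673, 0.007, 0.007]
force: [-0.4, 0.0, -1.8]
gripper_width: 42.4
```

```bash
python3 - <<'E'
from h import *
st(); shot('wrist','w24')
hang('w24',None)
E
```

```text
t 50.12 p [608.   32.2 140.1] yaw 84.62 z [ 0.0205 -0.0013 -0.9998] F [-0.4  0.  -1.8] w 42.4 q [ 0.01 -0.03  1.67 -0.    1.48 -1.46]
ball world [607.1  32.4 188.8] tool [  0.1   0.1 -48.8] rad 21.5
```

Emit:
carry_out([
  {"hand": -1,"offset": [0,0,0.8],"rot": [0,0,0]},
  {"hand": -1,"offset": [0,0,1.5],"rot": [0,0,0]},
  {"hand": -1,"offset": [0,0,1.5],"rot": [0,0,0]},
  {"hand": -1,"offset": [0,0,1.5],"rot": [0,0,0]},
], force=6)

```text
clock: 50.68
eef_pos: [608.2, 31.9, 139.6]
orientation: [0.74, 0.673, 0.007, 0.008]
force: [-2.8, -2.7, 9.2]
gripper_width: 43.4
```

Emit:
carry_out([
  {"hand": -0.02,"offset": [0,0,0],"rot": [0,0,0]},
  {"hand": 0.05,"offset": [0,0,0],"rot": [0,0,0]},
  {"hand": 0.15,"offset": [0,0,0],"rot": [0,0,0]},
  {"hand": 0.15,"offset": [0,0,0],"rot": [0,0,0]},
  {"hand": 0.15,"offset": [0,0,0],"rot": [0,0,0]},
])

```text
clock: 51.3
eef_pos: [607.8, 32.2, 138.2]
orientation: [0.739, 0.673, 0.007, 0.007]
force: [0.4, -0.5, -0.4]
gripper_width: 53.4
```

```bash
python3 - <<'E'
from h import *
st(); shot('wrist','w25')
hang('w25',None)
E
```

```text
t 51.3 p [607.8  32.2 138.2] yaw 84.63 z [ 0.0198 -0.0013 -0.9998] F [ 0.4 -0.5 -0.4] w 53.4 q [ 0.01 -0.02  1.67 -0.    1.48 -1.46]
ball world [606.6  32.1 188.7] tool [ -0.2  -0.2 -50.5] rad 21.3
```

Emit:
carry_out([
  {"hand": 0.15,"offset": [0,0.6,-30],"rot": [0,0,0]},
  {"hand": 0.15,"offset": [0,1.5,-75],"rot": [0,0,0]},
  {"hand": 0.33,"offset": [0,2.5,-125],"rot": [0.02,0,0]},
  {"hand": 0.33,"offset": [15,-50,-145],"rot": [0.02,0,0]},
  {"hand": 0.33,"offset": [60,-100,-160],"rot": [0.02,0,0]},
  {"hand": 0.33,"offset": [100,-150,-160],"rot": [0.02,0,0]},
  {"hand": 0.33,"offset": [130,-180,-160],"rot": [0.02,0,0]},
  {"hand": 0.33,"offset": [130,-180,-160],"rot": [0.02,0,0]},
  {"hand": 0.33,"offset": [130,-180,-160],"rot": [0.02,0,0]},
])

```text
clock: 52.48
eef_pos: [437.9, 178.5, 294.8]
orientation: [0.739, 0.673, 0.0, -0.0]
force: [-0.2, -0.4, 0.3]
gripper_width: 61.8
```

```bash
python3 - <<'E'
from h import *
st()
for n in ('wrist','scene'):
    im,d,ci=shot(n,n+'26')
    cv2.imwrite('pics/%s26b.png'%n,cv2.resize(im,(800,600),interpolation=cv2.INTER_CUBIC))
E
```

```text
t 52.48 p [437.9 178.5 294.8] yaw 84.65 z [ 3.e-04  5.e-04 -1.e+00] F [-0.2 -0.4  0.3] w 61.8 q [ 0.33 -0.33  1.69  0.    1.79 -1.14]
```

View pics/wrist26b.png

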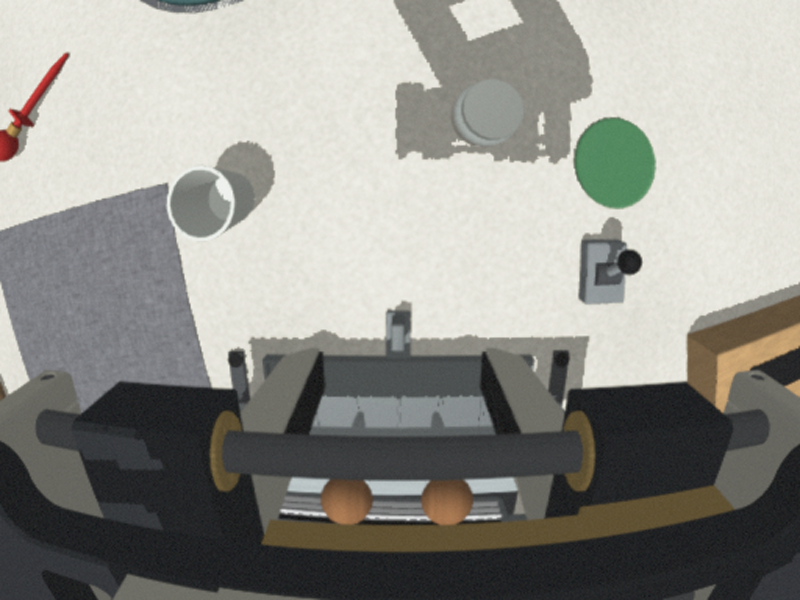

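View pics/scene26b.png

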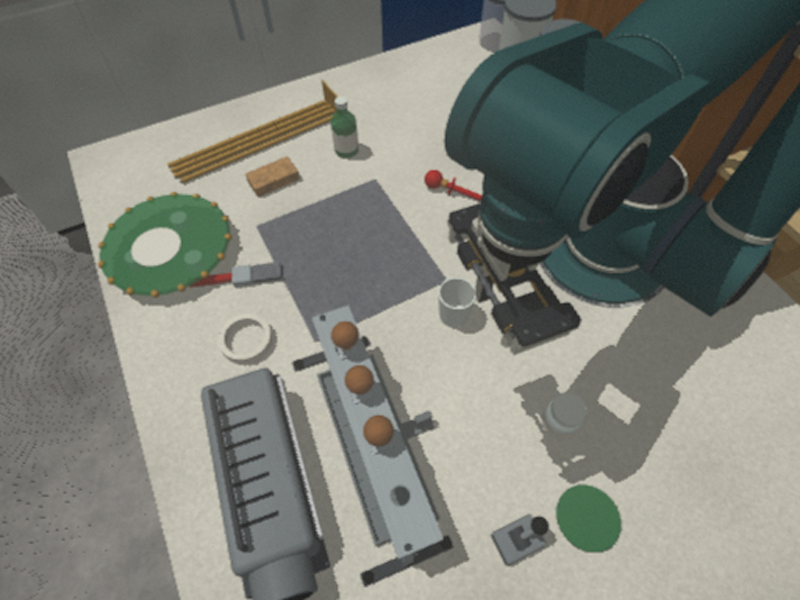

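All three rods hang, the mat is empty, and the tray sits evenly between the feet. Now for the switch geometry.

```bash
python3 - <<'E'
from h import *
im,d,ci=load('wrist26'); Rm=cv2.Rodrigues(ci['rvec'])[0]
v,u=np.mgrid[:384,:512];x=(u-ci['cx'])/ci['fx'];y=(v-ci['cy'])/ci['fy'];r=np.hypot(x,y)+1e-9
P=(np.stack([np.tan(r)*x/r,np.tan(r)*y/r,np.ones_like(r)],-1)*d[...,None]-ci['tvec'])@Rm
g=im.max(2)
m=(g<45)&(u>390)&(u<415)&(v>155)&(v<180)&(d>0)
print('ball px',u[m].mean(),v[m].mean(),m.sum(),'surf z',np.percentile(P[m][:,2],[10,50,90]))
q=P[m]; q=q[q[:,2]>50]; A=np.c_[2*q,np.ones(len(q))]; s=np.linalg.lstsq(A,(q**2).sum(1),rcond=None)[0]; print('sphere',s[:3].round(1),np.sqrt(s[3]+s[:3]@s[:3]))
print('ball@75',wworld(u[m].mean(),v[m].mean(),ci,75))
mb=(np.abs(P[...,2]-25)<3)&(u>360)&(u<410)&(v>145)&(v<200)
q=P[mb]; rr=cv2.minAreaRect(q[:,:2].astype(np.float32)); print('box',rr,cv2.boxPoints(rr).round(0).tolist())
ml=(P[...,2]>30)&(P[...,2]<60)&(u>360)&(u<410)&(v>145)&(v<200); print('lever pts',np.c_[P[ml]].round(0)[:40].tolist())
t,_,ct=load('top0'); gt=t.max(2); vv,uu=np.nonzero(gt[180:200,128:146]<35); print('top ball',world(uu.mean()+128,vv.mean()+180,0,ct,75))
cv2.imwrite('pics/sw.png',cv2.resize(im[140:205,360:425],None,fx=9,fy=9,interpolation=cv2.INTER_CUBIC))
s_,_,cs=load('scene26');cv2.imwrite('pics/sw2.png',cv2.resize(s_[315:370,305:365],None,fx=9,fy=9,interpolation=cv2.INTER_CUBIC))
E
```

```text
ball px 402.2340425531915 167.05673758865248 141 surf z [81.33950078 86.88959728 89.95929121]
sphere [458.9 400.1  79.8] 11.027189444846737
ball@75 [459.79609777 402.13962482  75.        ]
box ((482.79022216796875, 398.9560546875), (49.77084732055664, 70.17863464355469), 89.12816619873047) [[447.0, 375.0], [517.0, 374.0], [518.0, 423.0], [448.0, 424.0]]
lever pts [[466.0, 399.0, 51.0], [472.0, 400.0, 30.0], [472.0, 401.0, 30.0], [469.0, 398.0, 46.0], [467.0, 397.0, 51.0], [466.0, 396.0, 57.0], [473.0, 386.0, 30.0], [472.0, 387.0, 32.0], [473.0, 395.0, 32.0], [473.0, 397.0, 31.0], [473.0, 399.0, 31.0], [474.0, 401.0, 30.0], [470.0, 396.0, 46.0], [469.0, 395.0, 51.0], [469.0, 396.0, 53.0], [468.0, 396.0, 57.0], [468.0, 397.0, 59.0], [474.0, 385.0, 32.0], [474.0, 387.0, 33.0], [474.0, 389.0, 32.0], [474.0, 391.0, 32.0], [474.0, 393.0, 33.0], [475.0, 395.0, 31.0], [475.0, 397.0, 31.0], [474.0, 397.0, 36.0], [473.0, 397.0, 40.0], [472.0, 397.0, 44.0], [471.0, 396.0, 50.0], [470.0, 396.0, 55.0], [469.0, 396.0, 57.0], [469.0, 397.0, 59.0], [475.0, 386.0, 35.0], [476.0, 389.0, 32.0], [476.0, 391.0, 32.0], [476.0, 393.0, 32.0], [476.0, 394.0, 34.0], [476.0, 396.0, 34.0], [475.0, 396.0, 38.0], [474.0, 396.0, 43.0], [473.0, 396.0, 46.0]]
top ball [461.06633192 400.48442737  75.        ]
```

View pics/sw.png

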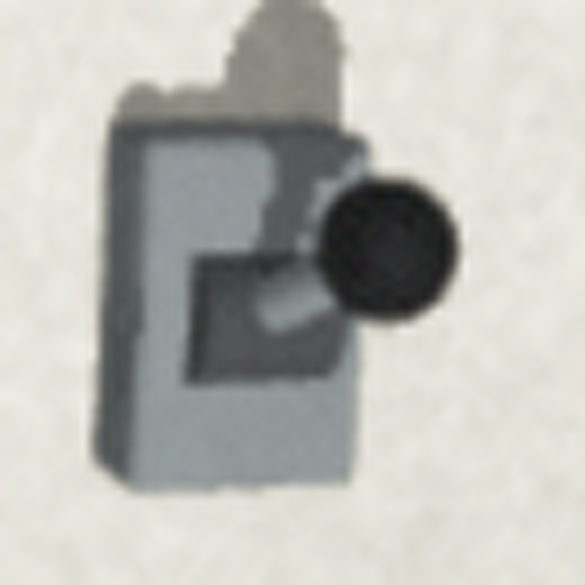

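View pics/sw2.png

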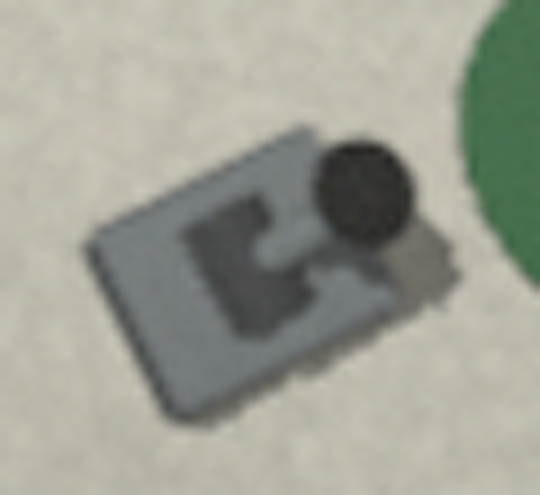

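The black ball is at about (460,401,77) on the box centred at (483,399), so the lever leans to −x and has to go +x. I'll push it from behind with closed fingers.

```bash
python3 - <<'E'
from h import *
go([425,400,150],90); go([425,400,30],90)
E
```

```text
off [219.7 -34.2 144.5] rot [-0.    -0.    -0.095] dist 265.0
off [219.6 -34.1 264.5] rot [-0.    -0.    -0.095] dist 346.0
```

Emit:
carry_out([
  {"hand": -1,"offset": [50,-10,20],"rot": [0,0,-0.03]},
  {"hand": -1,"offset": [100,-20,50],"rot": [0,0,-0.06]},
  {"hand": -1,"offset": [150,-30,80],"rot": [0,0,-0.095]},
  {"hand": -1,"offset": [195,-34,110],"rot": [0,0,-0.095]},
  {"hand": -1,"offset": [219.7,-34,140],"rot": [0,0,-0.095]},
  {"hand": -1,"offset": [219.7,-34,144.5],"rot": [0,0,-0.095]},
  {"hand": -1,"offset": [219.7,-34,144.5],"rot": [0,0,-0.095]},
  {"hand": -1,"offset": [219.7,-34,190],"rot": [0,0,-0.095]},
  {"hand": -1,"offset": [219.7,-34,230],"rot": [0,0,-0.095]},
  {"hand": -1,"offset": [219.7,-34,255],"rot": [0,0,-0.095]},
  {"hand": -1,"offset": [219.7,-34,264.5],"rot": [0,0,-0.095]},
  {"hand": -1,"offset": [219.7,-34,264.5],"rot": [0,0,-0.095]},
  {"hand": -1,"offset": [219.7,-34,264.5],"rot": [0,0,-0.095]},
], force=20)

```text
clock: 54.2
eef_pos: [425.1, 401.1, 32.0]
orientation: [0.707, 0.707, 0.001, -0.0]
force: [-0.3, 0.2, 0.3]
gripper_width: 0.4
```

```bash
python3 - <<'E'
from h import *
st(); im,d,ci=shot('wrist','w27')
cv2.imwrite('pics/w27b.png',cv2.resize(im,(640,480),interpolation=cv2.INTER_CUBIC))
im,d,ci=shot('scene','s27');cv2.imwrite('pics/s27b.png',cv2.resize(im[270:384,270:400],None,fx=5,fy=5,interpolation=cv2.INTER_CUBIC))
E
```

```text
t 54.2 p [425.1 401.1  32. ] yaw 90.05 z [ 0.0015  0.002  -1.    ] F [-0.3  0.2  0.3] w 0.4 q [ 0.71  0.01  1.82  0.    1.32 -0.86]
```

View pics/w27b.png

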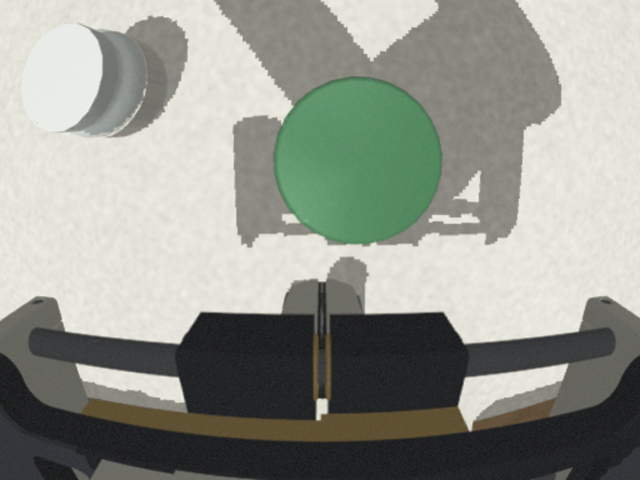

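View pics/s27b.png

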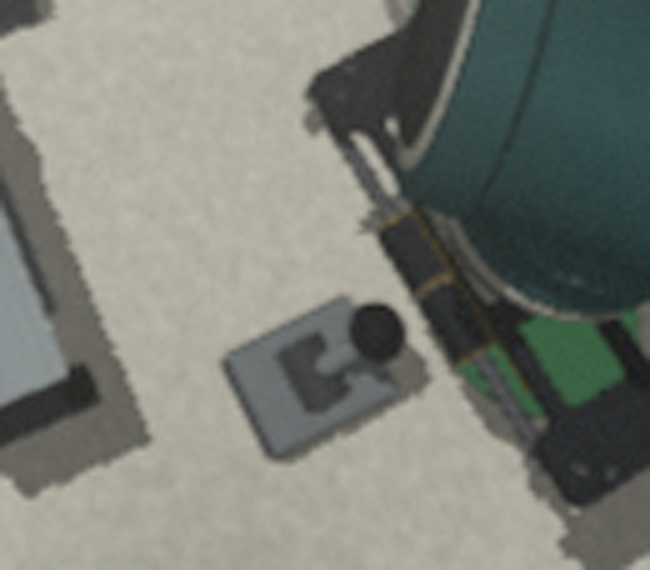

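The fingers are right behind the ball and lined up with it. Now I'll push it over.

Emit:
carry_out([
  {"hand": -1,"offset": [0,10,0],"rot": [0,0,0]},
  {"hand": -1,"offset": [0,20,0],"rot": [0,0,0]},
  {"hand": -1,"offset": [0,28,0],"rot": [0,0,0]},
  {"hand": -1,"offset": [0,36,0],"rot": [0,0,0]},
  {"hand": -1,"offset": [0,44,0],"rot": [0,0,0]},
  {"hand": -1,"offset": [0,52,0],"rot": [0,0,0]},
  {"hand": -1,"offset": [0,58,0],"rot": [0,0,0]},
  {"hand": -1,"offset": [0,64,0],"rot": [0,0,0]},
  {"hand": -1,"offset": [0,68,0],"rot": [0,0,0]},
  {"hand": -1,"offset": [0,68,0],"rot": [0,0,0]},
  {"hand": -1,"offset": [0,68,0],"rot": [0,0,0]},
])

```text
clock: 55.68
eef_pos: [491.3, 400.9, 30.1]
orientation: [0.707, 0.708, -0.001, -0.001]
force: [-10.1, -1.3, 2.6]
gripper_width: 0.3
```

```bash
python3 - <<'E'
from h import *
st()
im,d,ci=shot('scene','s28');cv2.imwrite('pics/s28b.png',cv2.resize(im[270:384,270:400],None,fx=5,fy=5,interpolation=cv2.INTER_CUBIC))
E
```

```text
t 55.67 p [491.3 400.9  30.1] yaw 90.08 z [-2.5e-03  1.0e-04 -1.0e+00] F [-10.1  -1.3   2.6] w 0.3 q [ 0.64  0.12  1.7   0.    1.32 -0.93]
```

View pics/s28b.png

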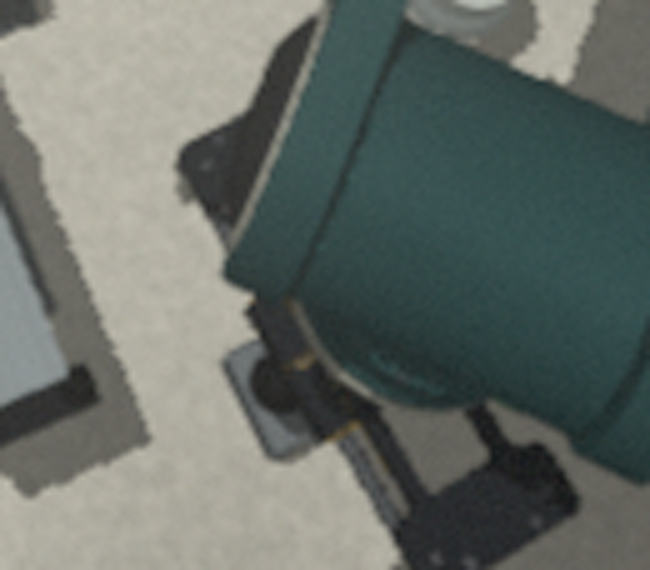

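10 N against about 1 N needed to move the lever means it's on its stop. One more millimetre to be sure, then back off and look.

Emit:
carry_out([
  {"hand": -1,"offset": [0,1,0],"rot": [0,0,0]},
  {"hand": -1,"offset": [0,1,0],"rot": [0,0,0]},
])

```text
clock: 55.98
eef_pos: [491.5, 400.9, 30.0]
orientation: [0.707, 0.708, -0.002, -0.001]
force: [-16.3, -2.0, 5.5]
gripper_width: 0.3
```

Emit:
carry_out([
  {"hand": -1,"offset": [0,-10,0],"rot": [0,0,0]},
  {"hand": -1,"offset": [0,-30,0],"rot": [0,0,0]},
  {"hand": -1,"offset": [0,-55,0],"rot": [0,0,0]},
  {"hand": -1,"offset": [0,-75,-40],"rot": [0,0,0]},
  {"hand": -1,"offset": [0,-85,-100],"rot": [0,0,0]},
  {"hand": -1,"offset": [0,-85,-160],"rot": [0,0,0]},
  {"hand": -1,"offset": [0,-85,-220],"rot": [0,0,0]},
  {"hand": -1,"offset": [50,-100,-250],"rot": [0,0,0]},
  {"hand": -1,"offset": [0,-120,-250],"rot": [0,0,0]},
  {"hand": -1,"offset": [-60,-130,-250],"rot": [0,0,0]},
  {"hand": -1,"offset": [-60,-130,-250],"rot": [0,0,0]},
  {"hand": -1,"offset": [-60,-130,-250],"rot": [0,0,0]},
])

```text
clock: 57.48
eef_pos: [363.1, 340.7, 280.5]
orientation: [0.707, 0.707, 0.001, -0.0]
force: [-0.2, -0.1, 0.4]
gripper_width: 0.6
```

```bash
python3 - <<'E'
from h import *
st()
for n in ('wrist','scene','top'):
    im,d,ci=shot(n,n+'29')
    cv2.imwrite('pics/%s29b.png'%n,cv2.resize(im,(800,600),interpolation=cv2.INTER_CUBIC))
E
```

```text
t 57.48 p [363.1 340.7 280.5] yaw 90.05 z [ 7.0e-04  1.4e-03 -1.0e+00] F [-0.2 -0.1  0.4] w 0.6 q [ 0.7  -0.28  1.67  0.    1.75 -0.87]
```

View pics/wrist29b.png

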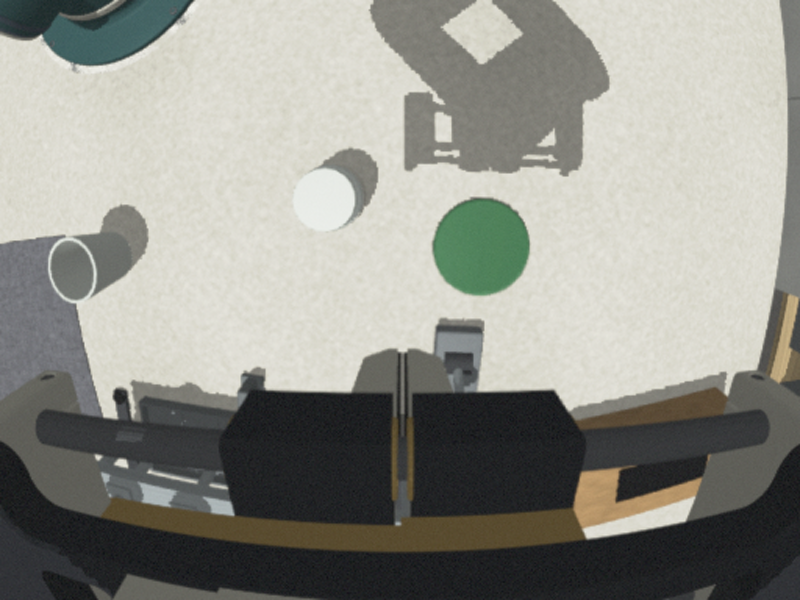

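View pics/scene29b.png

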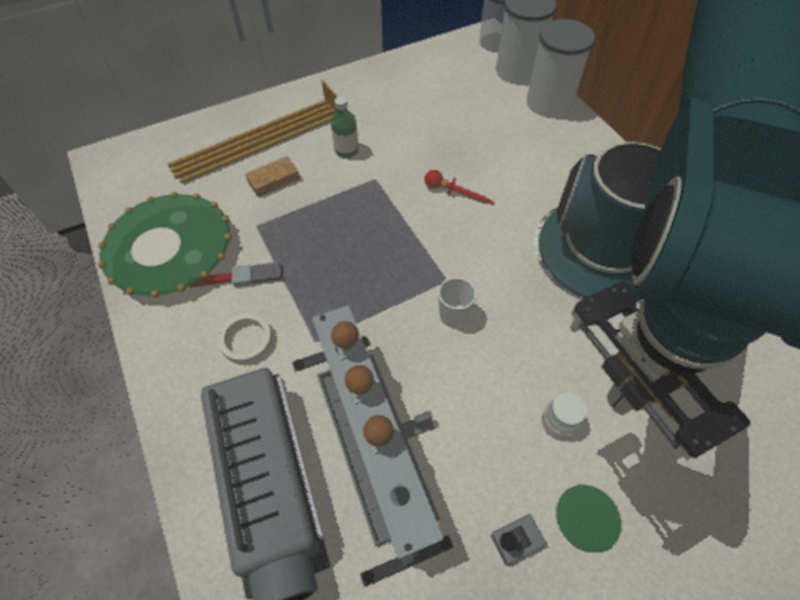

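View pics/top29b.png

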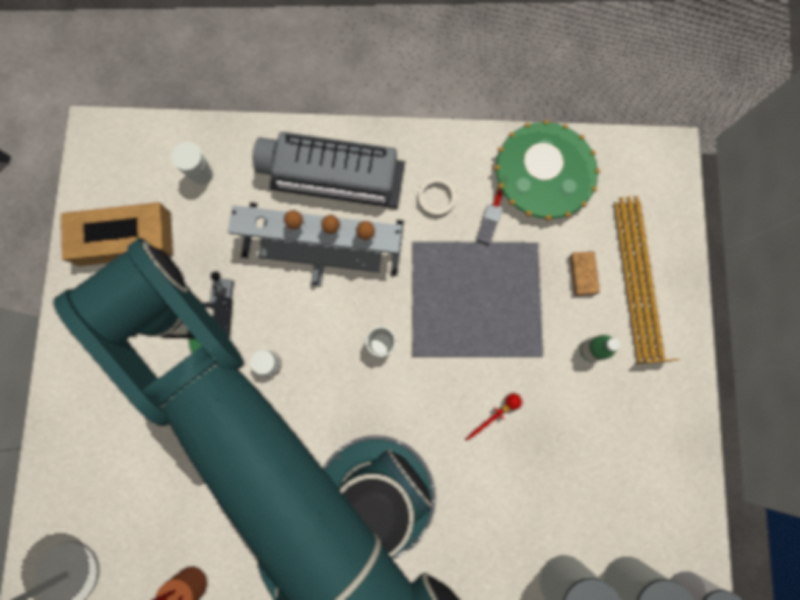

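```bash
python3 - <<'E'
from h import *
for f in('scene0','scene29'):
    im,d,ci=load(f); g=im.max(2); sub=g[325:360,312:358]; vv,uu=np.nonzero(sub<48); 
    n,l,s,c=cv2.connectedComponentsWithStats((sub<48).astype(np.uint8)); i=1+np.argmax(s[1:,4]); print(f,c[i]+[312,325],s[i],world(c[i][0]+312,c[i][1]+325,0,ci,75).round(1))
im,d,ci=load('top29')
g=im.max(2); sub=g[170:200,125:150]
cv2.imwrite('pics/t29c.png',cv2.resize(im[120:210,120:270],None,fx=5.3,fy=5.3,interpolation=cv2.INTER_CUBIC))
im,d,ci=load('scene29');cv2.imwrite('pics/s29c.png',cv2.resize(im[185:380,190:360],None,fx=3.5,fy=3,interpolation=cv2.INTER_CUBIC))
E
```

```text
scene0 [344.87179487 336.01282051] [28  6 10 11 78] [458.4 401.2  75. ]
scene29 [325.87640449 346.42696629] [ 9 16 12 11 89] [509.8 399.9  75. ]
```

View pics/t29c.png

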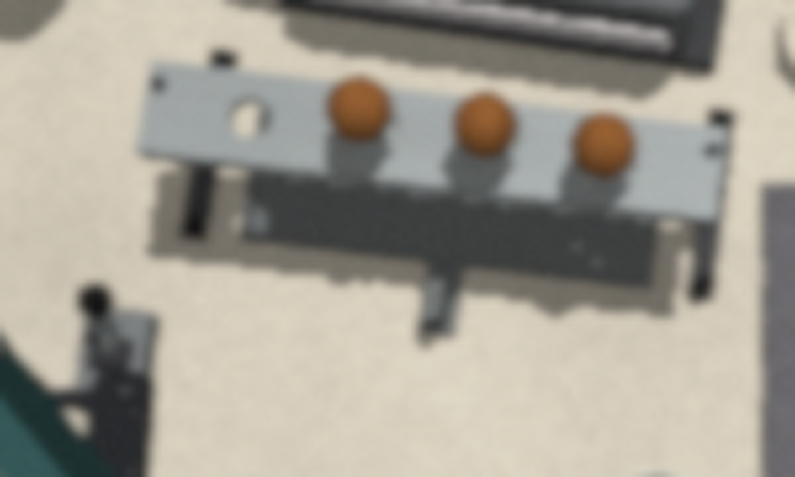

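View pics/s29c.png

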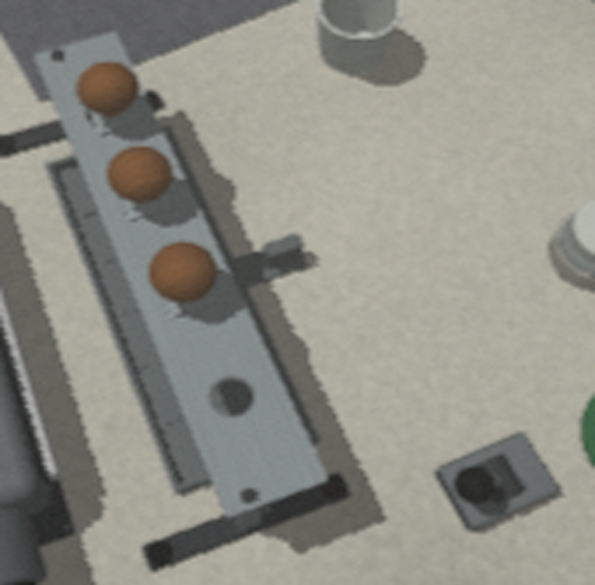

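```bash
python3 - <<'E'
from h import *
for f,b in(('top0',(180,200,128,146)),('top29',(168,184,130,146))):
    im,d,ci=load(f); g=im.max(2)[b[0]:b[1],b[2]:b[3]]
    n,l,s,c=cv2.connectedComponentsWithStats((g<40).astype(np.uint8)); 
    for i in range(1,n): print(f,s[i],[world(c[i][0]+b[2],c[i][1]+b[0],0,ci,z).round(1) for z in (75,80)])
im,d,ci=load('wrist29')
# lower lever visible; tray front edge check w/ wrist: skip
im,d,ci=load('scene29');P=cloud(d,ci); q=P[336:356,316:336].reshape(-1,3); q=q[(q[:,2]>70)]; print(len(q),np.median(q,0),q[:,2].max())
im,d,ci=load('scene0');P=cloud(d,ci); q=P[326:346,335:355].reshape(-1,3); q=q[(q[:,2]>70)]; print(len(q),np.median(q,0),q[:,2].max())
E
```

```text
top0 [ 6  8  5  5 17] [array([460.7, 400.5,  75. ]), array([459.9, 398.8,  80. ])]
top29 [7 8 3 3 7] [array([511.8, 398.3,  75. ]), array([510.7, 396.7,  80. ])]
112 [514.68512992 399.07670699  83.39904525] 953.6247306443357
110 [462.56069466 401.73856534  86.05211787] 91.83992190574595
```

The ball travelled about 51 mm by both cameras, against about 57 expected for a 60 mm arm. I'll remeasure it from the wrist pose used before.

```bash
python3 - <<'E'
from h import *
go([437.9,178.5,294.8],84.65)
E
```

```text
off [-162.9   74.2  -15. ] rot [-0.001 -0.     0.095] dist 180.0
```

Emit:
carry_out([
  {"hand": -1,"offset": [-30,10,-15],"rot": [0,0,0.03]},
  {"hand": -1,"offset": [-75,34,-15],"rot": [0,0,0.06]},
  {"hand": -1,"offset": [-120,55,-15],"rot": [0,0,0.095]},
  {"hand": -1,"offset": [-155,70,-15],"rot": [0,0,0.095]},
  {"hand": -1,"offset": [-163,74,-15],"rot": [0,0,0.095]},
  {"hand": -1,"offset": [-163,74,-15],"rot": [0,0,0.095]},
  {"hand": -1,"offset": [-163,74,-15],"rot": [0,0,0.095]},
])

```text
clock: 58.5
eef_pos: [437.4, 178.6, 295.0]
orientation: [0.739, 0.674, 0.0, -0.0]
force: [-0.2, 0.6, -0.2]
gripper_width: 0.8
```

```bash
python3 - <<'E'
from h import *
st(); im,d,ci=shot('wrist','w30')
cv2.imwrite('pics/w30b.png',cv2.resize(im,(800,600),interpolation=cv2.INTER_CUBIC))
E
```

```text
t 58.5 p [437.4 178.6 295. ] yaw 84.69 z [-5.e-04  7.e-04 -1.e+00] F [-0.2  0.6 -0.2] w 0.8 q [ 0.33 -0.34  1.69  0.    1.79 -1.14]
```

View pics/w30b.png

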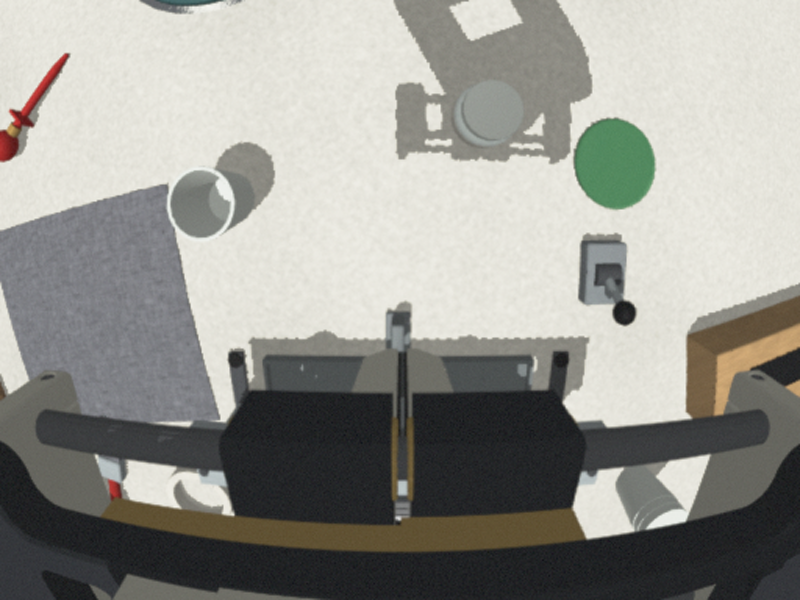

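```bash
python3 - <<'E'
from h import *
for f,b in(('wrist26',(155,180,390,415)),('w30',(188,212,386,412))):
    im,d,ci=load(f); Rm=cv2.Rodrigues(ci['rvec'])[0]
    v,u=np.mgrid[:384,:512];g=im.max(2)
    x=(u-ci['cx'])/ci['fx'];y=(v-ci['cy'])/ci['fy'];r=np.hypot(x,y)+1e-9
    P=(np.stack([np.tan(r)*x/r,np.tan(r)*y/r,np.ones_like(r)],-1)*d[...,None]-ci['tvec'])@Rm
    m=(g<48)&(v>=b[0])&(v<b[1])&(u>=b[2])&(u<b[3])&(P[...,2]>60)
    cn=cv2.findContours(m.astype(np.uint8),cv2.RETR_EXTERNAL,cv2.CHAIN_APPROX_NONE)[0]; c=max(cn,key=len);(cx,cy),rad=cv2.minEnclosingCircle(c)
    q=P[m]; 
    from scipy.optimize import least_squares
    s=least_squares(lambda p:np.linalg.norm(q-p,axis=1)-13,q.mean(0)-[0,0,10],loss='soft_l1').x
    print(f,(cx,cy),rad,m.sum(),'sphere13',s.round(1),'@75',wworld(cx,cy,ci,75)[:2].round(1),'@80',wworld(cx,cy,ci,80)[:2].round(1))
ci=load('w30')[2];s=1.5625
A,B=[wworld(full(x,s,0),full(y,s,0),ci,18)[:2] for x,y in((264,357),(533,357))];print('tray front',A.round(1),B.round(1),np.linalg.norm(A-B))
F1,F2=[wworld(full(x,s,0),full(y,s,0),ci,8)[:2] for x,y in((237,352),(561,352))];print('feet',F1,F2,'mid',(F1+F2)/2,'tray',(A+B)/2,'feet yaw',np.degrees(np.arctan2(*(F2-F1)[::-1])),'tray',np.degrees(np.arctan2(*(B-A)[::-1])))
E
```

```text
wrist26 (402.2742004394531, 167.31451416015625) 7.113000869750977 155 sphere13 [459.4 401.3  77.6] @75 [460.2 402.2] @80 [459.  399.6]
w30 (399.0, 199.5) 6.800835609436035 136 sphere13 [511.7 398.8  75. ] @75 [511.5 398.6] @80 [509.7 396. ]
tray front [546.6  10.9] [574.5 315.3] 305.62212853177846
feet [542.02427917 -25.35629835] [576.6843415  352.56138299] mid [559.35431034 163.60254232] tray [560.52039236 163.10688274] feet yaw 84.7598766242539 tray 84.76815214870264
```

Relative to the box centre the ball went from −23 to +29 mm and its height from 77.6 to 75 mm. That puts it at +0.5 rad, the on stop; it had started slightly off its off stop. The tray yaw (84.77°) matches the feet line (84.76°), and it is centred within about 0.5 mm. Handing in.

```bash
python3 - <<'E'
from h import *
st(); print(arm.hand_in())
E
```

```text
t 58.55 p [437.4 178.6 295.1] yaw 84.7 z [-4.e-04  7.e-04 -1.e+00] F [-0.1 -0.1 -0. ] w 0.6 q [ 0.33 -0.34  1.69  0.    1.79 -1.14]
the job is handed in; nothing more can be done
None
```

I slid the tray home, hung all three rods that lay on the mat in holes 1, 2 and 3, and then pushed the blower switch over to its on stop. The job was handed in at about 58.6 s with the arm clear of everything.

**Last checks**
- **Tray:** its yaw matches the rack's feet within measuring error. It is centred along the row to about 0.5 mm and sits about 1 mm too deep.
- **Rods:** all three knobs came to rest at 188–189 mm, against 187 mm given, each over its hole. The mat was empty, and the red rod and the bystanders look unmoved.
- **Switch:** pushing it 1 mm further moved it only about 0.2 mm at 16 N, so it was on its stop. The ball ended 29 mm to the +x side of the box centre, as expected for full on.

**What disagreed**
- **Fingertips:** the cameras showed them about 31 mm above the reported TCP, where the description puts them 8 mm ahead of it. My first grasp at the tray pull closed on nothing because of this and disturbed nothing; I allowed for it from then on.
- **Switch travel:** it was about 52 mm instead of about 57 mm. The lever seems to have started about 0.1 rad short of fully off.

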